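Fetch the rack feet from under the floor hatch

ROBOT

A 6-joint arm with a two-finger parallel gripper is mounted at the origin on the work surface. World frame = base frame: x ahead of the robot, y to its left, z up, the work surface at z = 0. Lengths are in mm, angles in rad, forces in N, time in s.
With the tool pointing down it reaches from about 350 to 975 mm from the base axis. Payload 7.1 kg.
Tool frame: the origin (TCP) lies at the very end of the fingers, on their centre line; the grasp point (between the pads) lies 19 mm behind it; y points along the fingers, x is the direction in which the jaws open and shut, and the axes are right-handed (so a half turn about y gives the same grasp; the last joint's range is limited). The gripper opens to 88 mm and grips with 3 to 60 N. Pads are 20 mm wide; open, the fingers measure 115 mm over their backs; the gripper's body (75 mm by 178 mm) begins 61 mm behind the grasp point.
Start: joints at [-1.179, 0.423, 1.63, -0, 1.089, -0.019], TCP at [249.605, -572.977, 222.675] pointing down, gripper open.
Joint ranges: [-3, 3], [-0.9, 2.11], [0.09, 2.58], [-1.31, 4.45], [0.11, 2.69], [-2.54, 2.54]. Speed limits (rad/s): [2.39, 2.39, 3.01, 3.14, 3.14, 3.14].

INTERFACE

Orientations are given as a rotation vector (axis times angle).
In Python, from workcell import ctrl gives the robot as it stands. The module is installed in compiled form; this text tells all that it offers.
- The arm moves only by the tool jog_arm, never from a script. Its argument "steps" is a list of rows, each an object with "turn": the turn, a rotation vector about the world's x, y, z scaled (see below), a list of three; "dp": the shift along the world's x, y, z scaled (see below), a list of three; "claw": the opening, from 0 (shut) to 1 (fully open). In form: [{"turn": [wx, wy, wz], "dp": [x, y, z], "claw": claw}, ...]. A call has 1 to 12 rows; each row is the pose to reach, as a shift and turn from the pose measured when the call began, turning the shorter way round; what a row does not reach only later rows make up. The controller multiplies each number of a shift by 80 mm and each number of a turn by pi rad. A row lasts 1/12 s, in which the tool goes at most 41.7 mm and 7.16 degrees, less where a joint would pass 70% of its speed; a pose out of reach is approached as far as the arm can. A call with a number of a shift or a turn outside -1 to 1 is refused whole. A call with a gripper value outside its range is refused whole. The fingers move at their own pace and stop on an object; the grip force is fixed at half the most. Time passes only in rows, so rows that repeat a pose let the fingers close. It gives the time, the measured TCP pose, the force and the opening at its end, in the units of the state.
- ctrl.get_obs(): the state, without advancing time (a new reading comes with each control period).
- ctrl.get_image(name): name is "side" or "top" or "wrist"; returns a dict with "img" (480x640x3 uint8, red, green, blue), "range_z" (480x640 float32, mm along the optical axis (not along the pixel's ray), 0 where there is no reading), "fovy" (degrees; the focal length in pixels is half the picture's height over the tangent of half this angle, whatever the lens; pixels are square), "cx", "cy" (the principal point, pixels), "dist_coeffs" ([k1, k2, p1, p2, k3] as OpenCV has them; the pictures are not rectified), "camera_from_world" (4x4, takes a point from world to camera coordinates); the wrist camera has in their place "hand_eye" (4x4, takes a point from camera to tool coordinates, whose origin is the TCP and whose axes are the tool frame's). Camera axes: x right, y down, z forward; pixel columns grow to the right and rows downward; lengths in mm; the calibration is good to about 2 mm. A picture is of the moment at which its call begins: read the wrist's pose just before it.
- ctrl.close_job(): hands the job in, once; it reports no verdict.
The state is a dict: "t": time; "qpos": joint angles; "qvel": joint speeds; "joint_torque": joint torques, N m; "ee_pos": TCP position; "orientation": TCP orientation; "ft_force": force on the tool from outside, world axes, zero at the start; "moment": the same for the moment, N m; "width": finger opening in mm.
Only numpy, scipy, OpenCV 4.12 (cv2) and the standard library are available. Lean on these libraries where they do the work, as an engineer would, in place of code of your own. Each camera call takes 0.05 s, during which the arm holds its last target.

TASK

Flip up the red ring pull, lift the floor hatch past upright and leave it standing open, take every blue rack-foot bracket out of the pit and hang each one by its eye around the middle of a peg of the white rail, clear of the work surface, one bracket to a peg. Then shut the hatch fully and fold the ring flat into its recess, leaving the other things on the surface where they are.

Things in the scene. Friction and masses are not known exactly. Their poses are not given: they have to be found in the camera images.
- pit: Fixed white raised-floor box, yellow edging, 272 x 252 mm, top face 118 mm up, on the left or right. In it a pit 228 mm (x) x 220 mm (y), floor 6 mm above the work surface, with sills 18 mm high on it along the near wall (12 mm wide) and hinge wall (50 mm). Origin: centre of its underside; x points to its hinge side (away from the robot, turned up to 0.2 rad), z up.
- hatch (a joint): Aluminium hatch over the pit, flush with the box's top, 0.6 kg, 10 mm thick, 216 mm wide (y). Angle in rad: 0 shut, 1.57 upright, 1.85 laid right back against its stop; its near edge rises. Its hinge is stiff (1.1 N m friction): it stays where it is left and must be pulled open and pushed shut, 5 to 10 N at the near edge.
- hatch_hinge (a point): Middle of the hatch's hinge line, 122 mm from the box's centre along its x, at the top face (118 mm up); the line runs along the box's y. Oriented as the box.
- hatch_edge (a point): Middle of the hatch's near edge at its top face, 230 mm from the hinge line; turns with the hatch (z: normal of the hatch's top face; -x: from hinge to near edge). Under the hatch a black pan for the ring sticks out to 25 mm below the top face, 15 to 118 mm from this edge, 96 mm wide, in the middle.
- ring (a joint): Red D-shaped ring pull in a recess of the hatch. Angle in rad: 0 folded flat, pointing to the hinge; 1.57 at right angles to the hatch; 2.5 flipped over towards the near edge. It stays where left (0.03 N m friction). Its pivot line runs along the box's y, 200 mm from the hatch hinge (30 mm from the near edge), 6 mm below the hatch's top face.
- ring_bar (a point): Middle of the ring's free bar: round, 10 mm thick, straight for 44 mm along the box's y, 52 mm from the ring's pivot, side arms 34 mm either side. Folded, it lies 6 mm below the hatch's top face, 148 mm from the hatch hinge. The recess is 22 mm deep, 90 mm wide, from 12 mm before the pivot to 33 mm beyond the bar: room for a finger on each side of the bar.
- rail: White peg rail, fixed, 280 mm long (its y), with four steel pegs that point to its -x (towards the robot, turned up to 0.2 rad); on the other side from the hatch box. Origin on the work surface, midway between the middle pegs' middles, pegs 72 mm apart. The beam behind the pegs runs from x = 41 to 63 mm, 48 to 78 mm up.
- peg0 (a point): Middle of peg 0 (at y = -108 mm on the rail), 68 mm above the work surface. Round peg, 10 mm thick, from the beam at x = +41 mm to its tip at x = -40 mm of this point, rising 6 degrees to its tip. Oriented as the rail.
- peg1 (a point): Middle of peg 1 (at y = -36 mm on the rail), 68 mm above the work surface. Round peg, 10 mm thick, from the beam at x = +41 mm to its tip at x = -40 mm of this point, rising 6 degrees to its tip. Oriented as the rail.
- peg2 (a point): Middle of peg 2 (at y = 36 mm on the rail), 68 mm above the work surface. Round peg, 10 mm thick, from the beam at x = +41 mm to its tip at x = -40 mm of this point, rising 6 degrees to its tip. Oriented as the rail.
- peg3 (a point): Middle of peg 3 (at y = 108 mm on the rail), 68 mm above the work surface. Round peg, 10 mm thick, from the beam at x = +41 mm to its tip at x = -40 mm of this point, rising 6 degrees to its tip. Oriented as the rail.
- bracket0: Blue rack-foot bracket 0 (if present), about 0.3 kg: base plate 60 mm (x) x 56 mm (y) x 12 mm; upright plate in its middle, 8 mm thick (x), 56 mm wide (y), top 80 mm above the underside, with an eye 26 mm wide (y), 24 mm high through it along x. The same after half a turn. Origin: centre of its underside; z up. Starts standing in the pit.
- eye0 (a point): Centre of bracket 0's eye, 36 mm above its underside. When it hangs on a peg, this point is about 7 mm below the peg's axis and the base is about 25 mm clear of the work surface.
- bracket1: Blue rack-foot bracket 1 (if present), about 0.3 kg: base plate 60 mm (x) x 56 mm (y) x 12 mm; upright plate in its middle, 8 mm thick (x), 56 mm wide (y), top 80 mm above the underside, with an eye 26 mm wide (y), 24 mm high through it along x. The same after half a turn. Origin: centre of its underside; z up. Starts standing in the pit.
- eye1 (a point): Centre of bracket 1's eye, 36 mm above its underside. When it hangs on a peg, this point is about 7 mm below the peg's axis and the base is about 25 mm clear of the work surface.
- bracket2: Blue rack-foot bracket 2 (if present), about 0.3 kg: base plate 60 mm (x) x 56 mm (y) x 12 mm; upright plate in its middle, 8 mm thick (x), 56 mm wide (y), top 80 mm above the underside, with an eye 26 mm wide (y), 24 mm high through it along x. The same after half a turn. Origin: centre of its underside; z up. Starts standing in the pit.
- eye2 (a point): Centre of bracket 2's eye, 36 mm above its underside. When it hangs on a peg, this point is about 7 mm below the peg's axis and the base is about 25 mm clear of the work surface.
- bracket3: Blue rack-foot bracket 3 (if present), about 0.3 kg: base plate 60 mm (x) x 56 mm (y) x 12 mm; upright plate in its middle, 8 mm thick (x), 56 mm wide (y), top 80 mm above the underside, with an eye 26 mm wide (y), 24 mm high through it along x. The same after half a turn. Origin: centre of its underside; z up. Starts standing in the pit.
- eye3 (a point): Centre of bracket 3's eye, 36 mm above its underside. When it hangs on a peg, this point is about 7 mm below the peg's axis and the base is about 25 mm clear of the work surface.
- bottle: small white plastic bottle with a blue cap, 40 mm across, 110 mm tall, between the hatch box and the peg rail; a bystander, to be left alone. Origin: centre of its underside.
- tape: amber roll of packing tape lying flat, 100 mm across, 45 mm tall, on the left; a bystander, to be left alone. Origin: centre of its underside.
- driver: screwdriver lying between the hatch box and the peg rail, about 30 mm thick; a bystander, to be left alone. Origin: its middle.
- carton: cardboard carton 110 x 80 x 60 mm; a bystander, to be left alone. Origin: centre of its underside.
- mug: white mug, 80 mm across, 90 mm tall; a bystander, to be left alone. Origin: centre of its underside.

How it is judged:
By the outcome, as a careful person would: the job done as asked, in the order asked, and still so for the second after the job is handed in, with the robot touching nothing.
Of bracket0, bracket1, bracket2, bracket3 only 2 to 4 are there at a start; the rules pass over those that are not, and their reading is None.
At some moment in a run one of bracket0, bracket1, bracket2, bracket3 may be knocked a few centimetres aside while the robot is not near it.
It also fails if it takes over 210 s, if anything falls off the work surface, if the arm or the gripper's body presses on something with over 40 N, if the wrist force passes 120 N, or if a joint passes its speed limit or range.

## Working session

There is one attempt and no reset: what is moved stays moved. The work goes in short steps, Python scripts to look and compute and a tool call to move; the robot and the scene stay as the last step left them, time stands still between calls to the robot, and variables do not carry over. Pictures are saved under pics/ and viewed, and the job is handed in when it is done.

Besides the shell and the picture viewer there is one more tool, called after "Emit:" by a JSON object that holds its "fn" and its "kwargs". jog_arm: Moves the arm, as the interface text tells. Its arguments: {"type":"object","properties":{"steps":{"type":"array","items":{"type":"object","properties":{"turn":{"type":"array","items":{"type":"number"}},"dp":{"type":"array","items":{"type":"number"}},"claw":{"type":"number"}}}}},"required":["steps"]}

```bash
mkdir -p pics
cat > h.py <<'E'
import numpy as np, cv2
from workcell import ctrl
from scipy.spatial.transform import Rotation as R
def K(d):
    f=240/np.tan(np.radians(d['fovy'])/2)
    return np.array([[f,0,d['cx']],[0,f,d['cy']],[0,0,1]])
def grab(name):
    o=ctrl.get_obs(); d=ctrl.get_image(name)
    if name=='wrist':
        T=np.eye(4);T[:3,:3]=R.from_rotvec(o['orientation']).as_matrix();T[:3,3]=o['ee_pos']
        d['wfc']=T@np.array(d['hand_eye'])
    else: d['wfc']=np.linalg.inv(np.array(d['camera_from_world']))
    return d
def save(d,fn): cv2.imwrite('pics/'+fn,d['img'][:,:,::-1])
def rays(d,uv):
    uv=np.array(uv,float).reshape(-1,1,2)
    n=cv2.undistortPoints(uv,K(d),np.array(d['dist_coeffs'],float)).reshape(-1,2)
    return np.c_[n,np.ones(len(n))]
def onz(d,uv,z):
    r=rays(d,uv)@d['wfc'][:3,:3].T; o=d['wfc'][:3,3]
    s=(z-o[2])/r[:,2]; return o+r*s[:,None]
def cloud(d):
    h,w=d['range_z'].shape
    u,v=np.meshgrid(np.arange(w),np.arange(h))
    r=rays(d,np.c_[u.ravel(),v.ravel()])
    p=r*d['range_z'].reshape(-1,1)
    P=p@d['wfc'][:3,:3].T+d['wfc'][:3,3]
    P[d['range_z'].ravel()==0]=np.nan
    return P.reshape(h,w,3)
def proj(d,P):
    cfw=np.linalg.inv(d['wfc']); 
    rv=cv2.Rodrigues(cfw[:3,:3])[0]
    return cv2.projectPoints(np.array(P,float).reshape(-1,1,3),rv,cfw[:3,3],K(d),np.array(d['dist_coeffs'],float))[0].reshape(-1,2)
E
python3 - <<'E'
from h import *
o=ctrl.get_obs(); print(o)
for n in ['top','side','wrist']:
    d=grab(n); save(d,n+'0.png'); print(n,d['fovy'],d['dist_coeffs'],d['wfc'].round(3).tolist())
E
```

```text
{'t': 0.0, 'qpos': array([-1.17900497e+00,  4.23868328e-01,  1.63068223e+00, -5.78338244e-06,
        1.08863615e+00, -1.89778586e-02]), 'qvel': array([ 0.00149447,  0.001202  ,  0.00054884,  0.00018108,  0.00127978,
       -0.0008212 ]), 'joint_torque': array([-2.39360110e-03, -5.44629693e+01, -2.73677033e+01,  6.43495610e-02,
        2.27836613e-02, -1.04114670e-04]), 'ee_pos': array([ 249.38931828, -572.46791398,  221.88760844]), 'orientation': array([-1.37506341,  0.90248924, -0.90031906]), 'ft_force': array([-0.22407547, -0.10816487, -0.97052122]), 'moment': array([-0.03059151,  0.0377113 , -0.0094428 ]), 'width': 88.09297950650493}
top 51.68528578016892 [-0.14257525  0.          0.          0.          0.        ] [[0.009, -0.989, 0.149, 409.218], [-1.0, -0.008, 0.005, 9.08], [-0.003, -0.149, -0.989, 1190.912], [0.0, 0.0, 0.0, 1.0]]
side 53.663435237239675 [-0.03633744  0.          0.          0.          0.        ] [[-0.994, -0.05, 0.1, 418.007], [-0.111, 0.53, -0.841, 1026.975], [-0.011, -0.847, -0.532, 742.794], [0.0, 0.0, 0.0, 1.0]]
wrist 71.58157917870082 [-0.0176917  0.         0.         0.         0.       ] [[0.399, -0.883, -0.247, 317.42], [-0.917, -0.385, -0.107, -543.387], [-0.001, 0.269, -0.963, 383.909], [0.0, 0.0, 0.0, 1.0]]
```

View pics/top0.png

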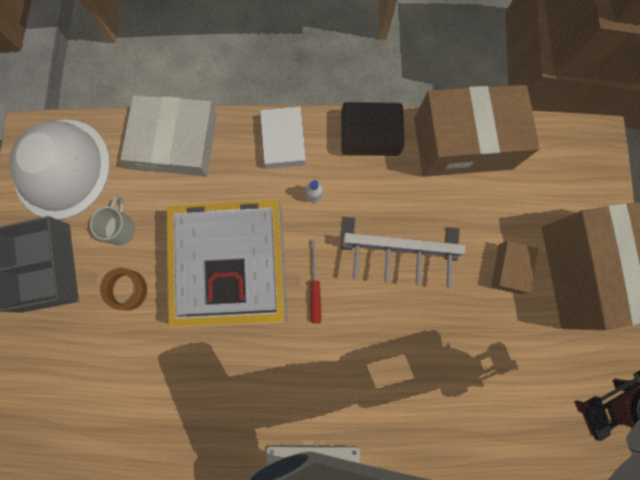

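View pics/side0.png

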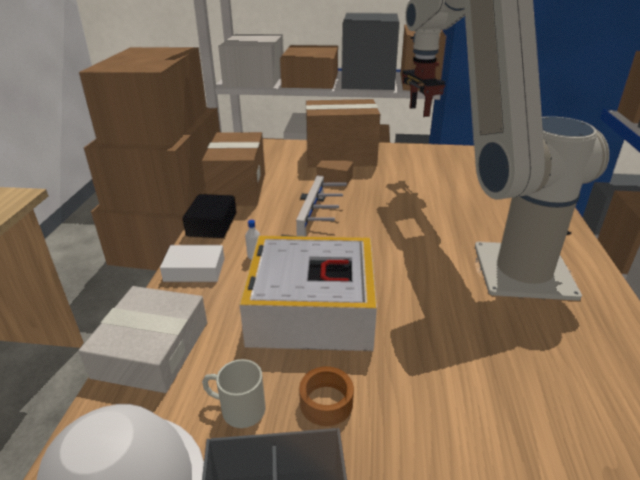

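Top view: box at (225,263), hatch with the red ring at (226,287), bottle (314,191), driver (316,285), rail (403,245) with pegs at columns 356/388/419/450, tape (123,289), mug (113,224). Now measuring the box and pegs.

Run:
```python
from h import *
d=grab('top'); C=cloud(d)
hsv=cv2.cvtColor(d['img'],cv2.COLOR_RGB2HSV)
m=((hsv[...,0]>20)&(hsv[...,0]<32)&(hsv[...,1]>180)&(hsv[...,2]>120)).astype(np.uint8)
n,l,s,c=cv2.connectedComponentsWithStats(m); i=1+np.argmax(s[1:,4]); print(s[i])
vu=np.argwhere(l==i); uv=vu[:,::-1]
z=C[vu[:,0],vu[:,1],2]; print('z yellow',np.nanmedian(z))
P=onz(d,uv,118)[:,:2]
rect=cv2.minAreaRect(P.astype(np.float32)); print(rect); print(cv2.boxPoints(rect))
# red ring
r=((hsv[...,0]<6)|(hsv[...,0]>174))&(hsv[...,1]>150)&(hsv[...,2]>80)
r[:,:190]=0; r[:,270:]=0
vu=np.argwhere(r); P=onz(d,vu[:,::-1],112); print('ring',P.min(0),P.max(0),np.nanmedian(C[r],0))
# rail / pegs cloud
sub=C[235:295,335:470].reshape(-1,3)
q=sub[(sub[:,2]>50)]; print(len(q),np.nanmin(q,0),np.nanmax(q,0))
img=cv2.resize(d['img'][220:300,330:480],None,fx=5,fy=5,interpolation=cv2.INTER_CUBIC); cv2.imwrite('pics/rail.png',img[:,:,::-1])
np.save('/tmp/C.npy',C)
```

```text
[169 275 114  51 787]
z yellow 117.99321181294226
((443.3412780761719, 194.12542724609375), (98.878662109375, 246.78396606445312), 3.3109145164489746)
[[386.85806  314.45615 ]
 [401.11087   68.084076]
 [499.8245    73.79471 ]
 [485.5717   320.16678 ]]
ring [445.79390833 157.0529246  112.        ] [503.35431016 232.46547282 112.        ] [482.93394666 195.2734603  115.70588542]
2022 [ 475.79930323 -345.81723766   50.03438899] [599.40259636 -67.73752572  83.64257063]
```

View pics/rail.png

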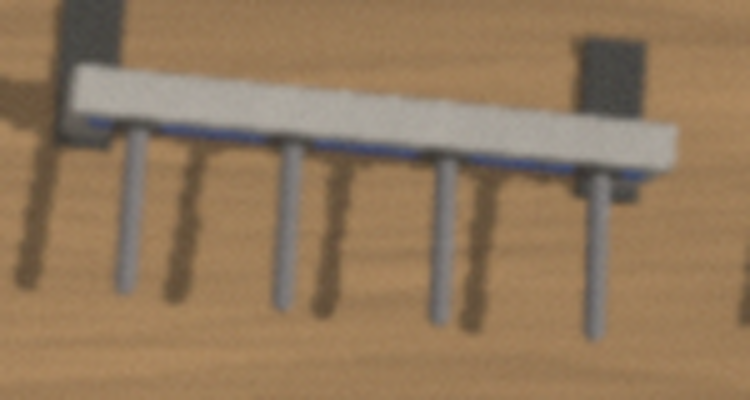

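Run:
```python
from h import *
d=grab('top')
img=cv2.resize(d['img'][190:335,160:350],None,fx=4,fy=4,interpolation=cv2.INTER_CUBIC); cv2.imwrite('pics/box.png',img[:,:,::-1])
```

```text
(no output)
```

View pics/box.png

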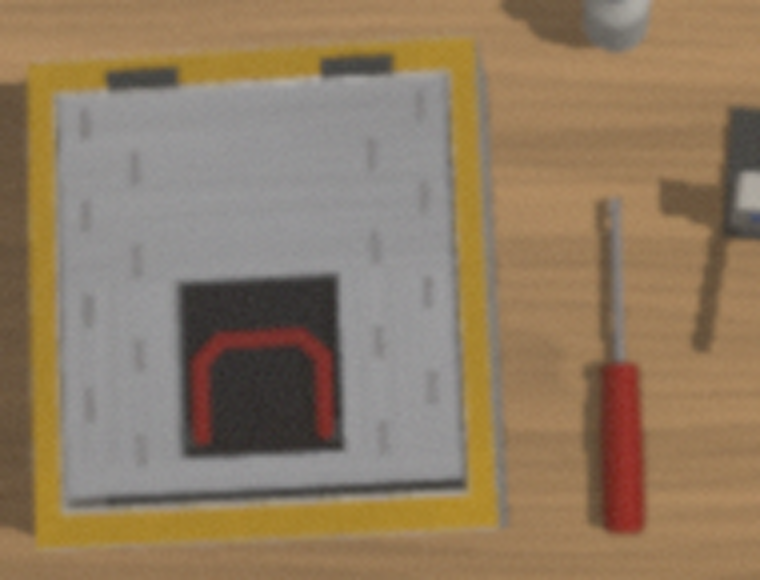

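Run:
```python
from h import *
d=grab('top'); hsv=cv2.cvtColor(d['img'],cv2.COLOR_RGB2HSV)
m=((hsv[...,0]>17)&(hsv[...,0]<34)&(hsv[...,1]>165)&(hsv[...,2]>90)).astype(np.uint8)
m[:,:160]=0;m[:,300:]=0;m[:195]=0;m[335:]=0
m=cv2.morphologyEx(m,cv2.MORPH_CLOSE,np.ones((5,5)))
n,l,s,c=cv2.connectedComponentsWithStats(m); i=1+np.argmax(s[1:,4]); print(s[i])
vu=np.argwhere(l==i)
P=onz(d,vu[:,::-1],118)[:,:2]
rect=cv2.minAreaRect(P.astype(np.float32)); print(rect); print(cv2.boxPoints(rect))
pc=np.array([[28,66],[474,40],[499,525],[37,549]])/4+[160,190]-.4
print('manual',onz(d,pc,118)[:,:2])
# pegs: base (at beam) z=68-4.3, tips z=68+4.2
tips=np.array([[126,292],[284,308],[440,323],[595,338]])/5+[330,220]-.4
bas=np.array([[138,128],[292,144],[446,158],[599,175]])/5+[330,220]-.4
T=onz(d,tips,72.2);B=onz(d,bas,63.7); print(T,B)
C=cloud(d)
# beam top face: z~78
sub=C[225:280,335:475].reshape(-1,3); q=sub[(sub[:,2]>74)&(sub[:,0]>540)&(sub[:,2]<82)]
rb=cv2.minAreaRect(q[:,:2].astype(np.float32)); print(rb,cv2.boxPoints(rb),len(q),np.median(q[:,2]))
```

```text
[ 167  200  117  126 2066]
((526.2695922851562, 199.38565063476562), (265.5088806152344, 248.61367797851562), 3.863111972808838)
[[385.44183 314.46597]
 [402.1917   66.41719]
 [667.09735  84.30533]
 [650.3475  332.35413]]
manual [[651.42176303 332.63075337]
 [667.21432576  81.71022008]
 [400.75154989  63.74346127]
 [383.72161741 314.87466479]]
[[ 497.8469272   -91.93897728   72.2       ]
 [ 490.99031495 -163.72374613   72.2       ]
 [ 484.45353334 -235.08421856   72.2       ]
 [ 477.75865285 -306.73681238   72.2       ]] [[ 574.13920852  -98.57998342   63.7       ]
 [ 567.24849446 -169.73265629   63.7       ]
 [ 561.25185548 -241.37215936   63.7       ]
 [ 553.79163694 -313.24517032   63.7       ]]
((568.478271484375, -205.99862670898438), (278.47210693359375, 42.038002014160156), 84.79806518554688) [[ 534.9218  -342.7555 ]
 [ 576.7867  -346.56693]
 [ 602.0347   -69.24176]
 [ 560.16986  -65.43033]] 1077 77.13749508134674
```

```bash
cat >> h.py <<'E'
yb=0.067; c0=np.array([525.8,198.2]); ex=np.array([np.cos(yb),np.sin(yb)]); ey=np.array([-np.sin(yb),np.cos(yb)])
def boxp(x,y,z): return np.r_[c0+x*ex+y*ey,z]
def barpos(th,a):
    # 2D: X along ex from hinge, Z from 118
    n=np.array([np.sin(th),np.cos(th)]); t=np.array([np.cos(th),-np.sin(th)])
    p=-200*t-6*n+52*(np.cos(a)*t+np.sin(a)*n)
    return boxp(122+p[0],0,118+p[1])
def down(jaw):  # rotation w/ tool y down, tool x at yaw jaw
    x=np.array([np.cos(jaw),np.sin(jaw),0]); y=np.array([0,0,-1.]); z=np.cross(x,y)
    return R.from_matrix(np.c_[x,y,z])
def need(p,Rt=None,o=None):
    o=o or ctrl.get_obs(); 
    dp=(np.array(p)-o['ee_pos'])/80
    print('pos',o['ee_pos'].round(1),'F',o['ft_force'].round(1),'w',round(o['width'],1),'t',round(o['t'],2),'need dp/80',dp.round(3), end=' ')
    if Rt is not None:
        t=(Rt*R.from_rotvec(o['orientation']).inv()).as_rotvec(); print('turn',(t/np.pi).round(4),np.degrees(np.linalg.norm(t)).round(1))
    else: print()
E
python3 - <<'E'
from h import *
o=ctrl.get_obs(); M=R.from_rotvec(o['orientation']).as_matrix(); print(M.round(3)); print('jaw',np.arctan2(M[1,0],M[0,0]))
b=barpos(0,0); print(b)
for j in (yb,yb+np.pi): need(b+[0,0,-12],down(j))
d=grab('wrist'); print(np.array(d['hand_eye']).round(3))
E
```

```text
[[ 0.399 -0.     0.917]
 [-0.917  0.001  0.399]
 [-0.001 -1.     0.   ]]
jaw -1.1599784674003297
[499.85833517 196.45930301 112.        ]
pos [ 249.5 -572.8  222.4] F [ 1.1  0.2 -0.3] w 87.9 t 0.3 need dp/80 [ 3.129  9.616 -1.53 ] turn [-1.000e-04 -2.000e-04  3.906e-01] 70.3
pos [ 249.5 -572.8  222.4] F [ 1.1  0.2 -0.3] w 87.9 t 0.3 need dp/80 [ 3.129  9.616 -1.53 ] turn [-2.000e-04  1.000e-04 -6.094e-01] 109.7
[[   1.      -0.       0.       0.223]
 [  -0.      -0.269    0.963 -161.904]
 [  -0.      -0.963   -0.269   74.01 ]
 [   0.       0.       0.       1.   ]]
```

View pics/wrist0.png

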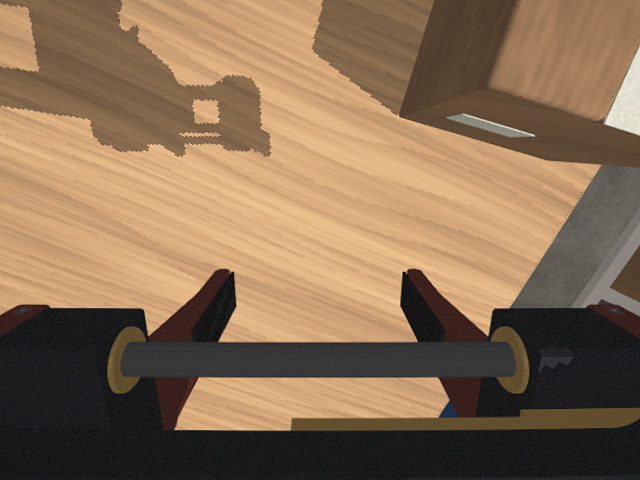

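Emit:
{"fn": "jog_arm", "kwargs": {"steps": [{"dp": [0.17,0.5,0],"turn": [0,0,0.022],"claw": 1},{"dp": [0.34,1,0],"turn": [0,0,0.0434],"claw": 0.3},{"dp": [0.34,1,0],"turn": [0,0,0.0434],"claw": 0.3}]}}

```text
t: 0.6
ee_pos: [277.2, -487.0, 221.6]
orientation: [-1.417, 0.796, -0.79]
ft_force: [0.7, -0.1, -0.4]
width: 77.8
```

Emit:
{"fn": "jog_arm", "kwargs": {"steps": [{"dp": [0.17,0.5,0],"turn": [0,0,0.022],"claw": 0.3},{"dp": [0.34,1,0],"turn": [0,0,0.0434],"claw": 0.3},{"dp": [0.34,1,0],"turn": [0,0,0.0434],"claw": 0.3}]}}

```text
t: 0.85
ee_pos: [304.6, -402.1, 221.1]
orientation: [-1.454, 0.69, -0.679]
ft_force: [0.5, -0.2, 0.6]
width: 58.3
```

Emit:
{"fn": "jog_arm", "kwargs": {"steps": [{"dp": [0.17,0.5,0],"turn": [0,0,0.022],"claw": 0.3},{"dp": [0.34,1,0],"turn": [0,0,0.0434],"claw": 0.3},{"dp": [0.34,1,0],"turn": [0,0,0.0434],"claw": 0.3}]}}

```text
t: 1.1
ee_pos: [332.1, -317.8, 220.9]
orientation: [-1.485, 0.582, -0.568]
ft_force: [0.4, -0.0, -0.7]
width: 38.1
```

Emit:
{"fn": "jog_arm", "kwargs": {"steps": [{"dp": [0.17,0.5,0],"turn": [0,0,0.022],"claw": 0.3},{"dp": [0.34,1,0],"turn": [0,0,0.0434],"claw": 0.3},{"dp": [0.34,1,0],"turn": [0,0,0.0434],"claw": 0.3}]}}

```text
t: 1.35
ee_pos: [360.0, -234.0, 220.9]
orientation: [-1.512, 0.473, -0.457]
ft_force: [-0.0, -0.4, 0.3]
width: 26.5
```

Emit:
{"fn": "jog_arm", "kwargs": {"steps": [{"dp": [0.17,0.5,0],"turn": [0,0,0.022],"claw": 0.3},{"dp": [0.34,1,0],"turn": [0,0,0.0434],"claw": 0.3},{"dp": [0.34,1,0],"turn": [0,0,0.0434],"claw": 0.3}]}}

```text
t: 1.6
ee_pos: [388.5, -150.5, 221.1]
orientation: [-1.533, 0.362, -0.347]
ft_force: [-0.5, 0.1, 0.1]
width: 25.9
```

Emit:
{"fn": "jog_arm", "kwargs": {"steps": [{"dp": [0.17,0.5,0],"turn": [0,0,0.022],"claw": 0.3},{"dp": [0.34,1,0],"turn": [0,0,0.0434],"claw": 0.3},{"dp": [0.34,1,0],"turn": [0,0,0.0434],"claw": 0.3}]}}

```text
t: 1.85
ee_pos: [417.7, -67.1, 221.6]
orientation: [-1.548, 0.25, -0.237]
ft_force: [0.2, 0.6, -0.1]
width: 26.2
```

Emit:
{"fn": "jog_arm", "kwargs": {"steps": [{"dp": [0.17,0.5,0],"turn": [0,0,0.022],"claw": 0.3},{"dp": [0.34,1,0],"turn": [0,0,0.0434],"claw": 0.3},{"dp": [0.34,1,0],"turn": [0,0,0.0434],"claw": 0.3}]}}

```text
t: 2.1
ee_pos: [447.4, 16.2, 222.1]
orientation: [-1.557, 0.138, -0.128]
ft_force: [0.6, -0.5, 0.5]
width: 26.3
```

Emit:
{"fn": "jog_arm", "kwargs": {"steps": [{"dp": [0.17,0.5,0],"turn": [0,0,0.022],"claw": 0.3},{"dp": [0.34,1,0],"turn": [0,0,0.0434],"claw": 0.3},{"dp": [0.34,1,0],"turn": [0,0,0.0434],"claw": 0.3}]}}

```text
t: 2.35
ee_pos: [477.4, 99.4, 222.6]
orientation: [-1.56, 0.027, -0.02]
ft_force: [-0.1, -0.0, -0.8]
width: 26.4
```

Run:
```python
from h import *
d=grab('wrist'); save(d,'w1.png')
need(barpos(0,0)+[0,0,-12],down(yb))
C=cloud(d); 
hsv=cv2.cvtColor(d['img'],cv2.COLOR_RGB2HSV)
r=(((hsv[...,0]<5)|(hsv[...,0]>176))&(hsv[...,1]>180)&(hsv[...,2]>90)&(C[...,2]<125)&(C[...,2]>95))
vu=np.argwhere(r);P=onz(d,vu[:,::-1],112)
B=np.c_[(P[:,:2]-c0)@ex,(P[:,:2]-c0)@ey]; print(len(vu),B.min(0),B.max(0))
bar=C[r]; b2=np.c_[(bar[:,:2]-c0)@ex,(bar[:,:2]-c0)@ey,bar[:,2]]; k=b2[:,0]>-35; print('bar',k.sum(),np.median(b2[k],0),b2[k].max(0),b2[k].min(0))
```

```text
pos [476.5  98.1 222.3] F [ 0.   0.6 -0.2] w 26.3 t 2.4 need dp/80 [ 0.292  1.229 -1.529] turn [-0.0029 -0.0018  0.0313] 5.7
2443 [-80.29932743 -38.6556879 ] [-19.35350832  39.17136074]
bar 1090 [-2.60539089e+01  8.31532359e-02  1.16141243e+02] [-19.5052527   37.50730366 118.6903298 ] [-34.96029254 -37.70586705 112.31844194]
```

View pics/w1.png

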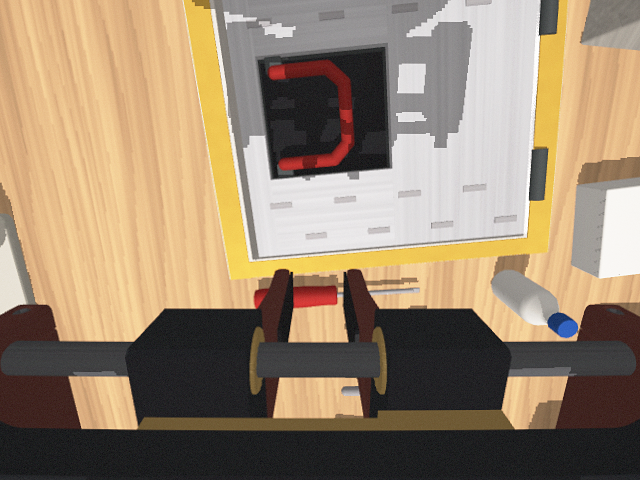

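Emit:
{"fn": "jog_arm", "kwargs": {"steps": [{"dp": [0.07,0.3,-0.15],"turn": [-0.001,-0.001,0.008],"claw": 0.3},{"dp": [0.15,0.61,-0.3],"turn": [-0.0015,-0.001,0.016],"claw": 0.3},{"dp": [0.15,0.61,-0.3],"turn": [-0.0015,-0.001,0.016],"claw": 0.3}]}}

```text
t: 2.65
ee_pos: [488.8, 147.6, 196.7]
orientation: [-1.567, -0.012, 0.018]
ft_force: [-0.4, 0.1, -1.2]
width: 26.3
```

Emit:
{"fn": "jog_arm", "kwargs": {"steps": [{"dp": [0.07,0.3,-0.15],"turn": [-0.001,-0.001,0.008],"claw": 0.3},{"dp": [0.145,0.61,-0.4],"turn": [-0.0015,-0.001,0.016],"claw": 0.3},{"dp": [0.145,0.61,-0.4],"turn": [-0.0015,-0.001,0.016],"claw": 0.3},{"dp": [0.145,0.61,-0.4],"turn": [-0.0015,-0.001,0.016],"claw": 0.3}]}}

```text
t: 2.98
ee_pos: [500.0, 195.0, 163.7]
orientation: [-1.572, -0.051, 0.056]
ft_force: [-0.2, 0.3, -0.4]
width: 26.2
```

Run:
```python
from h import *
need(barpos(0,0)+[0,0,-12],down(yb))
```

```text
pos [500.  195.  163.7] F [-0.2  0.3 -0.4] w 26.2 t 2.98 need dp/80 [-0.001  0.018 -0.797] turn [ 0.0007 -0.0011 -0.0004] 0.2
```

Emit:
{"fn": "jog_arm", "kwargs": {"steps": [{"dp": [0,0.018,-0.3],"claw": 0.3},{"dp": [0,0.018,-0.6],"claw": 0.3},{"dp": [0,0.018,-0.79],"claw": 0.3},{"dp": [0,0.018,-0.79],"claw": 0.3},{"dp": [0,0.018,-0.79],"claw": 0},{"dp": [0,0.018,-0.79],"claw": 0},{"dp": [0,0.018,-0.79],"claw": 0},{"dp": [0,0.018,-0.79],"claw": 0},{"dp": [0,0.018,-0.79],"claw": 0},{"dp": [0,0.018,-0.79],"claw": 0}]}}

```text
invalid input at $.steps[0]: expected keys turn, dp, claw
```

Run:
```python
from h import *
o=ctrl.get_obs(); print(o['ee_pos'],o['ft_force'],o['width'])
b0=barpos(0,0)
print('ring arc', [ (barpos(0,a)-b0).round(1).tolist() for a in np.linspace(0.2,1.45,8)])
b1=barpos(0,1.45); prev=b1
for th in np.arange(.1,1.80,.1):
    p=barpos(th,1.45+.5*th); print(round(th,2),p.round(1),((p-prev)/80).round(3)); prev=p
d=grab('top'); img=cv2.resize(d['img'][190:335,160:350],None,fx=4,fy=4); cv2.imwrite('pics/t2.png',img[:,:,::-1])
```

```text
[499.95131785 195.01136096 163.72013184] [-0.22602379  0.26369764 -0.3880706 ] 26.240983561019945
ring arc [[-1.0, -0.1, 10.3], [-3.7, -0.2, 19.2], [-7.8, -0.5, 27.5], [-13.4, -0.9, 34.9], [-20.2, -1.4, 41.2], [-28.0, -1.9, 46.2], [-36.6, -2.5, 49.7], [-45.6, -3.1, 51.6]]
0.1 [457.2 193.6 183.2] [0.037 0.002 0.245]
0.2 [462.1 193.9 202.6] [0.062 0.004 0.242]
0.3 [469.  194.4 221.5] [0.086 0.006 0.236]
0.4 [477.8 195.  239.7] [0.109 0.007 0.228]
0.5 [488.3 195.7 257.1] [0.132 0.009 0.217]
0.6 [500.6 196.5 273.4] [0.154 0.01  0.204]
0.7 [514.6 197.4 288.6] [0.174 0.012 0.189]
0.8 [530.  198.5 302.4] [0.193 0.013 0.172]
0.9 [546.8 199.6 314.7] [0.21  0.014 0.154]
1.0 [564.9 200.8 325.3] [0.225 0.015 0.133]
1.1 [583.9 202.1 334.3] [0.238 0.016 0.111]
1.2 [603.9 203.4 341.3] [0.249 0.017 0.088]
1.3 [624.5 204.8 346.4] [0.258 0.017 0.064]
1.4 [645.7 206.2 349.5] [0.264 0.018 0.039]
1.5 [667.1 207.7 350.6] [0.268 0.018 0.013]
1.6 [688.7 209.1 349.6] [ 0.269  0.018 -0.013]
1.7 [710.1 210.6 346.5] [ 0.268  0.018 -0.039]
```

Keys all need to be present.

Emit:
{"fn": "jog_arm", "kwargs": {"steps": [{"dp": [0,0.018,-0.3],"turn": [0,0,0],"claw": 0.3},{"dp": [0,0.018,-0.6],"turn": [0,0,0],"claw": 0.3},{"dp": [0,0.018,-0.79],"turn": [0,0,0],"claw": 0.3},{"dp": [0,0.018,-0.79],"turn": [0,0,0],"claw": 0.3},{"dp": [0,0.018,-0.79],"turn": [0,0,0],"claw": 0},{"dp": [0,0.018,-0.79],"turn": [0,0,0],"claw": 0},{"dp": [0,0.018,-0.79],"turn": [0,0,0],"claw": 0},{"dp": [0,0.018,-0.79],"turn": [0,0,0],"claw": 0},{"dp": [0,0.018,-0.79],"turn": [0,0,0],"claw": 0},{"dp": [0,0.018,-0.79],"turn": [0,0,0],"claw": 0}]}}

```text
t: 3.87
ee_pos: [501.5, 196.1, 102.7]
orientation: [-1.572, -0.054, 0.053]
ft_force: [1.4, -4.2, 6.4]
width: 9.2
```

Run:
```python
from h import *
o=ctrl.get_obs(); print(o['ee_pos'],o['ft_force'],o['width'])
```

```text
[501.5065698  196.06822506 102.6856072 ] [ 1.40169152 -4.23763165  6.44757863] 9.229597264479077
```

Emit:
{"fn": "jog_arm", "kwargs": {"steps": [{"dp": [-0.012,0,0.129],"turn": [0,0,0],"claw": 0},{"dp": [-0.046,-0.003,0.24],"turn": [0,0,0],"claw": 0},{"dp": [-0.0975,-0.006,0.344],"turn": [0,0,0],"claw": 0},{"dp": [-0.1675,-0.011,0.436],"turn": [0,0,0],"claw": 0},{"dp": [-0.2525,-0.017,0.515],"turn": [0,0,0],"claw": 0},{"dp": [-0.35,-0.024,0.575],"turn": [0,0,0],"claw": 0},{"dp": [-0.457,-0.031,0.618],"turn": [0,0,0],"claw": 0},{"dp": [-0.57,-0.039,0.642],"turn": [0,0,0],"claw": 0},{"dp": [-0.57,-0.039,0.642],"turn": [0,0,0],"claw": 0},{"dp": [-0.57,-0.039,0.642],"turn": [0,0,0],"claw": 0}]}}

```text
t: 4.7
ee_pos: [458.3, 194.0, 157.6]
orientation: [-1.569, -0.06, 0.048]
ft_force: [2.0, -2.4, 18.0]
width: 9.3
```

Run:
```python
from h import *
o=ctrl.get_obs(); print(o['ee_pos'],o['ft_force'],o['width'])
d=grab('side'); img=cv2.resize(d['img'][150:370,200:420],None,fx=3,fy=3)[:600]; cv2.imwrite('pics/s2.png',img[:,:,::-1])
```

```text
[458.25447489 193.98850722 157.5626284 ] [ 1.95035902 -2.35522593 17.96992299] 9.27619036538647
```

View pics/s2.png

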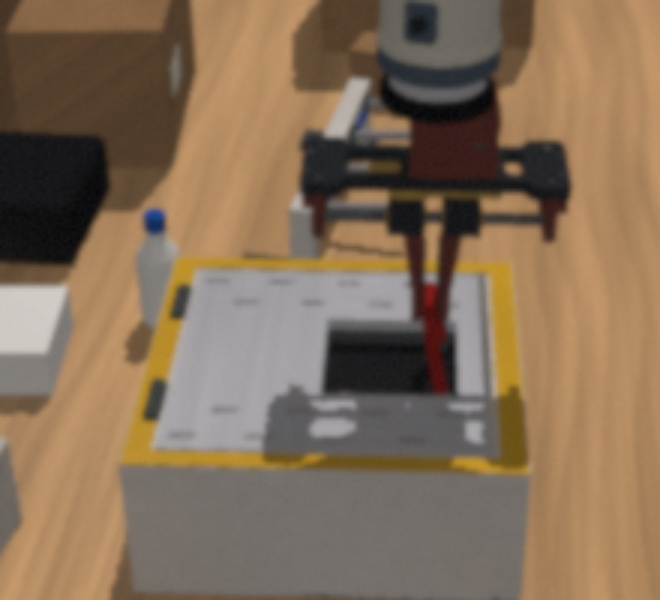

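Emit:
{"fn": "jog_arm", "kwargs": {"steps": [{"dp": [0,0,0],"turn": [0,0,0],"claw": 0.25},{"dp": [0,0,0],"turn": [0,0,0],"claw": 0.25},{"dp": [0,0,0],"turn": [0,0,0],"claw": 0.25},{"dp": [0,0,-0.06],"turn": [0,0,0],"claw": 0.25},{"dp": [0,0,-0.12],"turn": [0,0,0],"claw": 0.25},{"dp": [0,0,-0.12],"turn": [0,0,0],"claw": 0.25},{"dp": [0,0,-0.12],"turn": [0,0,0],"claw": 0},{"dp": [0,0,-0.12],"turn": [0,0,0],"claw": 0},{"dp": [0,0,-0.12],"turn": [0,0,0],"claw": 0},{"dp": [0,0,-0.12],"turn": [0,0,0],"claw": 0},{"dp": [0,0,-0.12],"turn": [0,0,0],"claw": 0}]}}

```text
t: 5.67
ee_pos: [458.2, 193.9, 147.7]
orientation: [-1.57, -0.059, 0.048]
ft_force: [1.0, 0.8, -3.6]
width: 9.2
```

Run:
```python
from h import *
o=ctrl.get_obs(); print(o['ee_pos'],o['ft_force'],o['width'],o['t'])
a=np.arctan2(52*np.sin(1.45),0)
```

```text
[458.15206845 193.89417188 147.6653085 ] [ 0.95788155  0.78955715 -3.63705155] 9.238530079604518 5.6667
```

```bash
cat > path.py <<'E'
from h import *
def seg(t0,t1,n,a0=1.38,k=0.53):
    p0=barpos(t0,a0+k*t0)
    for t in np.linspace(t0,t1,n+1)[1:]:
        print(((barpos(t,a0+k*t)-p0)/80).round(3).tolist())
if __name__=='__main__':
    ths=[0,.35,.7,1.05,1.4,1.78]
    for i in range(5): print(ths[i],ths[i+1]); seg(ths[i],ths[i+1],5)
E
python3 path.py
```

```text
0 0.35
[0.022, 0.001, 0.171]
[0.056, 0.004, 0.34]
[0.101, 0.007, 0.508]
[0.159, 0.011, 0.672]
[0.228, 0.015, 0.833]
0.35 0.7
[0.081, 0.005, 0.156]
[0.172, 0.012, 0.307]
[0.275, 0.018, 0.452]
[0.387, 0.026, 0.591]
[0.509, 0.034, 0.721]
0.7 1.05
[0.132, 0.009, 0.122]
[0.272, 0.018, 0.236]
[0.42, 0.028, 0.34]
[0.576, 0.039, 0.434]
[0.738, 0.05, 0.518]
1.05 1.4
[0.168, 0.011, 0.073]
[0.342, 0.023, 0.134]
[0.519, 0.035, 0.183]
[0.701, 0.047, 0.22]
[0.885, 0.059, 0.246]
1.4 1.78
[0.202, 0.014, 0.013]
[0.405, 0.027, 0.011]
[0.609, 0.041, -0.005]
[0.811, 0.054, -0.037]
[1.011, 0.068, -0.083]
```

Emit:
{"fn": "jog_arm", "kwargs": {"steps": [{"dp": [0.022,0.001,0.171],"turn": [0,0,0],"claw": 0},{"dp": [0.056,0.004,0.34],"turn": [0,0,0],"claw": 0},{"dp": [0.101,0.007,0.508],"turn": [0,0,0],"claw": 0},{"dp": [0.159,0.011,0.672],"turn": [0,0,0],"claw": 0},{"dp": [0.228,0.015,0.833],"turn": [0,0,0],"claw": 0},{"dp": [0.228,0.015,0.833],"turn": [0,0,0],"claw": 0}]}}

```text
t: 6.17
ee_pos: [475.9, 195.0, 215.2]
orientation: [-1.57, -0.058, 0.049]
ft_force: [-3.3, -0.8, 3.6]
width: 8.7
```

Run:
```python
from h import *
o=ctrl.get_obs(); print(o['ee_pos'],o['ft_force'],o['width'],o['t'], barpos(.35,1.38+.53*.35)-[0,0,15.5])
d=grab('side'); img=cv2.resize(d['img'][100:370,200:470],None,fx=2.2,fy=2.2)[:600]; cv2.imwrite('pics/s3.png',img[:,:,::-1])
```

```text
[475.91485565 195.02312106 215.22807776] [-3.30984291 -0.83846024  3.57651541] 8.737933828901012 6.1667 [476.06904726 194.86303145 214.19558447]
```

View pics/s3.png

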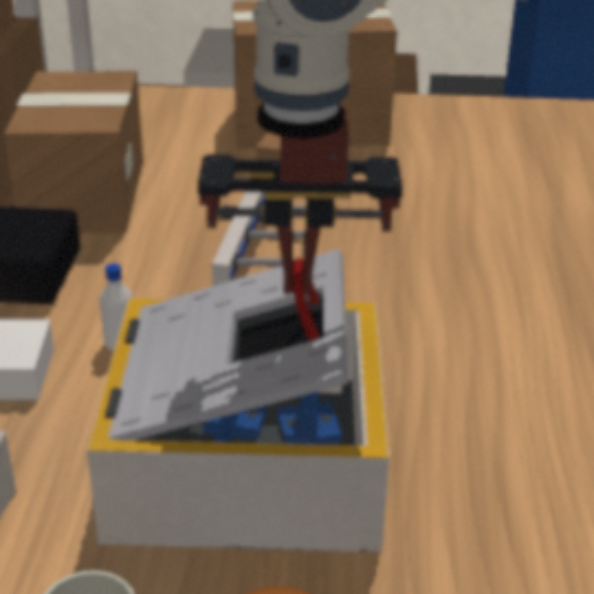

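The hatch is up about 0.35 rad (blue brackets at (235,420) and (310,420)), the grip holds. Continue.

Emit:
{"fn": "jog_arm", "kwargs": {"steps": [{"dp": [0.081,0.005,0.156],"turn": [0,0,0],"claw": 0},{"dp": [0.172,0.012,0.307],"turn": [0,0,0],"claw": 0},{"dp": [0.275,0.018,0.452],"turn": [0,0,0],"claw": 0},{"dp": [0.387,0.026,0.591],"turn": [0,0,0],"claw": 0},{"dp": [0.509,0.034,0.721],"turn": [0,0,0],"claw": 0},{"dp": [0.509,0.034,0.721],"turn": [0,0,0],"claw": 0}]}}

```text
t: 6.72
ee_pos: [517.1, 197.7, 272.6]
orientation: [-1.57, -0.058, 0.049]
ft_force: [-1.5, -1.3, 4.6]
width: 9.3
```

Emit:
{"fn": "jog_arm", "kwargs": {"steps": [{"dp": [0.132,0.009,0.122],"turn": [0,0,0],"claw": 0},{"dp": [0.272,0.018,0.236],"turn": [0,0,0],"claw": 0},{"dp": [0.42,0.028,0.34],"turn": [0,0,0],"claw": 0},{"dp": [0.576,0.039,0.434],"turn": [0,0,0],"claw": 0},{"dp": [0.738,0.05,0.518],"turn": [0,0,0],"claw": 0},{"dp": [0.738,0.05,0.518],"turn": [0,0,0],"claw": 0}]}}

```text
t: 7.22
ee_pos: [576.9, 201.5, 313.5]
orientation: [-1.571, -0.058, 0.049]
ft_force: [-0.9, -1.6, 2.9]
width: 9.0
```

Run:
```python
from h import *
th=1.05
need(barpos(th,1.38+.53*th)-[0,0,15.5],down(yb))
th=1.4
need(barpos(th,1.38+.53*th)-[0,0,15.5],down(yb))
```

```text
pos [576.9 201.5 313.5] F [-0.9 -1.6  2.9] w 9.0 t 7.22 need dp/80 [-0.014  0.001 -0.003] turn [ 0.0001  0.0018 -0.0002] 0.3
pos [576.9 201.5 313.5] F [-0.9 -1.6  2.9] w 9.0 t 7.22 need dp/80 [0.872 0.061 0.243] turn [ 0.0001  0.0018 -0.0002] 0.3
```

Emit:
{"fn": "jog_arm", "kwargs": {"steps": [{"dp": [0.168,0.011,0.073],"turn": [0,0,0],"claw": 0},{"dp": [0.342,0.023,0.134],"turn": [0,0,0],"claw": 0},{"dp": [0.519,0.035,0.183],"turn": [0,0,0],"claw": 0},{"dp": [0.701,0.047,0.22],"turn": [0,0,0],"claw": 0},{"dp": [0.875,0.06,0.244],"turn": [0,0,0],"claw": 0},{"dp": [0.875,0.06,0.244],"turn": [0,0,0],"claw": 0}]}}

```text
t: 7.72
ee_pos: [647.8, 206.0, 331.9]
orientation: [-1.571, -0.057, 0.048]
ft_force: [-0.2, -2.6, 0.9]
width: 9.2
```

Emit:
{"fn": "jog_arm", "kwargs": {"steps": [{"dp": [0.202,0.014,0.013],"turn": [0,0,0],"claw": 0},{"dp": [0.405,0.027,0.011],"turn": [0,0,0],"claw": 0},{"dp": [0.609,0.041,-0.005],"turn": [0,0,0],"claw": 0},{"dp": [0.811,0.054,-0.037],"turn": [0,0,0],"claw": 0},{"dp": [1.0,0.068,-0.08],"turn": [0,0,0],"claw": 0},{"dp": [1.0,0.068,-0.08],"turn": [0,0,0],"claw": 0},{"dp": [1.0,0.068,-0.08],"turn": [0,0,0],"claw": 0}]}}

```text
t: 8.3
ee_pos: [728.8, 211.1, 325.4]
orientation: [-1.571, -0.06, 0.045]
ft_force: [3.6, -3.0, 1.4]
width: 8.9
```

Run:
```python
from h import *
th=1.78
need(barpos(th,1.38+.53*th)-[0,0,15.5],down(yb))
d=grab('side'); img=cv2.resize(d['img'][50:350,180:480],None,fx=2,fy=2)[:600]; cv2.imwrite('pics/s4.png',img[:,:,::-1])
```

```text
pos [728.8 211.1 325.4] F [ 3.6 -3.   1.4] w 8.9 t 8.3 need dp/80 [-0.016  0.008  0.011] turn [0.0003 0.0029 0.0001] 0.5
```

View pics/s4.png

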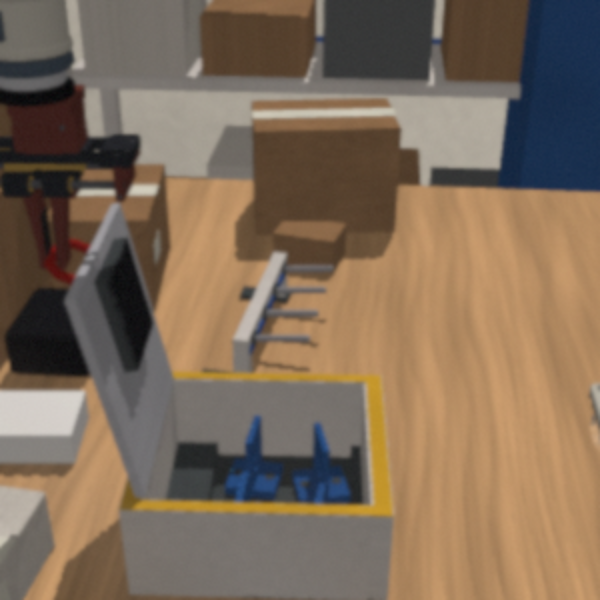

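Emit:
{"fn": "jog_arm", "kwargs": {"steps": [{"dp": [-0.02,0,0],"turn": [0,0,0],"claw": 0.2},{"dp": [-0.02,0,0],"turn": [0,0,0],"claw": 0.2},{"dp": [-0.02,0,0],"turn": [0,0,0],"claw": 0.2},{"dp": [-0.02,0,0],"turn": [0,0,0],"claw": 0.2},{"dp": [-0.02,0,0.3],"turn": [0,0,0],"claw": 0.2},{"dp": [-0.02,0,0.7],"turn": [0,0,0],"claw": 0.2},{"dp": [-0.02,0,0.9],"turn": [0,0,0],"claw": 0.2},{"dp": [-0.02,0,0.9],"turn": [0,0,0],"claw": 0.2}]}}

```text
t: 9.02
ee_pos: [728.2, 211.8, 403.5]
orientation: [-1.569, -0.066, 0.039]
ft_force: [0.9, -0.1, 0.3]
width: 18.1
```

Run:
```python
from h import *
d=grab('side'); img=cv2.resize(d['img'][50:350,180:480],None,fx=2,fy=2)[:600]; cv2.imwrite('pics/s5.png',img[:,:,::-1])
d=grab('top'); img=cv2.resize(d['img'][150:335,130:370],None,fx=3,fy=3); cv2.imwrite('pics/t5.png',img[:,:,::-1])
```

```text
(no output)
```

View pics/t5.png

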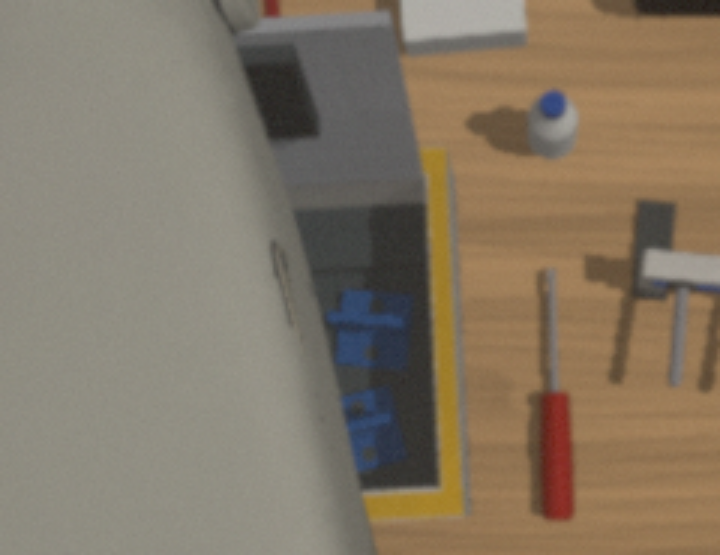

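View pics/s5.png

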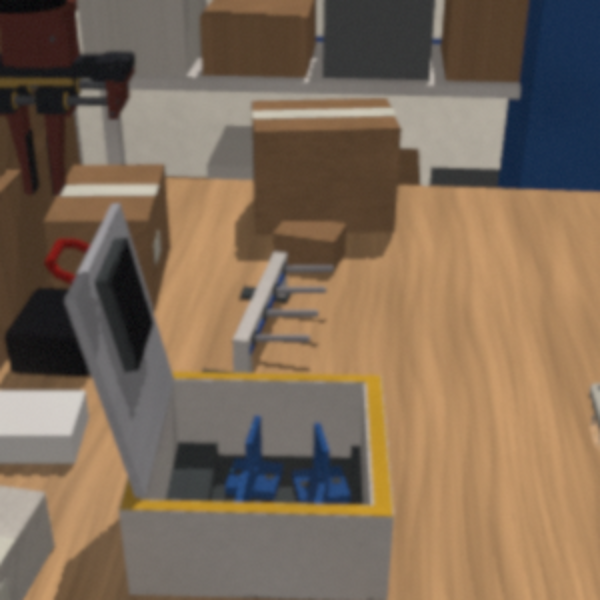

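Emit:
{"fn": "jog_arm", "kwargs": {"steps": [{"dp": [-0.45,-0.2,0],"turn": [0,0,0],"claw": 0.2},{"dp": [-0.9,-0.42,0],"turn": [0,0,0],"claw": 0.2},{"dp": [-0.9,-0.42,0],"turn": [0,0,0],"claw": 0.2}]}}

```text
t: 9.37
ee_pos: [647.4, 175.0, 393.8]
orientation: [-1.574, -0.052, 0.053]
ft_force: [-0.3, 0.2, 0.1]
width: 17.7
```

Emit:
{"fn": "jog_arm", "kwargs": {"steps": [{"dp": [-0.45,-0.2,0],"turn": [0,0,0],"claw": 0.3},{"dp": [-0.9,-0.42,0],"turn": [0,0,0],"claw": 0.3},{"dp": [-0.9,-0.42,0],"turn": [0,0,0],"claw": 0.3}]}}

```text
t: 9.62
ee_pos: [569.1, 139.2, 390.9]
orientation: [-1.576, -0.045, 0.059]
ft_force: [1.1, 1.3, -0.3]
width: 26.2
```

Emit:
{"fn": "jog_arm", "kwargs": {"steps": [{"dp": [-0.4,-0.2,-0.2],"turn": [0,0,0],"claw": 0.3},{"dp": [-0.7,-0.42,-0.6],"turn": [0,0,0],"claw": 0.3},{"dp": [-0.7,-0.42,-0.9],"turn": [0,0,0],"claw": 0.3},{"dp": [-0.7,-0.42,-0.9],"turn": [0,0,0],"claw": 0.3}]}}

```text
t: 9.95
ee_pos: [508.5, 104.3, 313.3]
orientation: [-1.577, -0.036, 0.067]
ft_force: [-0.5, 0.6, -1.3]
width: 26.5
```

Run:
```python
from h import *
o=ctrl.get_obs(); print(o['ee_pos'])
d=grab('wrist'); save(d,'w6.png')
C=cloud(d); np.savez('/tmp/w6.npz',C=C,img=d['img'])
```

```text
[508.51911999 104.28888113 313.33360498]
```

View pics/w6.png

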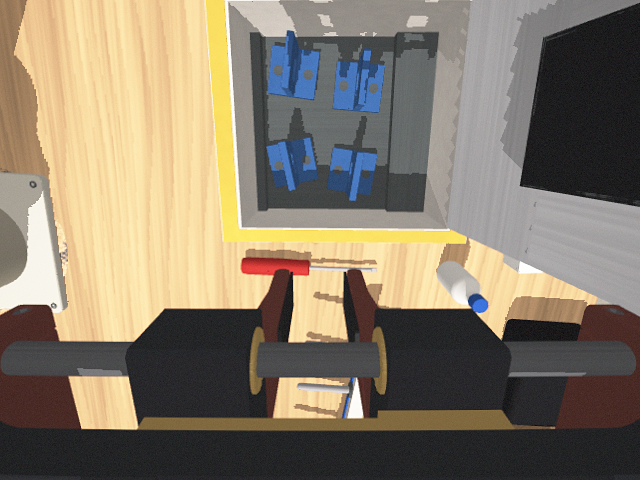

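Four brackets in the pit at about (294,70), (360,80), (291,165), (353,172). Measuring top edges and bases.

```bash
cat > br.py <<'E'
from h import *
def brackets(d,verbose=True):
    C=cloud(d); hsv=cv2.cvtColor(d['img'],cv2.COLOR_RGB2HSV)
    L=np.dstack([(C[...,:2]-c0)@ex,(C[...,:2]-c0)@ey,C[...,2]])
    m=(hsv[...,0]>100)&(hsv[...,0]<125)&(hsv[...,1]>120)&(L[...,0]>-114)&(L[...,0]<114)&(abs(L[...,1])<112)&(L[...,2]<110)
    n,l,s,c=cv2.connectedComponentsWithStats(m.astype(np.uint8)); out=[]
    for i in range(1,n):
        if s[i,4]<150: continue
        k=l==i
        up=k&(L[...,2]>25); top=k&(L[...,2]>78); 
        base=L[k&(L[...,2]<24)]
        P=L[up][:,:2]; 
        # upright: vertical plate, fit line to all plan points of top
        T=L[top]
        u=np.argwhere(top)[:,::-1]; Tz=onz(d,u,86)[:,:2] if len(u) else np.zeros((0,2))
        Q=np.c_[(Tz-c0)@ex,(Tz-c0)@ey]
        print('comp',i,s[i].tolist(),'ntop',len(T),'ztop',np.percentile(L[k][:,2],98).round(1))
        if len(Q)>5:
            r=cv2.minAreaRect(T[:,:2].astype(np.float32)); print('  top rect',np.round(r[0],1),np.round(r[1],1),round(r[2],1))
            v=cv2.fitLine(T[:,:2].astype(np.float32),cv2.DIST_L2,0,.01,.01).ravel(); print('  line yaw from y(deg)',np.degrees(np.arctan2(-v[0]*np.sign(v[1]),abs(v[1]))).round(1), 'mean',T[:,:2].mean(0).round(1), 'yrange', T[:,1].min().round(1),T[:,1].max().round(1))
        if len(base)>20:
            r=cv2.minAreaRect(base[:,:2].astype(np.float32)); print('  base rect',np.round(r[0],1),np.round(r[1],1),round(r[2],1),'z',np.median(base[:,2]).round(1))
if __name__=='__main__':
    d=grab('wrist'); brackets(d)
E
python3 br.py
```

```text
comp 1 [265, 32, 52, 69, 2279] ntop 431 ztop 86.7
  top rect [-60.1  66.3] [55.3  8.3] 80.3
  line yaw from y(deg) -9.0 mean [-59.8  66.1] yrange 38.6 94.0
  base rect [-60.2  73.5] [70.  61.4] 81.7 z 17.8
comp 2 [330, 50, 51, 64, 2197] ntop 443 ztop 86.8
  top rect [22.1 49.2] [55.6  8.1] 85.2
  line yaw from y(deg) -4.9 mean [21.9 49.3] yrange 21.3 76.7
  base rect [23.2 50.3] [58.5 61.4] 85.3 z 17.8
comp 3 [264, 138, 52, 53, 1782] ntop 365 ztop 86.9
  top rect [-63.8 -44.8] [ 8.1 55.5] 11.2
  line yaw from y(deg) 11.0 mean [-63.5 -44.3] yrange -72.0 -17.4
  base rect [-63.7 -43.6] [59.8 57.7] 11.2 z 18.0
comp 4 [324, 148, 50, 53, 1748] ntop 353 ztop 86.9
  top rect [ 16.2 -56.7] [55.4  8.2] 81.4
  line yaw from y(deg) -8.5 mean [ 16.  -56.1] yrange -83.9 -29.7
  base rect [ 17.  -58.5] [60. 62.] 80.8 z 18.0
```

```bash
cat >> h.py <<'E'
BR={'A':(-60.1,66.3,-9.7),'B':(22.1,49.3,-4.8),'C':(-63.8,-44.8,11.2),'D':(16.4,-57.0,-8.6)}
def pick(k,z=60):
    x,y,w=BR[k]; return boxp(x,y,z), down(yb+np.radians(w))
yr=-0.09; rx=np.array([np.cos(yr),np.sin(yr)])
TIP={3:(497.8,-91.9),2:(491.0,-163.7),1:(484.45,-235.1),0:(477.8,-306.7)}
def peg(i,s,z): # s: eye x relative to peg middle
    return np.r_[np.array(TIP[i])+(39+s)*rx,z], down(yr)
E
python3 - <<'E'
from h import *
for k in 'ABCD': print(k); need(*pick(k,60))
for i in range(4): print(i,peg(i,0,87)[0],peg(i,-65,87)[0])
E
```

```text
A
pos [513.1 105.7 318.4] F [1.  0.  0.3] w 26.4 t 10.05 need dp/80 [-0.647  1.933 -3.23 ] turn [ 0.0017 -0.0037 -0.0536] 9.7
B
pos [513.1 105.7 318.4] F [1.  0.  0.3] w 26.4 t 10.05 need dp/80 [ 0.393  1.79  -3.23 ] turn [ 0.0018 -0.0036 -0.0264] 4.8
C
pos [513.1 105.7 318.4] F [1.  0.  0.3] w 26.4 t 10.05 need dp/80 [-0.6    0.544 -3.23 ] turn [ 0.0023 -0.0033  0.0625] 11.3
D
pos [513.1 105.7 318.4] F [1.  0.  0.3] w 26.4 t 10.05 need dp/80 [ 0.411  0.459 -3.23 ] turn [ 0.0017 -0.0037 -0.0475] 8.6
0 [ 516.64215659 -310.20526342   87.        ] [ 451.90522894 -304.36315772   87.        ]
1 [ 523.29215659 -238.60526342   87.        ] [ 458.55522894 -232.76315772   87.        ]
2 [ 529.84215659 -167.20526342   87.        ] [ 465.10522894 -161.36315772   87.        ]
3 [536.64215659 -95.40526342  87.        ] [471.90522894 -89.56315772  87.        ]
```

Emit:
{"fn": "jog_arm", "kwargs": {"steps": [{"dp": [0.2,0.23,-0.3],"turn": [0.001,-0.002,-0.024],"claw": 0.35},{"dp": [0.41,0.46,-0.7],"turn": [0.0017,-0.0037,-0.0475],"claw": 0.35},{"dp": [0.41,0.46,-1],"turn": [0.0017,-0.0037,-0.0475],"claw": 0.35},{"dp": [0.41,0.46,-1],"turn": [0.0017,-0.0037,-0.0475],"claw": 0.35}]}}

```text
t: 10.38
ee_pos: [545.6, 143.4, 235.0]
orientation: [-1.571, 0.068, -0.06]
ft_force: [-0.9, -0.0, -0.9]
width: 30.9
```

Emit:
{"fn": "jog_arm", "kwargs": {"steps": [{"dp": [0,0,-0.4],"turn": [0,0,0],"claw": 0.35},{"dp": [0,0,-0.8],"turn": [0,0,0],"claw": 0.35},{"dp": [0,0,-1],"turn": [0,0,0],"claw": 0.35},{"dp": [0,0,-1],"turn": [0,0,0],"claw": 0.35},{"dp": [0,0,-1],"turn": [0,0,0],"claw": 0.35}]}}

```text
t: 10.8
ee_pos: [547.0, 143.8, 156.3]
orientation: [-1.571, 0.067, -0.061]
ft_force: [-0.5, -0.7, 0.8]
width: 31.0
```

Run:
```python
from h import *
need(*pick('D',60))
d=grab('wrist'); save(d,'w7.png')
need(*pick('D',60))
```

```text
pos [547.  143.8 156.3] F [-0.5 -0.7  0.8] w 31.0 t 10.8 need dp/80 [-0.012 -0.017 -1.204] turn [ 0.0003 -0.0014 -0.0005] 0.3
pos [547.5 143.9 157.2] F [0.1 0.1 1.2] w 30.9 t 10.85 need dp/80 [-0.019 -0.018 -1.214] turn [ 0.0002 -0.0008 -0.0005] 0.2
```

View pics/w7.png

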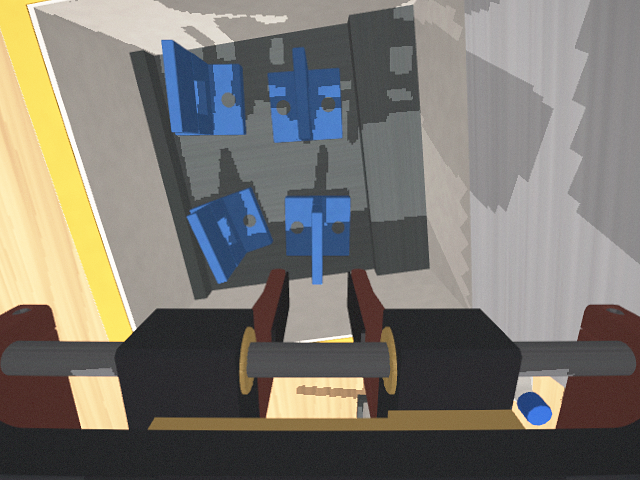

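Emit:
{"fn": "jog_arm", "kwargs": {"steps": [{"dp": [-0.01,-0.01,-0.3],"turn": [0,0,0],"claw": 0.35},{"dp": [-0.018,-0.018,-0.6],"turn": [0,0,0],"claw": 0.35},{"dp": [-0.018,-0.018,-0.8],"turn": [0,0,0],"claw": 0.35},{"dp": [-0.018,-0.018,-0.8],"turn": [0,0,0],"claw": 0.35}]}}

```text
t: 11.18
ee_pos: [546.1, 142.4, 92.9]
orientation: [-1.571, 0.067, -0.061]
ft_force: [-0.4, -0.5, -0.1]
width: 30.3
```

Emit:
{"fn": "jog_arm", "kwargs": {"steps": [{"dp": [0,0,-0.2],"turn": [0,0,0],"claw": 0.35},{"dp": [0,0,-0.4],"turn": [0,0,0],"claw": 0.35},{"dp": [0,0,-0.4],"turn": [0,0,0],"claw": 0.35},{"dp": [0,0,-0.4],"turn": [0,0,0],"claw": 0},{"dp": [0,0,-0.4],"turn": [0,0,0],"claw": 0},{"dp": [0,0,-0.4],"turn": [0,0,0],"claw": 0},{"dp": [0,0,-0.4],"turn": [0,0,0],"claw": 0},{"dp": [0,0,-0.4],"turn": [0,0,0],"claw": 0},{"dp": [0,0,-0.4],"turn": [0,0,0],"claw": 0},{"dp": [0,0,-0.4],"turn": [0,0,0],"claw": 0}]}}

```text
t: 12.02
ee_pos: [546.4, 142.5, 61.9]
orientation: [-1.57, 0.066, -0.062]
ft_force: [-1.9, -0.1, 6.9]
width: 7.9
```

Run:
```python
from h import *
need(*pick('D',60))
need(*peg(3,-65,200))
```

```text
pos [546.4 142.5  61.9] F [-1.9 -0.1  6.9] w 7.9 t 12.02 need dp/80 [-0.006 -0.002 -0.024] turn [ 0.0002 -0.0008 -0.0005] 0.2
pos [546.4 142.5  61.9] F [-1.9 -0.1  6.9] w 7.9 t 12.02 need dp/80 [-0.932 -2.901  1.726] turn [ 0.0002 -0.0008 -0.0027] 0.5
```

Emit:
{"fn": "jog_arm", "kwargs": {"steps": [{"dp": [0,0,0.3],"turn": [0,0,0],"claw": 0},{"dp": [0,0,0.7],"turn": [0,0,0],"claw": 0},{"dp": [0,0,0.95],"turn": [0,0,0],"claw": 0},{"dp": [0,0,0.95],"turn": [0,0,0],"claw": 0}]}}

```text
t: 12.35
ee_pos: [549.1, 143.2, 142.0]
orientation: [-1.569, 0.06, -0.067]
ft_force: [0.2, 0.5, -2.7]
width: 7.9
```

Emit:
{"fn": "jog_arm", "kwargs": {"steps": [{"dp": [0,0,0.4],"turn": [0,0,0],"claw": 0},{"dp": [0,0,0.8],"turn": [0,0,0],"claw": 0},{"dp": [0,0,0.8],"turn": [0,0,0],"claw": 0}]}}

```text
t: 12.6
ee_pos: [552.0, 143.9, 210.6]
orientation: [-1.566, 0.054, -0.073]
ft_force: [1.6, 0.9, -4.0]
width: 7.6
```

Emit:
{"fn": "jog_arm", "kwargs": {"steps": [{"dp": [-0.16,-0.4,0],"turn": [0,0,0],"claw": 0},{"dp": [-0.31,-0.8,0],"turn": [0,0,0],"claw": 0},{"dp": [-0.31,-0.97,0],"turn": [0,0,0],"claw": 0}]}}

```text
t: 12.85
ee_pos: [523.8, 63.9, 208.6]
orientation: [-1.568, 0.058, -0.07]
ft_force: [-0.5, -0.7, -3.8]
width: 7.8
```

Emit:
{"fn": "jog_arm", "kwargs": {"steps": [{"dp": [-0.16,-0.4,0],"turn": [0,0,0],"claw": 0},{"dp": [-0.31,-0.8,0],"turn": [0,0,0],"claw": 0},{"dp": [-0.31,-0.97,0],"turn": [0,0,0],"claw": 0}]}}

```text
t: 13.1
ee_pos: [495.1, -16.2, 206.3]
orientation: [-1.569, 0.063, -0.066]
ft_force: [0.0, 0.0, -3.1]
width: 7.9
```

Emit:
{"fn": "jog_arm", "kwargs": {"steps": [{"dp": [-0.16,-0.4,0],"turn": [0,0,0],"claw": 0},{"dp": [-0.31,-0.8,0],"turn": [0,0,0],"claw": 0},{"dp": [-0.31,-0.95,0],"turn": [0,0,0],"claw": 0},{"dp": [-0.31,-0.95,0],"turn": [0,0,0],"claw": 0}]}}

```text
t: 13.43
ee_pos: [469.1, -94.2, 204.9]
orientation: [-1.569, 0.067, -0.067]
ft_force: [0.7, 0.1, -2.9]
width: 8.1
```

Run:
```python
from h import *
need(*peg(3,-65,89))
d=grab('wrist'); save(d,'w8.png')
C=cloud(d); 
d2=grab('side'); cv2.imwrite('pics/s8.png',cv2.resize(d2['img'][80:330,200:450],None,fx=2.4,fy=2.4)[:,:,::-1])
```

```text
pos [469.1 -94.2 204.9] F [ 0.7  0.1 -2.9] w 8.1 t 13.43 need dp/80 [ 0.035  0.058 -1.449] turn [-0.0003  0.0002 -0.0015] 0.3
```

View pics/w8.png

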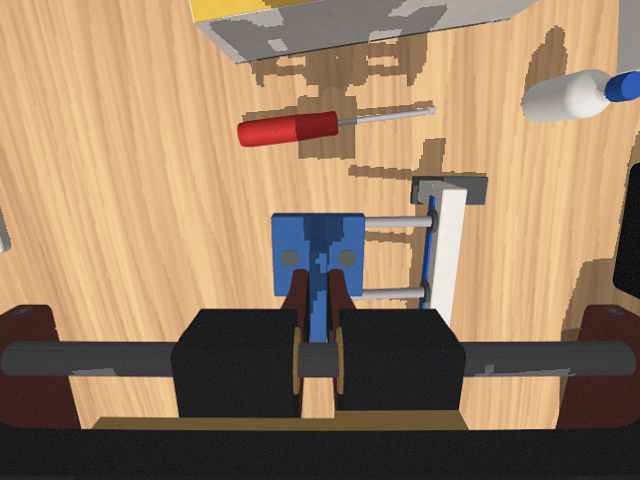

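View pics/s8.png

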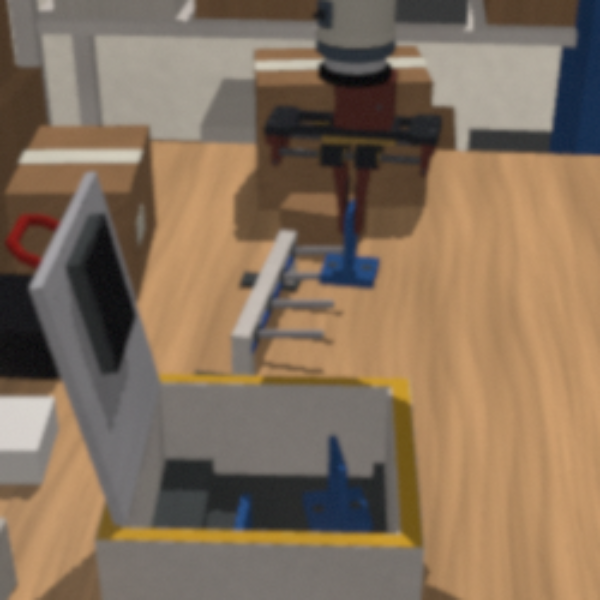

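Run:
```python
from h import *
d=grab('wrist'); C=cloud(d); C=C[150:310,330:440].reshape(-1,3)
C=C[(C[:,2]>60)&(C[:,2]<79)]
ry=np.array([-rx[1],rx[0]])
for i in (3,2):
    p0=peg(i,0,0)[0][:2]
    q=np.c_[(C[:,:2]-p0)@rx,(C[:,:2]-p0)@ry,C[:,2]]
    k=(abs(q[:,1])<15)&(q[:,0]<38)&(q[:,0]>-50)
    q=q[k]; 
    for a in (-20,-10,0,10,20,30):
        s=q[abs(q[:,0]-a)<5]
        if len(s)>5: print(i,a,len(s),'y',s[:,1].min().round(1),s[:,1].max().round(1),np.median(s[:,1]).round(1),'ztop',np.percentile(s[:,2],90).round(1))
beam=C[C[:,2]>76]; q=(beam[:,:2]-peg(3,0,0)[0][:2])@rx; print('beam x from',np.percentile(q,[2,10]))
need(*peg(3,-65,89))
```

```text
3 -20 107 y -3.6 5.6 1.7 ztop 75.3
3 -10 119 y -3.8 5.5 1.5 ztop 74.5
3 0 114 y -4.0 5.4 1.4 ztop 73.3
3 10 118 y -4.5 5.3 1.2 ztop 72.3
3 20 111 y -4.7 5.2 1.1 ztop 71.3
3 30 104 y -3.8 5.0 1.3 ztop 70.3
2 -20 99 y -3.2 5.5 1.9 ztop 75.6
2 -10 107 y -3.8 5.7 2.5 ztop 74.5
2 0 100 y -3.7 5.4 2.3 ztop 73.6
2 10 98 y -3.5 5.6 2.6 ztop 72.4
2 20 90 y -3.0 5.5 3.0 ztop 71.0
2 30 94 y -2.7 6.4 3.0 ztop 69.9
beam x from [-30.12686006  41.16892186]
pos [470.2 -91.6 205.5] F [-0.3 -0.  -3.5] w 7.8 t 13.58 need dp/80 [ 0.021  0.026 -1.456] turn [-0.0005  0.0004 -0.0024] 0.4
```

Emit:
{"fn": "jog_arm", "kwargs": {"steps": [{"dp": [0,0.03,-0.4],"turn": [0,0,-0.002],"claw": 0},{"dp": [0,0.03,-0.8],"turn": [0,0,-0.002],"claw": 0},{"dp": [0,0.03,-0.8],"turn": [0,0,-0.002],"claw": 0}]}}

```text
t: 13.83
ee_pos: [466.9, -87.2, 136.9]
orientation: [-1.566, 0.074, -0.062]
ft_force: [-0.7, -0.1, -3.9]
width: 7.8
```

Emit:
{"fn": "jog_arm", "kwargs": {"steps": [{"dp": [0,0,-0.3],"turn": [0,0,0],"claw": 0},{"dp": [0,0,-0.63],"turn": [0,0,0],"claw": 0},{"dp": [0,0,-0.63],"turn": [0,0,0],"claw": 0},{"dp": [0,0,-0.63],"turn": [0,0,0],"claw": 0}]}}

```text
t: 14.17
ee_pos: [466.7, -86.4, 86.6]
orientation: [-1.566, 0.075, -0.06]
ft_force: [0.3, 0.4, -2.6]
width: 7.9
```

Run:
```python
from h import *
need(*peg(3,-65,89.5))
need(*peg(3,0,89.5))
d2=grab('side'); cv2.imwrite('pics/s9.png',cv2.resize(d2['img'][100:290,250:440],None,fx=3.1,fy=3.1,interpolation=cv2.INTER_CUBIC)[:,:,::-1])
```

```text
pos [466.7 -86.4  86.6] F [ 0.3  0.4 -2.6] w 7.9 t 14.17 need dp/80 [ 0.065 -0.04   0.037] turn [-0.0013 -0.003  -0.0013] 0.6
pos [466.7 -86.4  86.6] F [ 0.3  0.4 -2.6] w 7.9 t 14.17 need dp/80 [ 0.874 -0.113  0.037] turn [-0.0013 -0.003  -0.0013] 0.6
```

View pics/s9.png

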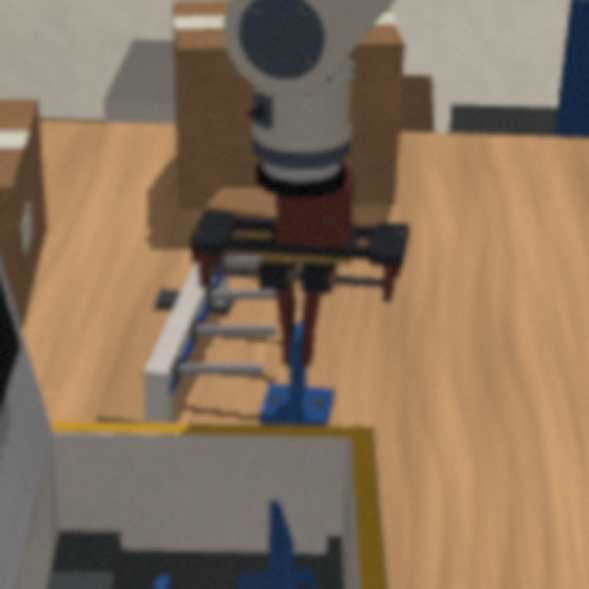

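Emit:
{"fn": "jog_arm", "kwargs": {"steps": [{"dp": [0.05,-0.035,0.037],"turn": [-0.001,-0.003,-0.001],"claw": 0},{"dp": [0.05,-0.035,0.037],"turn": [-0.001,-0.003,-0.001],"claw": 0},{"dp": [0.2,-0.045,0.037],"turn": [-0.001,-0.003,-0.001],"claw": 0},{"dp": [0.35,-0.055,0.037],"turn": [-0.001,-0.003,-0.001],"claw": 0},{"dp": [0.5,-0.07,0.037],"turn": [-0.001,-0.003,-0.001],"claw": 0},{"dp": [0.5,-0.07,0.037],"turn": [-0.001,-0.003,-0.001],"claw": 0}]}}

```text
t: 14.72
ee_pos: [511.5, -93.0, 92.5]
orientation: [-1.57, 0.063, -0.077]
ft_force: [1.0, -0.0, -3.6]
width: 7.9
```

Run:
```python
from h import *
need(*peg(3,0,88.5))
```

```text
pos [511.5 -93.   92.5] F [ 1.  -0.  -3.6] w 7.9 t 14.72 need dp/80 [ 0.314 -0.03  -0.05 ] turn [ 0.0002  0.0027 -0.0002] 0.5
```

Emit:
{"fn": "jog_arm", "kwargs": {"steps": [{"dp": [0.15,-0.015,-0.02],"turn": [0,0.0015,0],"claw": 0},{"dp": [0.31,-0.03,-0.05],"turn": [0,0.0027,0],"claw": 0},{"dp": [0.31,-0.03,-0.05],"turn": [0,0.0027,0],"claw": 0},{"dp": [0.31,-0.03,-0.1],"turn": [0,0.0027,0],"claw": 0},{"dp": [0.31,-0.03,-0.14],"turn": [0,0.0027,0],"claw": 0},{"dp": [0.31,-0.03,-0.14],"turn": [0,0.0027,0],"claw": 0}]}}

```text
t: 15.22
ee_pos: [534.6, -95.2, 80.7]
orientation: [-1.57, 0.072, -0.069]
ft_force: [1.0, -0.0, -4.1]
width: 7.8
```

Run:
```python
from h import *
need(*peg(3,0,81))
d2=grab('side'); cv2.imwrite('pics/s10.png',cv2.resize(d2['img'][100:290,250:440],None,fx=3.1,fy=3.1,interpolation=cv2.INTER_CUBIC)[:,:,::-1])
```

```text
pos [534.6 -95.2  80.7] F [ 1.  -0.  -4.1] w 7.8 t 15.22 need dp/80 [ 0.026 -0.003  0.004] turn [ 0.0001 -0.0007 -0.0002] 0.1
```

View pics/s10.png

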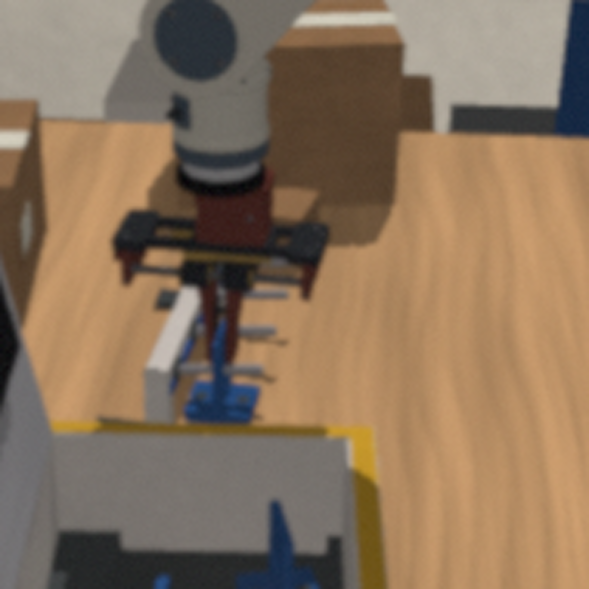

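Emit:
{"fn": "jog_arm", "kwargs": {"steps": [{"dp": [0.02,0,-0.015],"turn": [0,0,0],"claw": 0},{"dp": [0.02,0,-0.015],"turn": [0,0,0],"claw": 0},{"dp": [0.02,0,-0.015],"turn": [0,0,0],"claw": 0.25},{"dp": [0.02,0,-0.015],"turn": [0,0,0],"claw": 0.25},{"dp": [0.02,0,-0.015],"turn": [0,0,0],"claw": 0.25},{"dp": [0.02,0,-0.015],"turn": [0,0,0],"claw": 0.25},{"dp": [0.02,0,0.3],"turn": [0,0,0],"claw": 0.25},{"dp": [0.02,0,0.7],"turn": [0,0,0],"claw": 0.25},{"dp": [0.02,0,0.95],"turn": [0,0,0],"claw": 0.25},{"dp": [0.02,0,0.95],"turn": [0,0,0],"claw": 0.25}]}}

```text
t: 16.1
ee_pos: [539.3, -95.8, 161.1]
orientation: [-1.571, 0.066, -0.075]
ft_force: [0.0, -0.5, -0.9]
width: 21.9
```

Run:
```python
from h import *
need(*peg(3,0,81))
d2=grab('side'); cv2.imwrite('pics/s11.png',cv2.resize(d2['img'][100:290,250:440],None,fx=3.1,fy=3.1,interpolation=cv2.INTER_CUBIC)[:,:,::-1])
C=cloud(d2);hsv=cv2.cvtColor(d2['img'],cv2.COLOR_RGB2HSV)
p0=peg(3,0,0)[0][:2]; ry=np.array([-rx[1],rx[0]])
q=np.dstack([(C[...,:2]-p0)@rx,(C[...,:2]-p0)@ry,C[...,2]])
m=(hsv[...,0]>100)&(hsv[...,0]<125)&(hsv[...,1]>120)&(abs(q[...,0])<60)&(abs(q[...,1])<45)
P=q[m]; print(len(P),P.min(0),P.max(0),'top',np.median(P[P[:,2]>90],0),'base',np.median(P[P[:,2]<40],0),P[P[:,2]<45].min(0),P[P[:,2]<45].max(0))
```

```text
pos [539.3 -95.8 161.1] F [ 0.  -0.5 -0.9] w 21.9 t 16.1 need dp/80 [-0.033  0.004 -1.001] turn [ 0.0006  0.0018 -0.0002] 0.3
276 [-30.62389664 -43.95228404  31.3098139 ] [ 41.09306226  37.26171131 339.27470494] top [  0.25101951   6.50817171 102.3609321 ] base [-8.29727817 12.00962323 36.26139904] [-30.62389664 -21.34071317  31.3098139 ] [24.41046325 33.24832092 44.73742924]
```

View pics/s11.png

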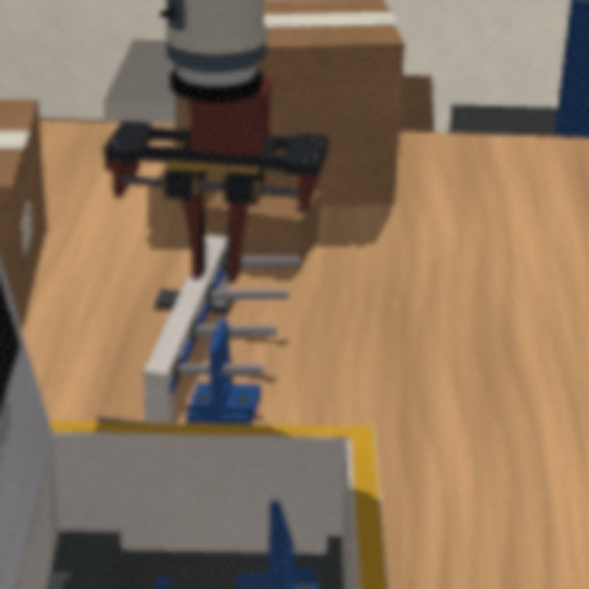

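Emit:
{"fn": "jog_arm", "kwargs": {"steps": [{"dp": [-0.1,0.35,0.3],"turn": [0,0,0.015],"claw": 0.35},{"dp": [-0.25,0.75,0.6],"turn": [0,0,0.037],"claw": 0.35},{"dp": [-0.31,0.97,0.6],"turn": [0,0,0.037],"claw": 0.35}]}}

```text
t: 16.4
ee_pos: [513.6, -16.4, 209.3]
orientation: [-1.571, -0.029, 0.019]
ft_force: [1.0, -0.6, 0.1]
width: 30.6
```

Emit:
{"fn": "jog_arm", "kwargs": {"steps": [{"dp": [-0.16,0.45,0.1],"turn": [0,0,0.015],"claw": 0.35},{"dp": [-0.31,0.97,0.2],"turn": [0,0,0.037],"claw": 0.35},{"dp": [-0.31,0.97,0.2],"turn": [0,0,0.037],"claw": 0.35}]}}

```text
t: 16.65
ee_pos: [486.8, 65.6, 225.2]
orientation: [-1.566, -0.124, 0.116]
ft_force: [0.8, -0.8, 0.2]
width: 31.0
```

Emit:
{"fn": "jog_arm", "kwargs": {"steps": [{"dp": [-0.16,0.45,0],"turn": [0,0,0.015],"claw": 0.35},{"dp": [-0.31,0.97,0],"turn": [0,0,0.037],"claw": 0.35},{"dp": [-0.31,0.97,0],"turn": [0,0,0.037],"claw": 0.35},{"dp": [-0.31,0.97,0],"turn": [0,0,0.037],"claw": 0.35},{"dp": [-0.31,0.97,0],"turn": [0,0,0.037],"claw": 0.35}]}}

```text
t: 17.07
ee_pos: [461.7, 142.9, 224.3]
orientation: [-1.56, -0.215, 0.209]
ft_force: [0.5, -0.2, -0.5]
width: 30.6
```

Run:
```python
from h import *
from br import brackets
need(*pick('C',60))
d=grab('wrist'); save(d,'w12.png'); brackets(d)
```

```text
pos [461.7 142.9 224.3] F [ 0.5 -0.2 -0.5] w 30.6 t 17.07 need dp/80 [ 0.043  0.079 -2.054] turn [-0.0004  0.0012 -0.0023] 0.5
comp 1 [311, 60, 72, 81, 3236] ntop 696 ztop 86.8
  top rect [-60.4  66.5] [55.9  8.1] 81.7
  line yaw from y(deg) -8.2 mean [-60.5  66.7] yrange 38.4 94.5
  base rect [-59.5  66.4] [56.4 60.6] 82.0 z 17.8
comp 2 [383, 103, 75, 69, 3265] ntop 760 ztop 86.6
  top rect [22.3 49.2] [55.8  8.8] 85.1
  line yaw from y(deg) -4.8 mean [21.4 49.4] yrange 21.4 76.8
  base rect [22.2 49.4] [56.2 60.6] 85.2 z 17.9
comp 3 [295, 182, 55, 68, 2590] ntop 499 ztop 86.8
  top rect [-63.7 -44.7] [ 7.8 55.5] 10.7
  line yaw from y(deg) 11.1 mean [-63.8 -43.4] yrange -72.1 -17.0
  base rect [-62.8 -44.5] [61.1 55.6] 11.1 z 18.0
```

View pics/w12.png

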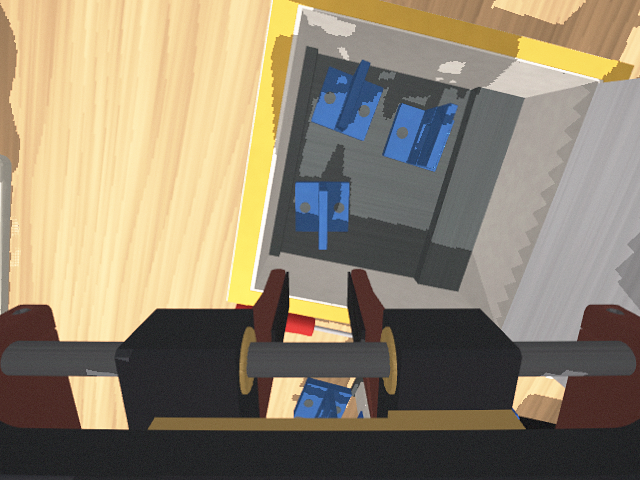

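Emit:
{"fn": "jog_arm", "kwargs": {"steps": [{"dp": [0.02,0.04,-0.4],"turn": [0,0,-0.002],"claw": 0.35},{"dp": [0.043,0.079,-0.8],"turn": [0,0,-0.002],"claw": 0.35},{"dp": [0.043,0.079,-0.9],"turn": [0,0,-0.002],"claw": 0.35},{"dp": [0.043,0.079,-0.9],"turn": [0,0,-0.002],"claw": 0.35},{"dp": [0.043,0.079,-0.9],"turn": [0,0,-0.002],"claw": 0.35}]}}

```text
t: 17.53
ee_pos: [465.7, 147.7, 152.6]
orientation: [-1.561, -0.207, 0.202]
ft_force: [-0.0, 0.3, 0.1]
width: 30.5
```

Run:
```python
from h import *
need(*pick('C',60))
```

```text
pos [465.7 147.7 152.6] F [-0.   0.3  0.1] w 30.5 t 17.53 need dp/80 [-0.007  0.019 -1.157] turn [-0.0003  0.0009  0.0007] 0.2
```

Emit:
{"fn": "jog_arm", "kwargs": {"steps": [{"dp": [-0.007,0.019,-0.35],"turn": [0,0,0],"claw": 0.35},{"dp": [-0.007,0.019,-0.7],"turn": [0,0,0],"claw": 0.35},{"dp": [-0.007,0.019,-0.75],"turn": [0,0,0],"claw": 0.35},{"dp": [-0.007,0.019,-0.75],"turn": [0,0,0],"claw": 0.35}]}}

```text
t: 17.87
ee_pos: [465.0, 148.8, 92.7]
orientation: [-1.561, -0.205, 0.203]
ft_force: [-0.4, 0.2, -0.4]
width: 30.8
```

Emit:
{"fn": "jog_arm", "kwargs": {"steps": [{"dp": [0,0,-0.2],"turn": [0,0,0],"claw": 0.35},{"dp": [0,0,-0.39],"turn": [0,0,0],"claw": 0.35},{"dp": [0,0,-0.39],"turn": [0,0,0],"claw": 0.35},{"dp": [0,0,-0.39],"turn": [0,0,0],"claw": 0},{"dp": [0,0,-0.39],"turn": [0,0,0],"claw": 0},{"dp": [0,0,-0.39],"turn": [0,0,0],"claw": 0},{"dp": [0,0,-0.39],"turn": [0,0,0],"claw": 0},{"dp": [0,0,-0.39],"turn": [0,0,0],"claw": 0},{"dp": [0,0,-0.39],"turn": [0,0,0],"claw": 0},{"dp": [0,0,-0.39],"turn": [0,0,0],"claw": 0}]}}

```text
t: 18.7
ee_pos: [465.8, 149.1, 62.6]
orientation: [-1.561, -0.207, 0.201]
ft_force: [-0.7, -0.2, 7.6]
width: 7.9
```

Run:
```python
from h import *
need(*pick('C',60))
need(*peg(2,-65,205))
```

```text
pos [465.8 149.1  62.6] F [-0.7 -0.2  7.6] w 7.9 t 18.7 need dp/80 [-0.008  0.002 -0.032] turn [-0.0003  0.001   0.0008] 0.2
pos [465.8 149.1  62.6] F [-0.7 -0.2  7.6] w 7.9 t 18.7 need dp/80 [-0.009 -3.88   1.78 ] turn [-1.000e-04  1.100e-03 -1.114e-01] 20.0
```

Emit:
{"fn": "jog_arm", "kwargs": {"steps": [{"dp": [0,0,0.3],"turn": [0,0,0],"claw": 0},{"dp": [0,0,0.7],"turn": [0,0,0],"claw": 0},{"dp": [0,0,0.95],"turn": [0,0,0],"claw": 0},{"dp": [0,0,0.95],"turn": [0,0,0],"claw": 0}]}}

```text
t: 19.03
ee_pos: [468.1, 149.7, 142.2]
orientation: [-1.56, -0.212, 0.196]
ft_force: [0.2, 1.1, -3.0]
width: 7.9
```

Emit:
{"fn": "jog_arm", "kwargs": {"steps": [{"dp": [0,0,0.4],"turn": [0,0,0],"claw": 0},{"dp": [0,0,0.8],"turn": [0,0,0],"claw": 0},{"dp": [0,0,0.8],"turn": [0,0,0],"claw": 0}]}}

```text
t: 19.28
ee_pos: [470.8, 150.6, 210.5]
orientation: [-1.558, -0.218, 0.19]
ft_force: [1.2, 0.5, -2.3]
width: 8.2
```

Emit:
{"fn": "jog_arm", "kwargs": {"steps": [{"dp": [0,-0.4,0],"turn": [0,0,-0.014],"claw": 0},{"dp": [0,-0.8,0],"turn": [0,0,-0.028],"claw": 0},{"dp": [0,-0.97,0],"turn": [0,0,-0.028],"claw": 0}]}}

```text
t: 19.53
ee_pos: [469.7, 70.8, 209.2]
orientation: [-1.566, -0.146, 0.121]
ft_force: [0.1, 0.1, -2.9]
width: 8.2
```

Emit:
{"fn": "jog_arm", "kwargs": {"steps": [{"dp": [0,-0.4,0],"turn": [0,0,-0.014],"claw": 0},{"dp": [0,-0.8,0],"turn": [0,0,-0.028],"claw": 0},{"dp": [0,-0.97,0],"turn": [0,0,-0.028],"claw": 0}]}}

```text
t: 19.78
ee_pos: [468.3, -9.3, 207.4]
orientation: [-1.57, -0.072, 0.052]
ft_force: [0.7, -0.3, -2.9]
width: 7.8
```

Emit:
{"fn": "jog_arm", "kwargs": {"steps": [{"dp": [0,-0.4,0],"turn": [0,0,-0.014],"claw": 0},{"dp": [0,-0.8,0],"turn": [0,0,-0.028],"claw": 0},{"dp": [0,-0.97,0],"turn": [0,0,-0.028],"claw": 0}]}}

```text
t: 20.03
ee_pos: [467.3, -89.5, 205.8]
orientation: [-1.572, 0.001, -0.019]
ft_force: [-0.0, 0.2, -2.3]
width: 7.4
```

Emit:
{"fn": "jog_arm", "kwargs": {"steps": [{"dp": [0,-0.4,0],"turn": [0,0,-0.014],"claw": 0},{"dp": [0,-0.8,0],"turn": [0,0,-0.028],"claw": 0},{"dp": [0,-0.95,0],"turn": [0,0,-0.028],"claw": 0},{"dp": [0,-0.95,0],"turn": [0,0,-0.028],"claw": 0},{"dp": [0,-0.95,0],"turn": [0,0,-0.028],"claw": 0}]}}

```text
t: 20.45
ee_pos: [466.5, -165.4, 204.5]
orientation: [-1.57, 0.073, -0.087]
ft_force: [0.2, 0.0, -2.6]
width: 8.1
```

Run:
```python
from h import *
need(*peg(2,-65,90))
```

```text
pos [ 466.5 -165.4  204.5] F [ 0.2  0.  -2.6] w 8.1 t 20.45 need dp/80 [-0.017  0.051 -1.431] turn [0.0003 0.0028 0.0038] 0.8
```

Emit:
{"fn": "jog_arm", "kwargs": {"steps": [{"dp": [-0.01,0.03,-0.4],"turn": [0,0.002,0.003],"claw": 0},{"dp": [-0.017,0.055,-0.8],"turn": [0,0.0025,0.0035],"claw": 0},{"dp": [-0.017,0.055,-0.8],"turn": [0,0.0025,0.0035],"claw": 0}]}}

```text
t: 20.7
ee_pos: [461.1, -158.0, 135.5]
orientation: [-1.567, 0.077, -0.063]
ft_force: [-1.9, -0.1, -3.3]
width: 7.7
```

Emit:
{"fn": "jog_arm", "kwargs": {"steps": [{"dp": [0,0,-0.3],"turn": [0,0,0],"claw": 0},{"dp": [0,0,-0.58],"turn": [0,0,0],"claw": 0},{"dp": [0,0,-0.58],"turn": [0,0,0],"claw": 0},{"dp": [0,0,-0.58],"turn": [0,0,0],"claw": 0},{"dp": [0,0,-0.58],"turn": [0,0,0],"claw": 0}]}}

```text
t: 21.12
ee_pos: [462.0, -157.8, 90.5]
orientation: [-1.568, 0.075, -0.064]
ft_force: [-0.2, -0.4, -2.2]
width: 8.1
```

Run:
```python
from h import *
need(*peg(2,-65,90))
need(*peg(2,0,90))
```

```text
pos [ 462.  -157.8   90.5] F [-0.2 -0.4 -2.2] w 8.1 t 21.12 need dp/80 [ 0.038 -0.044 -0.006] turn [-0.0007 -0.0023 -0.0006] 0.4
pos [ 462.  -157.8   90.5] F [-0.2 -0.4 -2.2] w 8.1 t 21.12 need dp/80 [ 0.847 -0.117 -0.006] turn [-0.0007 -0.0023 -0.0006] 0.4
```

Emit:
{"fn": "jog_arm", "kwargs": {"steps": [{"dp": [0.04,-0.035,-0.01],"turn": [-0.0005,-0.002,0],"claw": 0},{"dp": [0.04,-0.035,-0.01],"turn": [-0.0005,-0.002,0],"claw": 0},{"dp": [0.2,-0.045,-0.01],"turn": [-0.0005,-0.002,0],"claw": 0},{"dp": [0.35,-0.06,-0.01],"turn": [-0.0005,-0.002,0],"claw": 0},{"dp": [0.5,-0.075,-0.01],"turn": [-0.0005,-0.002,0],"claw": 0},{"dp": [0.5,-0.075,-0.01],"turn": [-0.0005,-0.002,0],"claw": 0},{"dp": [0.5,-0.075,-0.01],"turn": [-0.0005,-0.002,0],"claw": 0}]}}

```text
t: 21.7
ee_pos: [502.7, -164.1, 90.1]
orientation: [-1.569, 0.069, -0.07]
ft_force: [0.9, -0.6, -2.9]
width: 8.3
```

Run:
```python
from h import *
need(*peg(2,0,81))
```

```text
pos [ 502.7 -164.1   90.1] F [ 0.9 -0.6 -2.9] w 8.3 t 21.7 need dp/80 [ 0.339 -0.039 -0.114] turn [-0.0001  0.0002 -0.0007] 0.1
```

Emit:
{"fn": "jog_arm", "kwargs": {"steps": [{"dp": [0.18,-0.01,-0.01],"turn": [0,0,0],"claw": 0},{"dp": [0.36,-0.028,-0.02],"turn": [0,0,0],"claw": 0},{"dp": [0.36,-0.028,-0.02],"turn": [0,0,0],"claw": 0},{"dp": [0.36,-0.028,-0.07],"turn": [0,0,0],"claw": 0},{"dp": [0.36,-0.028,-0.12],"turn": [0,0,0],"claw": 0},{"dp": [0.36,-0.028,-0.12],"turn": [0,0,0],"claw": 0},{"dp": [0.36,-0.028,-0.12],"turn": [0,0,0],"claw": 0}]}}

```text
t: 22.28
ee_pos: [531.0, -166.3, 80.7]
orientation: [-1.569, 0.069, -0.069]
ft_force: [0.4, 0.2, -2.1]
width: 8.0
```

Run:
```python
from h import *
need(*peg(2,0,81))
```

```text
pos [ 531.  -166.3   80.7] F [ 0.4  0.2 -2.1] w 8.0 t 22.28 need dp/80 [-0.014 -0.011  0.003] turn [-0.0001  0.0001 -0.0006] 0.1
```

Release and lift, then head straight back to bracket B.

Emit:
{"fn": "jog_arm", "kwargs": {"steps": [{"dp": [0,0,-0.015],"turn": [0,0,0],"claw": 0},{"dp": [0,0,-0.015],"turn": [0,0,0],"claw": 0.25},{"dp": [0,0,-0.015],"turn": [0,0,0],"claw": 0.25},{"dp": [0,0,-0.015],"turn": [0,0,0],"claw": 0.25},{"dp": [0,0,-0.015],"turn": [0,0,0],"claw": 0.25},{"dp": [0,0,0.3],"turn": [0,0,0],"claw": 0.25},{"dp": [0,0,0.7],"turn": [0,0,0],"claw": 0.25},{"dp": [0,0,0.95],"turn": [0,0,0],"claw": 0.25},{"dp": [0,0,0.95],"turn": [0,0,0],"claw": 0.25}]}}

```text
t: 23.03
ee_pos: [533.7, -167.2, 161.0]
orientation: [-1.571, 0.063, -0.075]
ft_force: [0.5, 0.1, 1.1]
width: 22.4
```

```bash
cat > hung.py <<'E'
from h import *
def hung(d2,pegs=(0,1,2,3)):
    C=cloud(d2);hsv=cv2.cvtColor(d2['img'],cv2.COLOR_RGB2HSV); ry=np.array([-rx[1],rx[0]])
    for i in pegs:
        p0=peg(i,0,0)[0][:2]
        q=np.dstack([(C[...,:2]-p0)@rx,(C[...,:2]-p0)@ry,C[...,2]])
        m=(hsv[...,0]>100)&(hsv[...,0]<125)&(hsv[...,1]>120)&(abs(q[...,0])<60)&(abs(q[...,1])<36)&(q[...,2]<130)
        P=q[m]
        if len(P)<20: print(i,'none',len(P)); continue
        T=P[P[:,2]>88]; B=P[P[:,2]<50]
        print(i,len(P),'zmin/max',P[:,2].min().round(1),P[:,2].max().round(1),'top',len(T),np.median(T,0).round(1) if len(T) else '','yr',(T[:,1].min().round(1),T[:,1].max().round(1)) if len(T) else '')
if __name__=='__main__':
    for n in ('top','side'):
        d=grab(n); print(n); hung(d)
    cv2.imwrite('pics/hs.png',cv2.resize(d['img'][100:290,250:440],None,fx=3.1,fy=3.1,interpolation=cv2.INTER_CUBIC)[:,:,::-1])
E
python3 hung.py; python3 -c "
from h import *
need(*pick('B',205))"
```

```text
top
0 none 0
1 none 0
2 none 1
3 104 zmin/max 29.3 107.3 top 10 [  1.9 -14.9 105.4] yr (np.float64(-20.7), np.float64(-0.9))
side
0 none 1
1 none 0
2 151 zmin/max 22.2 106.0 top 36 [  2.   15.7 101.4] yr (np.float64(-12.1), np.float64(35.4))
3 294 zmin/max 30.9 105.6 top 43 [ 0.2  8.3 99.1] yr (np.float64(-35.3), np.float64(33.9))
pos [ 531.4 -166.5  157.4] F [-0.2  0.2 -0.3] w 21.8 t 23.13 need dp/80 [0.165 5.192 0.596] turn [0.0001 0.0007 0.0227] 4.1
```

View pics/hs.png

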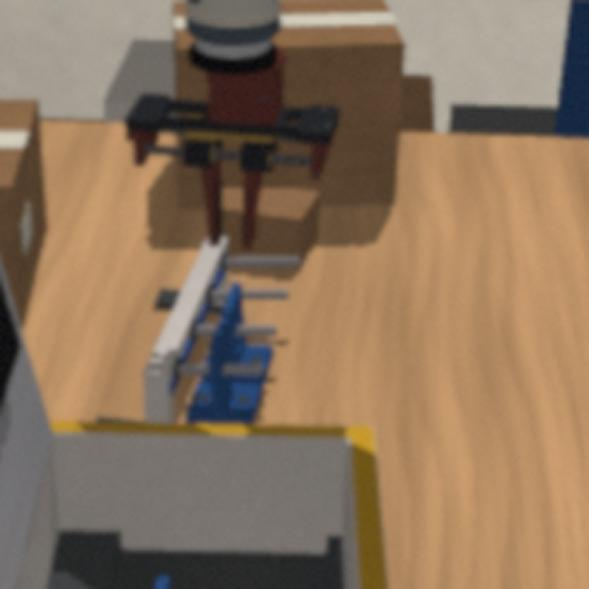

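Emit:
{"fn": "jog_arm", "kwargs": {"steps": [{"dp": [0.015,0.35,0.3],"turn": [0,0,0.003],"claw": 0.35},{"dp": [0.03,0.75,0.6],"turn": [0,0,0.005],"claw": 0.35},{"dp": [0.03,1,0.65],"turn": [0,0,0.005],"claw": 0.35}]}}

```text
t: 23.38
ee_pos: [534.6, -85.1, 210.9]
orientation: [-1.57, 0.054, -0.06]
ft_force: [1.3, -0.0, 0.9]
width: 30.7
```

Emit:
{"fn": "jog_arm", "kwargs": {"steps": [{"dp": [0.015,0.5,0.1],"turn": [0,0,0.003],"claw": 0.35},{"dp": [0.03,1,0.1],"turn": [0,0,0.005],"claw": 0.35},{"dp": [0.03,1,0.1],"turn": [0,0,0.005],"claw": 0.35}]}}

```text
t: 23.63
ee_pos: [536.4, 0.3, 217.9]
orientation: [-1.569, 0.039, -0.043]
ft_force: [-0.5, -0.5, -1.1]
width: 30.6
```

Emit:
{"fn": "jog_arm", "kwargs": {"steps": [{"dp": [0.015,0.5,0],"turn": [0,0,0.003],"claw": 0.35},{"dp": [0.03,1,0],"turn": [0,0,0.005],"claw": 0.35},{"dp": [0.03,1,0],"turn": [0,0,0.005],"claw": 0.35}]}}

```text
t: 23.88
ee_pos: [538.0, 84.9, 216.2]
orientation: [-1.568, 0.026, -0.026]
ft_force: [0.4, 0.3, -0.8]
width: 30.9
```

Emit:
{"fn": "jog_arm", "kwargs": {"steps": [{"dp": [0.015,0.5,0],"turn": [0,0,0.003],"claw": 0.35},{"dp": [0.03,1,0],"turn": [0,0,0.005],"claw": 0.35},{"dp": [0.03,1,0],"turn": [0,0,0.005],"claw": 0.35}]}}

```text
t: 24.13
ee_pos: [539.9, 169.2, 214.7]
orientation: [-1.567, 0.012, -0.01]
ft_force: [-0.3, -1.0, -0.3]
width: 30.7
```

Emit:
{"fn": "jog_arm", "kwargs": {"steps": [{"dp": [0.015,0.5,0],"turn": [0,0,0.003],"claw": 0.35},{"dp": [0.03,1,0],"turn": [0,0,0.005],"claw": 0.35},{"dp": [0.03,1,0],"turn": [0,0,0.005],"claw": 0.35},{"dp": [0.03,1,0],"turn": [0,0,0.005],"claw": 0.35},{"dp": [0.03,1,0],"turn": [0,0,0.005],"claw": 0.35}]}}

```text
t: 24.55
ee_pos: [541.7, 248.1, 213.4]
orientation: [-1.568, 0.001, 0.005]
ft_force: [-0.8, -0.5, -0.4]
width: 30.8
```

Run:
```python
from h import *
from br import brackets
need(*pick('B',60))
d=grab('wrist'); save(d,'w13.png'); brackets(d)
```

```text
pos [541.7 248.1 213.4] F [-0.8 -0.5 -0.4] w 30.8 t 24.55 need dp/80 [ 0.035  0.01  -1.917] turn [-0.0009 -0.0011 -0.0062] 1.1
comp 1 [217, 175, 57, 71, 3020] ntop 645 ztop 86.8
  top rect [-60.4  67. ] [55.3  8.5] 82.0
  line yaw from y(deg) -7.8 mean [-59.4  68. ] yrange 39.2 94.7
  base rect [-61.8  66.9] [55.7 63.2] 81.7 z 17.9
comp 2 [294, 187, 56, 71, 2727] ntop 532 ztop 86.8
  top rect [22.4 49.7] [55.2  8. ] 86.0
  line yaw from y(deg) -4.7 mean [22.2 51.3] yrange 22.2 77.4
  base rect [22.6 43.9] [66.8 60.4] 85.2 z 18.0
```

View pics/w13.png

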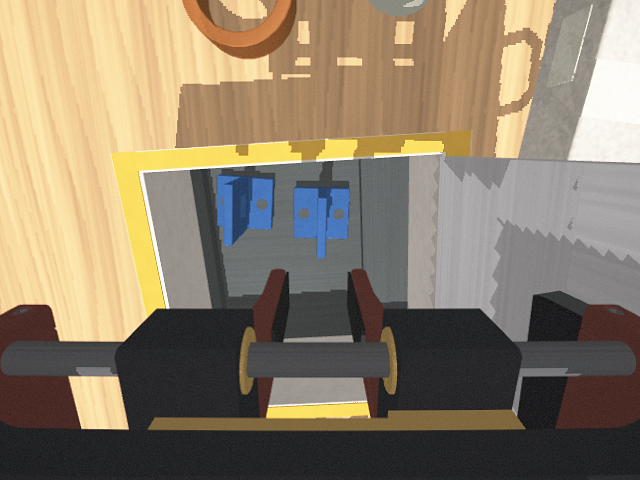

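Emit:
{"fn": "jog_arm", "kwargs": {"steps": [{"dp": [0,0.01,-0.4],"turn": [-0.001,-0.001,-0.006],"claw": 0.35},{"dp": [0,0.01,-0.8],"turn": [-0.001,-0.001,-0.006],"claw": 0.35},{"dp": [0,0.01,-0.9],"turn": [-0.001,-0.001,-0.006],"claw": 0.35},{"dp": [0,0.01,-0.9],"turn": [-0.001,-0.001,-0.006],"claw": 0.35},{"dp": [0,0.01,-0.9],"turn": [-0.001,-0.001,-0.006],"claw": 0.35}]}}

```text
t: 25.02
ee_pos: [542.2, 247.5, 142.0]
orientation: [-1.571, 0.015, -0.014]
ft_force: [-0.2, 0.4, -0.1]
width: 31.0
```

Run:
```python
from h import *
need(*pick('B',62))
```

```text
pos [542.2 247.5 142. ] F [-0.2  0.4 -0.1] w 31.0 t 25.02 need dp/80 [ 0.029  0.017 -1.   ] turn [ 0.0002 -0.0002  0.0005] 0.1
```

Emit:
{"fn": "jog_arm", "kwargs": {"steps": [{"dp": [0,0.017,-0.3],"turn": [0,0,0],"claw": 0.35},{"dp": [0,0.017,-0.55],"turn": [0,0,0],"claw": 0.35},{"dp": [0,0.017,-0.75],"turn": [0,0,0],"claw": 0.35},{"dp": [0,0.017,-0.75],"turn": [0,0,0],"claw": 0.35}]}}

```text
t: 25.35
ee_pos: [541.8, 248.2, 81.2]
orientation: [-1.572, 0.016, -0.013]
ft_force: [-1.3, -0.2, 0.6]
width: 30.8
```

Emit:
{"fn": "jog_arm", "kwargs": {"steps": [{"dp": [0.005,0,-0.12],"turn": [0,0,0],"claw": 0.35},{"dp": [0.01,0,-0.25],"turn": [0,0,0],"claw": 0.35},{"dp": [0.01,0,-0.25],"turn": [0,0,0],"claw": 0.35},{"dp": [0.01,0,-0.25],"turn": [0,0,0],"claw": 0},{"dp": [0.01,0,-0.25],"turn": [0,0,0],"claw": 0},{"dp": [0.01,0,-0.25],"turn": [0,0,0],"claw": 0},{"dp": [0.01,0,-0.25],"turn": [0,0,0],"claw": 0},{"dp": [0.01,0,-0.25],"turn": [0,0,0],"claw": 0},{"dp": [0.01,0,-0.25],"turn": [0,0,0],"claw": 0},{"dp": [0.01,0,-0.25],"turn": [0,0,0],"claw": 0}]}}

```text
t: 26.18
ee_pos: [542.7, 248.2, 61.5]
orientation: [-1.572, 0.016, -0.013]
ft_force: [-1.1, -0.4, 1.8]
width: 7.8
```

Run:
```python
from h import *
need(*pick('B',62))
need(*peg(1,-65,205))
```

```text
pos [542.7 248.2  61.5] F [-1.1 -0.4  1.8] w 7.8 t 26.18 need dp/80 [0.023 0.008 0.006] turn [ 0.0004 -0.0006  0.0007] 0.2
pos [542.7 248.2  61.5] F [-1.1 -0.4  1.8] w 7.8 t 26.18 need dp/80 [-1.052 -6.013  1.794] turn [ 0.0003 -0.0006 -0.0227] 4.1
```

Emit:
{"fn": "jog_arm", "kwargs": {"steps": [{"dp": [-0.03,0,0.3],"turn": [0,0,0],"claw": 0},{"dp": [-0.05,0,0.7],"turn": [0,0,0],"claw": 0},{"dp": [-0.05,0,0.95],"turn": [0,0,0],"claw": 0},{"dp": [-0.05,0,0.95],"turn": [0,0,0],"claw": 0}]}}

```text
t: 26.52
ee_pos: [540.9, 249.3, 141.4]
orientation: [-1.569, 0.012, -0.018]
ft_force: [-0.1, 0.5, -3.4]
width: 8.2
```

Emit:
{"fn": "jog_arm", "kwargs": {"steps": [{"dp": [0,0,0.4],"turn": [0,0,0],"claw": 0},{"dp": [0,0,0.85],"turn": [0,0,0],"claw": 0},{"dp": [0,0,0.85],"turn": [0,0,0],"claw": 0}]}}

```text
t: 26.77
ee_pos: [543.8, 250.6, 214.5]
orientation: [-1.566, 0.005, -0.024]
ft_force: [1.9, 0.5, -2.5]
width: 7.7
```

Emit:
{"fn": "jog_arm", "kwargs": {"steps": [{"dp": [-0.08,-0.4,0],"turn": [0,0,-0.002],"claw": 0},{"dp": [-0.165,-0.8,0],"turn": [0,0,-0.004],"claw": 0},{"dp": [-0.165,-0.97,0],"turn": [0,0,-0.004],"claw": 0}]}}

```text
t: 27.02
ee_pos: [528.2, 170.3, 212.6]
orientation: [-1.568, 0.018, -0.031]
ft_force: [0.4, -0.1, -4.0]
width: 7.5
```

Emit:
{"fn": "jog_arm", "kwargs": {"steps": [{"dp": [-0.08,-0.4,0],"turn": [0,0,-0.002],"claw": 0},{"dp": [-0.165,-0.8,0],"turn": [0,0,-0.004],"claw": 0},{"dp": [-0.165,-0.97,0],"turn": [0,0,-0.004],"claw": 0}]}}

```text
t: 27.27
ee_pos: [512.4, 89.7, 210.5]
orientation: [-1.569, 0.033, -0.039]
ft_force: [-0.1, -0.6, -3.3]
width: 8.1
```

Emit:
{"fn": "jog_arm", "kwargs": {"steps": [{"dp": [-0.08,-0.4,0],"turn": [0,0,-0.002],"claw": 0},{"dp": [-0.165,-0.8,0],"turn": [0,0,-0.004],"claw": 0},{"dp": [-0.165,-0.97,0],"turn": [0,0,-0.004],"claw": 0}]}}

```text
t: 27.52
ee_pos: [496.7, 9.4, 208.6]
orientation: [-1.57, 0.047, -0.047]
ft_force: [0.9, 0.1, -3.2]
width: 7.8
```

Emit:
{"fn": "jog_arm", "kwargs": {"steps": [{"dp": [-0.08,-0.4,0],"turn": [0,0,-0.002],"claw": 0},{"dp": [-0.165,-0.8,0],"turn": [0,0,-0.004],"claw": 0},{"dp": [-0.165,-0.97,0],"turn": [0,0,-0.004],"claw": 0}]}}

```text
t: 27.77
ee_pos: [481.4, -70.7, 206.8]
orientation: [-1.57, 0.061, -0.055]
ft_force: [-0.5, 0.0, -3.5]
width: 8.0
```

Emit:
{"fn": "jog_arm", "kwargs": {"steps": [{"dp": [-0.08,-0.4,0],"turn": [0,0,-0.002],"claw": 0},{"dp": [-0.165,-0.8,0],"turn": [0,0,-0.004],"claw": 0},{"dp": [-0.165,-0.97,0],"turn": [0,0,-0.004],"claw": 0}]}}

```text
t: 28.02
ee_pos: [466.3, -150.8, 205.2]
orientation: [-1.57, 0.074, -0.065]
ft_force: [0.4, -0.5, -3.1]
width: 8.0
```

Emit:
{"fn": "jog_arm", "kwargs": {"steps": [{"dp": [-0.08,-0.4,0],"turn": [0,0,-0.002],"claw": 0},{"dp": [-0.165,-0.8,0],"turn": [0,0,-0.004],"claw": 0},{"dp": [-0.165,-0.95,0],"turn": [0,0,-0.004],"claw": 0},{"dp": [-0.165,-0.95,0],"turn": [0,0,-0.004],"claw": 0},{"dp": [-0.165,-0.95,0],"turn": [0,0,-0.004],"claw": 0}]}}

```text
t: 28.43
ee_pos: [452.7, -226.8, 204.0]
orientation: [-1.568, 0.087, -0.075]
ft_force: [-0.6, -0.5, -2.7]
width: 7.8
```

Run:
```python
from h import *
need(*peg(1,-65,90))
```

```text
pos [ 452.7 -226.8  204. ] F [-0.6 -0.5 -2.7] w 7.8 t 28.43 need dp/80 [ 0.074 -0.075 -1.425] turn [-0.0005 -0.0024  0.0041] 0.9
```

Emit:
{"fn": "jog_arm", "kwargs": {"steps": [{"dp": [0.04,-0.04,-0.4],"turn": [0,-0.002,0.003],"claw": 0},{"dp": [0.08,-0.08,-0.8],"turn": [0,-0.002,0.004],"claw": 0},{"dp": [0.08,-0.08,-0.8],"turn": [0,-0.002,0.004],"claw": 0}]}}

```text
t: 28.68
ee_pos: [456.2, -230.4, 134.9]
orientation: [-1.564, 0.077, -0.062]
ft_force: [-0.8, -0.1, -2.9]
width: 7.6
```

Emit:
{"fn": "jog_arm", "kwargs": {"steps": [{"dp": [0,0,-0.3],"turn": [0,0,0],"claw": 0},{"dp": [0,0,-0.58],"turn": [0,0,0],"claw": 0},{"dp": [0,0,-0.58],"turn": [0,0,0],"claw": 0},{"dp": [0,0,-0.58],"turn": [0,0,0],"claw": 0},{"dp": [0,0,-0.58],"turn": [0,0,0],"claw": 0}]}}

```text
t: 29.1
ee_pos: [456.3, -229.3, 89.3]
orientation: [-1.563, 0.077, -0.061]
ft_force: [-0.5, 0.8, -0.7]
width: 7.9
```

Run:
```python
from h import *
need(*peg(1,-65,90))
need(*peg(1,0,90))
```

```text
pos [ 456.3 -229.3   89.3] F [-0.5  0.8 -0.7] w 7.9 t 29.1 need dp/80 [ 0.029 -0.043  0.009] turn [-0.0022 -0.0032 -0.0006] 0.7
pos [ 456.3 -229.3   89.3] F [-0.5  0.8 -0.7] w 7.9 t 29.1 need dp/80 [ 0.838 -0.116  0.009] turn [-0.0022 -0.0032 -0.0006] 0.7
```

Emit:
{"fn": "jog_arm", "kwargs": {"steps": [{"dp": [0.03,-0.035,0.01],"turn": [-0.002,-0.003,0],"claw": 0},{"dp": [0.03,-0.035,0.01],"turn": [-0.002,-0.003,0],"claw": 0},{"dp": [0.2,-0.045,0.01],"turn": [-0.002,-0.003,0],"claw": 0},{"dp": [0.35,-0.06,0.01],"turn": [-0.002,-0.003,0],"claw": 0},{"dp": [0.5,-0.075,0.01],"turn": [-0.002,-0.003,0],"claw": 0},{"dp": [0.5,-0.075,0.01],"turn": [-0.002,-0.003,0],"claw": 0},{"dp": [0.5,-0.075,0.01],"turn": [-0.002,-0.003,0],"claw": 0}]}}

```text
t: 29.68
ee_pos: [498.4, -236.0, 90.9]
orientation: [-1.571, 0.066, -0.072]
ft_force: [3.1, -0.1, 2.6]
width: 7.7
```

Run:
```python
from h import *
need(*peg(1,0,81))
```

```text
pos [ 498.4 -236.    90.9] F [ 3.1 -0.1  2.6] w 7.7 t 29.68 need dp/80 [ 0.311 -0.032 -0.123] turn [ 0.0004  0.0011 -0.0007] 0.2
```

Run:
```python
from h import *
d=grab('side');cv2.imwrite('pics/s14.png',cv2.resize(d['img'][110:240,270:400],None,fx=4.5,fy=4.5,interpolation=cv2.INTER_CUBIC)[:,:,::-1])
d=grab('top');cv2.imwrite('pics/t14.png',cv2.resize(d['img'][220:310,330:480],None,fx=5,fy=5,interpolation=cv2.INTER_CUBIC)[:,:,::-1])
o=ctrl.get_obs(); print(o['ft_force'],o['ee_pos'])
```

```text
[2.4506038  0.46366181 2.88832117] [ 497.52825517 -235.84994683   90.82381202]
```

View pics/s14.png

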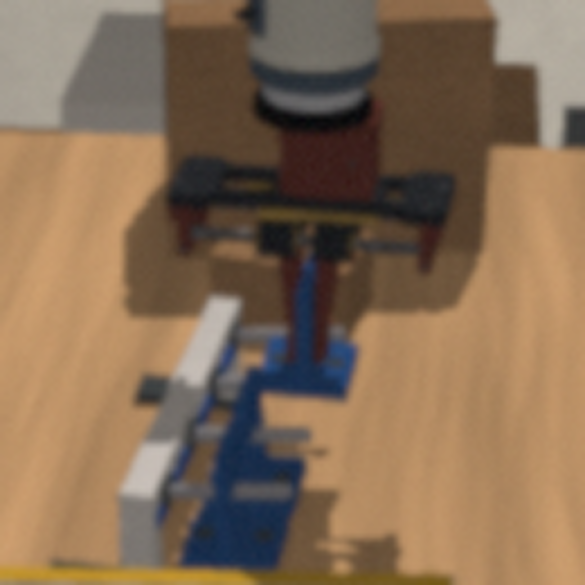

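View pics/t14.png

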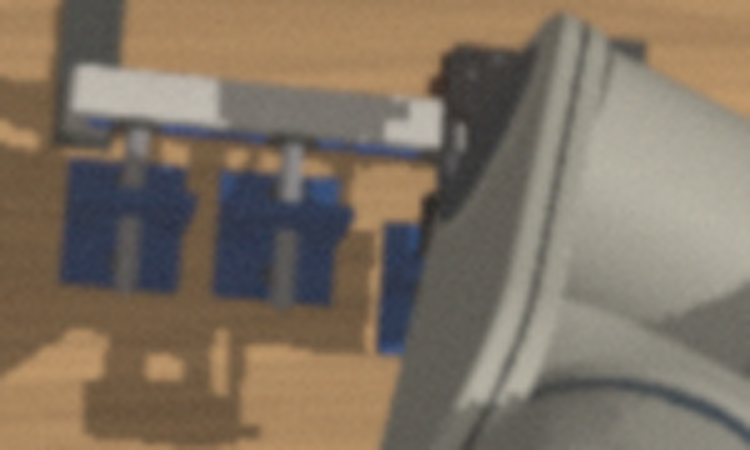

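Run:
```python
from h import *
d=grab('side'); C=cloud(d); ry=np.array([-rx[1],rx[0]])
p0=peg(1,0,0)[0]; print('peg1 pixels', proj(d,[peg(1,s,68-s*.105)[0] for s in (41,20,0,-20,-40)]).round(1).tolist())
q=np.dstack([(C[...,:2]-p0[:2])@rx,(C[...,:2]-p0[:2])@ry,C[...,2]])
for v in range(188,202):
    print(v,' '.join('%3d,%3d,%2d|'%tuple(q[v,u]) for u in range(318,352,2)))
cv2.imwrite('pics/s15.png',cv2.resize(d['img'][150:220,300:370],None,fx=8.5,fy=8.5,interpolation=cv2.INTER_NEAREST)[:,:,::-1])
```

```text
peg1 pixels [[317.1, 194.6], [323.8, 194.5], [330.3, 194.5], [336.9, 194.4], [343.5, 194.4]]
188  43,-29,70|  41,-49,61|  44,-94,38|  51,-169, 0|  44,-166, 1|  39,-176,-3|   2, -7,85|  -4, -1,89| -13, 12,97| -22, 32,108| -27, 30,108| -30, 11,98| -36,  8,97| -39,-13,86| -45,-11,88| -51,-14,87| -34,-191,-3|
189  43,-25,69|  40,-44,60|  43,-90,36|  50,-165,-2|  43,-159, 1|  36,-163, 0|   1,  0,86|  -5,  0,87| -12, 11,93| -22, 31,104| -27, 27,102| -31, 16,97| -35,  4,92| -40, -3,88| -46, -6,87| -52, -6,88| -36,-179,-1|Traceback (most recent call last):
  File "<stdin>", line 6, in <module>
  File "<stdin>", line 6, in <genexpr>
ValueError: cannot convert float NaN to integer
```

Run:
```python
from h import *
d=grab('side'); C=cloud(d); ry=np.array([-rx[1],rx[0]])
p0=peg(1,0,0)[0]
q=np.dstack([(C[...,:2]-p0[:2])@rx,(C[...,:2]-p0[:2])@ry,C[...,2]])
hsv=cv2.cvtColor(d['img'],cv2.COLOR_RGB2HSV)
m=(hsv[...,0]>100)&(hsv[...,0]<125)&(hsv[...,1]>120)&(q[...,0]>-70)&(q[...,0]<20)&(abs(q[...,1])<60)
m[:, :326]=0
for v in range(160,202,3):
    r=[ '%d:%d,%d,%d'%((u,)+tuple(q[v,u])) for u in range(326,356,3) if m[v,u] and np.isfinite(q[v,u]).all()]
    print(v,r)
cv2.imwrite('pics/s15.png',cv2.resize(d['img'][145:215,305:375],None,fx=8,fy=8,interpolation=cv2.INTER_NEAREST)[:,:,::-1])
w=grab('wrist'); save(w,'w15.png')
```

```text
160 []
163 []
166 []
169 ['338:-22,0,154']
172 ['338:-25,20,154']
175 ['338:-27,33,151']
178 ['338:-28,35,142']
181 ['338:-27,33,131']
184 ['338:-27,29,120']
187 ['332:-3,-9,88', '338:-27,28,110', '344:-38,-21,85', '347:-47,-16,89']
190 ['338:-28,31,101', '347:-50,3,89']
193 ['326:2,59,103', '329:0,25,86', '332:-9,23,86', '335:-17,20,85', '338:-27,27,89', '341:-35,18,85', '344:-44,19,87', '347:-52,17,86']
196 ['335:-19,31,81', '338:-27,28,80', '341:-37,31,83', '344:-46,32,84']
199 []
```

View pics/s15.png

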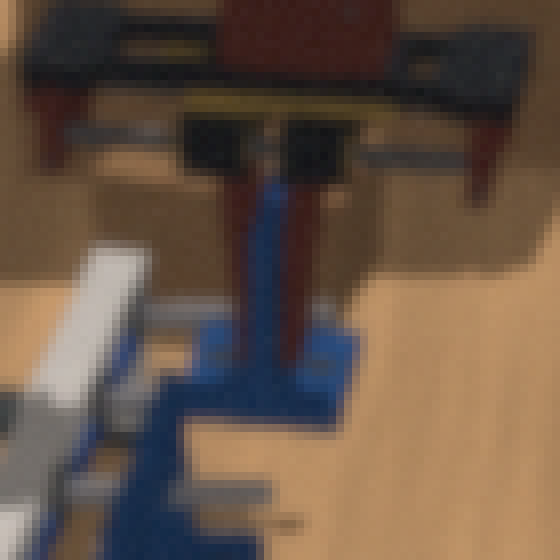

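View pics/w15.png

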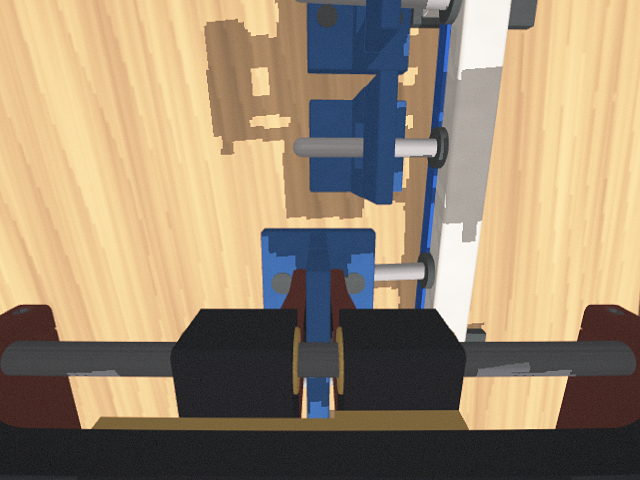

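The bracket rode up in the grip (top at z≈154, base resting on peg 1): my standoff was too short. I'll back off, set it down on free surface, and regrip.

Emit:
{"fn": "jog_arm", "kwargs": {"steps": [{"dp": [0,0,0.15],"turn": [0,0,0],"claw": 0},{"dp": [0,0,0.2],"turn": [0,0,0],"claw": 0},{"dp": [-0.4,0.05,0.2],"turn": [0,0,0],"claw": 0},{"dp": [-0.8,0.08,0.2],"turn": [0,0,0],"claw": 0},{"dp": [-1,0.09,0.2],"turn": [0,0,0],"claw": 0},{"dp": [-1,0.09,0.2],"turn": [0,0,0],"claw": 0}]}}

```text
t: 30.43
ee_pos: [411.7, -226.8, 106.2]
orientation: [-1.567, 0.074, -0.067]
ft_force: [0.1, -0.1, -3.1]
width: 8.1
```

Emit:
{"fn": "jog_arm", "kwargs": {"steps": [{"dp": [0,0,-0.3],"turn": [0,0,0],"claw": 0},{"dp": [0,0,-0.6],"turn": [0,0,0],"claw": 0},{"dp": [0,0,-0.6],"turn": [0,0,0],"claw": 0},{"dp": [0,0,-0.6],"turn": [0,0,0],"claw": 0}]}}

```text
t: 30.77
ee_pos: [411.0, -226.3, 57.7]
orientation: [-1.566, 0.076, -0.065]
ft_force: [0.4, -1.0, -2.5]
width: 8.1
```

```bash
cat > held.py <<'E'
from h import *
def held():
    o=ctrl.get_obs(); d=grab('side'); C=cloud(d); p=o['ee_pos']
    hsv=cv2.cvtColor(d['img'],cv2.COLOR_RGB2HSV)
    m=(hsv[...,0]>100)&(hsv[...,0]<125)&(hsv[...,1]>120)&(abs(C[...,0]-p[0])<45)&(abs(C[...,1]-p[1])<45)&(abs(C[...,2]-p[2])<90)
    P=C[m]; print('TCP',p.round(1),'F',o['ft_force'].round(1),'t',o['t'],'n',len(P),'z 1,5,50,95,99%',np.percentile(P[:,2],[1,5,50,95,99]).round(1),'rel',(np.percentile(P[:,2],[1,99])-p[2]).round(1)); return d
if __name__=='__main__':
    d=held(); cv2.imwrite('pics/held.png',cv2.resize(d['img'][100:260,280:440],None,fx=3.7,fy=3.7,interpolation=cv2.INTER_CUBIC)[:,:,::-1])
E
python3 held.py
```

```text
TCP [ 411.  -226.3   57.7] F [ 0.4 -1.  -2.5] t 30.7667 n 181 z 1,5,50,95,99% [ 48.2  49.5  54.6 121.1 125.1] rel [-9.5 67.4]
```

View pics/held.png

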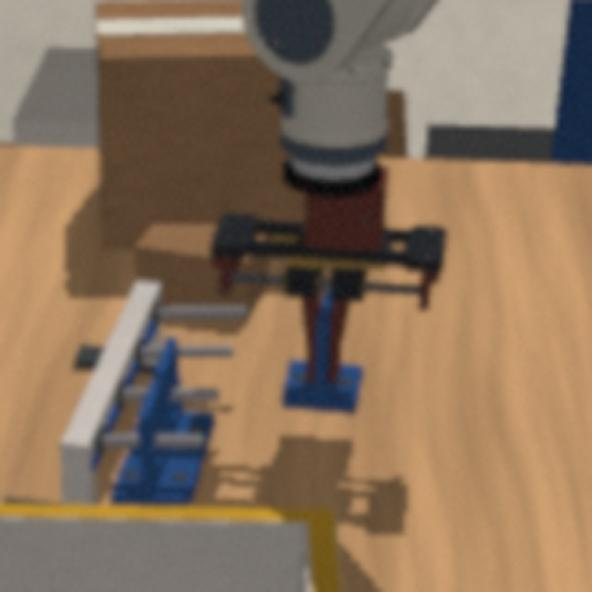

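Emit:
{"fn": "jog_arm", "kwargs": {"steps": [{"dp": [0,0,-0.25],"turn": [0,0,0],"claw": 0},{"dp": [0,0,-0.45],"turn": [0,0,0],"claw": 0},{"dp": [0,0,-0.52],"turn": [0,0,0],"claw": 0},{"dp": [0,0,-0.55],"turn": [0,0,0],"claw": 0},{"dp": [0,0,-0.55],"turn": [0,0,0],"claw": 0}]}}

```text
t: 31.23
ee_pos: [412.4, -227.3, 15.8]
orientation: [-1.567, 0.073, -0.066]
ft_force: [-0.3, -0.3, -2.1]
width: 7.8
```

```bash
python3 held.py
```

```text
TCP [ 412.4 -227.3   15.8] F [-0.3 -0.3 -2.1] t 31.2333 n 177 z 1,5,50,95,99% [ 5.   7.9 13.1 79.5 80.9] rel [-10.8  65.1]
```

Emit:
{"fn": "jog_arm", "kwargs": {"steps": [{"dp": [0,0,-0.03],"turn": [0,0,0],"claw": 0},{"dp": [0,0,-0.03],"turn": [0,0,0],"claw": 0},{"dp": [0,0,-0.03],"turn": [0,0,0],"claw": 0.3},{"dp": [0,0,-0.03],"turn": [0,0,0],"claw": 0.3},{"dp": [0,0,0],"turn": [0,0,0],"claw": 0.3},{"dp": [0,0,0.25],"turn": [0,0,0],"claw": 0.3},{"dp": [0,0,0.5],"turn": [0,0,0],"claw": 0.3},{"dp": [0,0,0.5],"turn": [0,0,0],"claw": 0.3},{"dp": [0,0,0.5],"turn": [0,0,0],"claw": 0.3}]}}

```text
t: 32.03
ee_pos: [413.7, -227.8, 56.8]
orientation: [-1.569, 0.071, -0.069]
ft_force: [-0.3, 0.8, 0.1]
width: 26.2
```

```bash
python3 held.py
python3 - <<'E'
from h import *
w=grab('wrist'); save(w,'w16.png')
E
```

```text
TCP [ 413.7 -227.8   56.8] F [-0.3  0.8  0.1] t 32.0333 n 191 z 1,5,50,95,99% [ 4.6  6.4 11.4 69.  78.2] rel [-52.2  21.4]
```

View pics/w16.png

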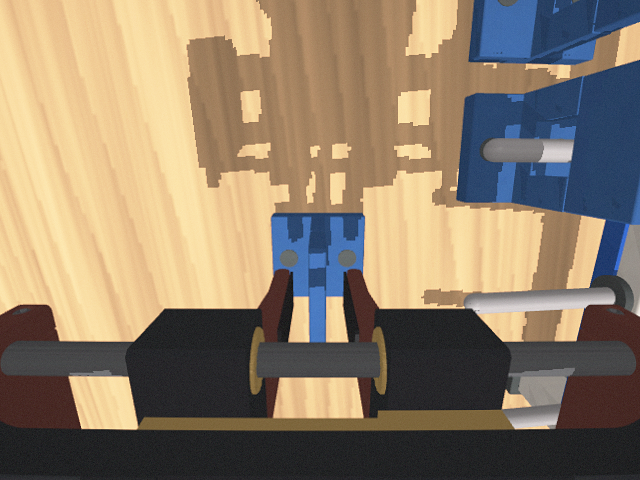

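Emit:
{"fn": "jog_arm", "kwargs": {"steps": [{"dp": [0,0,0],"turn": [0,0,0],"claw": 0},{"dp": [0,0,0],"turn": [0,0,0],"claw": 0},{"dp": [0,0,0],"turn": [0,0,0],"claw": 0},{"dp": [0,0,0],"turn": [0,0,0],"claw": 0},{"dp": [0,0,0],"turn": [0,0,0],"claw": 0},{"dp": [0,0,0.2],"turn": [0,0,0],"claw": 0},{"dp": [0,0,0.43],"turn": [0,0,0],"claw": 0},{"dp": [0,0,0.43],"turn": [0,0,0],"claw": 0},{"dp": [0,0,0.43],"turn": [0,0,0],"claw": 0},{"dp": [0,0,0.43],"turn": [0,0,0],"claw": 0}]}}

```text
t: 32.97
ee_pos: [412.2, -227.0, 89.3]
orientation: [-1.567, 0.074, -0.066]
ft_force: [-0.0, -0.2, -3.1]
width: 7.9
```

```bash
python3 held.py
python3 - <<'E'
from h import *
need(*peg(1,-65,91))
need(*peg(1,-22,91))
E
```

```text
TCP [ 412.2 -227.    89.3] F [-0.  -0.2 -3.1] t 32.9667 n 207 z 1,5,50,95,99% [ 41.5  42.2  46.3 113.5 115.5] rel [-47.8  26.2]
pos [ 412.  -226.9   89.1] F [ 0.3 -0.4 -3. ] w 7.9 t 33.02 need dp/80 [ 0.582 -0.074  0.024] turn [-0.001  -0.0016 -0.0003] 0.3
pos [ 412.  -226.9   89.1] F [ 0.3 -0.4 -3. ] w 7.9 t 33.02 need dp/80 [ 1.118 -0.122  0.024] turn [-0.001  -0.0016 -0.0003] 0.3
```

Emit:
{"fn": "jog_arm", "kwargs": {"steps": [{"dp": [0.3,-0.04,0.02],"turn": [-0.001,-0.0015,0],"claw": 0},{"dp": [0.55,-0.068,0.02],"turn": [-0.001,-0.0015,0],"claw": 0},{"dp": [0.55,-0.068,0.02],"turn": [-0.001,-0.0015,0],"claw": 0},{"dp": [0.55,-0.068,0.02],"turn": [-0.001,-0.0015,0],"claw": 0}]}}

```text
t: 33.35
ee_pos: [456.1, -232.1, 89.7]
orientation: [-1.569, 0.071, -0.068]
ft_force: [-0.7, 0.5, -3.4]
width: 7.9
```

```bash
python3 held.py
python3 - <<'E'
from h import *
need(*peg(1,-65,91))
need(*peg(1,0,91))
E
```

```text
TCP [ 456.1 -232.1   89.7] F [-0.7  0.5 -3.4] t 33.35 n 193 z 1,5,50,95,99% [ 41.7  42.9  46.8 113.8 115.7] rel [-48.  26.]
pos [ 454.9 -231.7   89.6] F [-0.2  0.5 -3.8] w 7.9 t 33.4 need dp/80 [ 0.045 -0.013  0.018] turn [-0.0003 -0.0009 -0.0004] 0.2
pos [ 454.9 -231.7   89.6] F [-0.2  0.5 -3.8] w 7.9 t 33.4 need dp/80 [ 0.854 -0.086  0.018] turn [-0.0003 -0.0009 -0.0004] 0.2
```

Emit:
{"fn": "jog_arm", "kwargs": {"steps": [{"dp": [0.15,-0.02,0.018],"turn": [0,-0.001,0],"claw": 0},{"dp": [0.3,-0.03,0.018],"turn": [0,-0.001,0],"claw": 0},{"dp": [0.5,-0.047,0.018],"turn": [0,-0.001,0],"claw": 0},{"dp": [0.7,-0.065,0.015],"turn": [0,-0.001,0],"claw": 0},{"dp": [0.86,-0.08,0.01],"turn": [0,-0.001,0],"claw": 0},{"dp": [0.86,-0.08,0],"turn": [0,-0.001,0],"claw": 0},{"dp": [0.86,-0.08,0],"turn": [0,-0.001,0],"claw": 0}]}}

```text
t: 33.98
ee_pos: [524.2, -238.0, 89.2]
orientation: [-1.569, 0.069, -0.069]
ft_force: [0.3, -0.3, -2.3]
width: 7.9
```

```bash
python3 held.py
python3 - <<'E'
from h import *
need(*peg(1,0,82))
E
```

```text
TCP [ 524.2 -238.    89.2] F [ 0.3 -0.3 -2.3] t 33.9833 n 106 z 1,5,50,95,99% [ 42.3  43.3  60.6 114.6 119.4] rel [-47.   30.1]
pos [ 523.2 -237.8   89.1] F [-0.3  0.9 -3.2] w 8.1 t 34.03 need dp/80 [ 0.001 -0.01  -0.089] turn [-0.0005 -0.0002 -0.0005] 0.1
```

View pics/held.png

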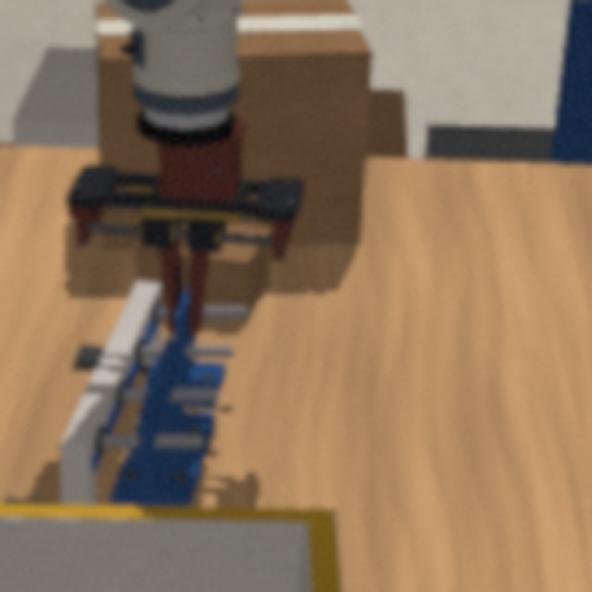

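Peg 1 now passes through the eye (tip seen at (230,352)). Lower, release, lift.

Emit:
{"fn": "jog_arm", "kwargs": {"steps": [{"dp": [0,-0.005,-0.05],"turn": [0,0,0],"claw": 0},{"dp": [0,-0.005,-0.1],"turn": [0,0,0],"claw": 0},{"dp": [0,-0.005,-0.1],"turn": [0,0,0],"claw": 0},{"dp": [0,-0.005,-0.1],"turn": [0,0,0],"claw": 0.25},{"dp": [0,-0.005,-0.1],"turn": [0,0,0],"claw": 0.25},{"dp": [0,-0.005,-0.1],"turn": [0,0,0],"claw": 0.25},{"dp": [0,-0.005,-0.1],"turn": [0,0,0],"claw": 0.25},{"dp": [0,-0.005,0.3],"turn": [0,0,0],"claw": 0.25},{"dp": [0,-0.005,0.7],"turn": [0,0,0],"claw": 0.25},{"dp": [0,-0.005,0.95],"turn": [0,0,0],"claw": 0.25},{"dp": [0,-0.005,0.95],"turn": [0,0,0],"claw": 0.25}]}}

```text
t: 34.95
ee_pos: [525.9, -239.5, 169.8]
orientation: [-1.571, 0.064, -0.075]
ft_force: [0.5, 0.1, 1.1]
width: 22.1
```

```bash
python3 hung.py; python3 -c "
from h import *
need(*pick('A',205))"
```

```text
top
0 none 0
1 91 zmin/max 31.3 107.5 top 38 [ -0.3  18.7 103.6] yr (np.float64(2.3), np.float64(29.8))
2 101 zmin/max 32.9 108.1 top 18 [  2.6 -11.2 104.8] yr (np.float64(-19.8), np.float64(7.0))
3 none 0
side
0 none 1
1 135 zmin/max 27.6 105.3 top 35 [  0.3   9.7 100.4] yr (np.float64(-17.7), np.float64(35.0))
2 158 zmin/max 23.6 105.1 top 40 [  1.6  10.9 100.1] yr (np.float64(-22.8), np.float64(34.4))
3 304 zmin/max 30.6 106.0 top 43 [-0.1  7.5 98.8] yr (np.float64(-35.6), np.float64(32.8))
pos [ 523.6 -238.3  165.8] F [-0.8  0.  -1.1] w 22.0 t 35.05 need dp/80 [-0.777  6.233  0.489] turn [-0.0002  0.0003 -0.0044] 0.8
```

View pics/hs.png

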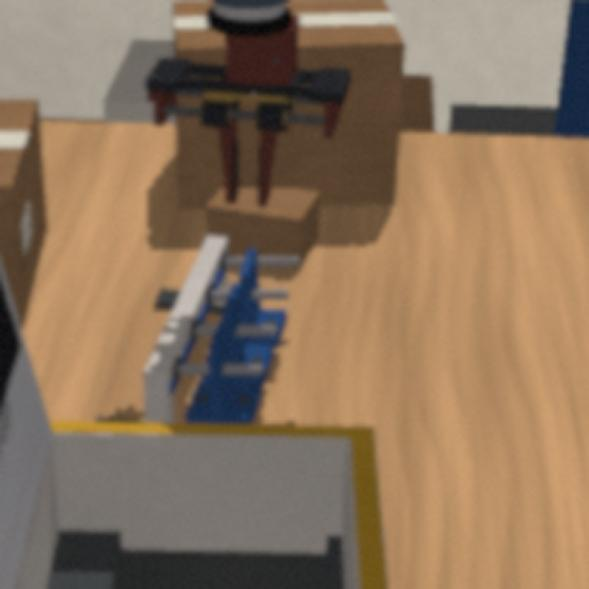

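Emit:
{"fn": "jog_arm", "kwargs": {"steps": [{"dp": [-0.06,0.35,0.3],"turn": [0,0,0],"claw": 0.35},{"dp": [-0.13,0.75,0.6],"turn": [0,0,0],"claw": 0.35},{"dp": [-0.13,1,0.6],"turn": [0,0,0],"claw": 0.35}]}}

```text
t: 35.3
ee_pos: [513.2, -157.1, 215.6]
orientation: [-1.569, 0.068, -0.072]
ft_force: [0.1, -0.0, -0.7]
width: 30.7
```

Emit:
{"fn": "jog_arm", "kwargs": {"steps": [{"dp": [-0.06,0.5,0.03],"turn": [0,0,0],"claw": 0.35},{"dp": [-0.13,1,0.03],"turn": [0,0,0],"claw": 0.35},{"dp": [-0.13,1,0.03],"turn": [0,0,0],"claw": 0.35}]}}

```text
t: 35.55
ee_pos: [500.3, -71.9, 216.4]
orientation: [-1.567, 0.068, -0.066]
ft_force: [0.2, 0.5, -0.6]
width: 30.8
```

Emit:
{"fn": "jog_arm", "kwargs": {"steps": [{"dp": [-0.06,0.5,0.03],"turn": [0,0,0],"claw": 0.35},{"dp": [-0.13,1,0.03],"turn": [0,0,0],"claw": 0.35},{"dp": [-0.13,1,0.03],"turn": [0,0,0],"claw": 0.35}]}}

```text
t: 35.8
ee_pos: [487.9, 12.4, 217.2]
orientation: [-1.566, 0.069, -0.061]
ft_force: [0.5, -1.0, 0.4]
width: 30.8
```

Emit:
{"fn": "jog_arm", "kwargs": {"steps": [{"dp": [-0.06,0.5,0.03],"turn": [0,0,0],"claw": 0.35},{"dp": [-0.13,1,0.03],"turn": [0,0,0],"claw": 0.35},{"dp": [-0.13,1,0.03],"turn": [0,0,0],"claw": 0.35}]}}

```text
t: 36.05
ee_pos: [476.0, 96.5, 218.3]
orientation: [-1.565, 0.068, -0.056]
ft_force: [-0.9, 0.7, -0.2]
width: 30.7
```

Emit:
{"fn": "jog_arm", "kwargs": {"steps": [{"dp": [-0.06,0.5,0.03],"turn": [0,0,0],"claw": 0.35},{"dp": [-0.13,1,0.03],"turn": [0,0,0],"claw": 0.35},{"dp": [-0.13,1,0.03],"turn": [0,0,0],"claw": 0.35}]}}

```text
t: 36.3
ee_pos: [464.9, 180.4, 219.6]
orientation: [-1.564, 0.066, -0.052]
ft_force: [0.6, -0.7, 0.1]
width: 30.6
```

Emit:
{"fn": "jog_arm", "kwargs": {"steps": [{"dp": [-0.06,0.5,0.03],"turn": [0,0,0],"claw": 0.35},{"dp": [-0.13,1,0.03],"turn": [0,0,0],"claw": 0.35},{"dp": [-0.13,1,0.03],"turn": [0,0,0],"claw": 0.35},{"dp": [-0.13,1,0.03],"turn": [0,0,0],"claw": 0.35},{"dp": [-0.13,1,0.03],"turn": [0,0,0],"claw": 0.35}]}}

```text
t: 36.72
ee_pos: [454.2, 259.3, 220.9]
orientation: [-1.566, 0.067, -0.051]
ft_force: [0.7, -1.0, -0.3]
width: 31.1
```

Run:
```python
from h import *
from br import brackets
need(*pick('A',60))
d=grab('wrist'); save(d,'w17.png'); brackets(d)
```

```text
pos [454.2 259.3 220.9] F [ 0.7 -1.  -0.3] w 31.1 t 36.72 need dp/80 [ 0.09   0.013 -2.011] turn [-0.0015 -0.0033 -0.0087] 1.7
comp 1 [299, 185, 54, 70, 2622] ntop 517 ztop 86.9
  top rect [-60.6  66.9] [55.3  7.4] 82.3
  line yaw from y(deg) -7.2 mean [-60.3  68.3] yrange 39.2 94.6
  base rect [-59.7  66.8] [55.7 60.7] 82.0 z 17.9
```

View pics/w17.png

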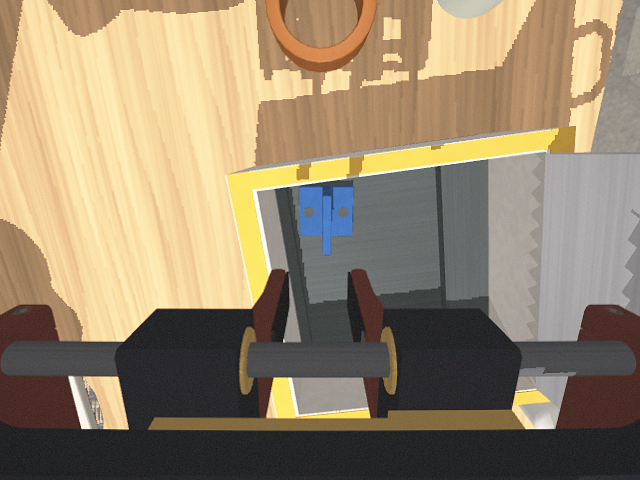

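Emit:
{"fn": "jog_arm", "kwargs": {"steps": [{"dp": [0.05,0.01,-0.4],"turn": [-0.0015,-0.003,0],"claw": 0.35},{"dp": [0.09,0.015,-0.8],"turn": [-0.0015,-0.003,0],"claw": 0.35},{"dp": [0.09,0.015,-0.9],"turn": [-0.0015,-0.003,0],"claw": 0.35},{"dp": [0.09,0.015,-0.9],"turn": [-0.0015,-0.003,0],"claw": 0.35},{"dp": [0.09,0.015,-0.9],"turn": [-0.0015,-0.003,0],"claw": 0.35}]}}

```text
t: 37.18
ee_pos: [461.8, 259.0, 149.4]
orientation: [-1.57, 0.062, -0.06]
ft_force: [-0.1, -0.4, 0.6]
width: 31.0
```

Run:
```python
from h import *
BR['A']=(-60.4,66.6,-8.1)
need(*pick('A',62))
```

```text
pos [461.8 259.  149.4] F [-0.1 -0.4  0.6] w 31.0 t 37.18 need dp/80 [-0.009  0.02  -1.092] turn [ 0.0002 -0.0005  0.0011] 0.2
```

Emit:
{"fn": "jog_arm", "kwargs": {"steps": [{"dp": [-0.009,0.02,-0.35],"turn": [0,0,0],"claw": 0.35},{"dp": [-0.009,0.02,-0.65],"turn": [0,0,0],"claw": 0.35},{"dp": [-0.009,0.02,-0.7],"turn": [0,0,0],"claw": 0.35},{"dp": [-0.009,0.02,-0.7],"turn": [0,0,0],"claw": 0.35}]}}

```text
t: 37.52
ee_pos: [461.0, 260.3, 93.7]
orientation: [-1.571, 0.063, -0.059]
ft_force: [0.0, 0.8, 0.4]
width: 31.0
```

Emit:
{"fn": "jog_arm", "kwargs": {"steps": [{"dp": [0,0,-0.2],"turn": [0,0,0],"claw": 0.35},{"dp": [0,0,-0.38],"turn": [0,0,0],"claw": 0.35},{"dp": [0,0,-0.38],"turn": [0,0,0],"claw": 0.35},{"dp": [0,0,-0.38],"turn": [0,0,0],"claw": 0},{"dp": [0,0,-0.38],"turn": [0,0,0],"claw": 0},{"dp": [0,0,-0.38],"turn": [0,0,0],"claw": 0},{"dp": [0,0,-0.38],"turn": [0,0,0],"claw": 0},{"dp": [0,0,-0.38],"turn": [0,0,0],"claw": 0},{"dp": [0,0,-0.38],"turn": [0,0,0],"claw": 0},{"dp": [0,0,-0.38],"turn": [0,0,0],"claw": 0}]}}

```text
t: 38.35
ee_pos: [461.3, 260.6, 64.2]
orientation: [-1.57, 0.062, -0.06]
ft_force: [-1.8, 0.1, 6.9]
width: 7.7
```

Run:
```python
from h import *
BR['A']=(-60.4,66.6,-8.1)
need(*pick('A',62))
need(*peg(0,-85,205))
```

```text
pos [461.3 260.6  64.2] F [-1.8  0.1  6.9] w 7.7 t 38.35 need dp/80 [-0.003  0.001 -0.028] turn [ 0.0001 -0.0005  0.0011] 0.2
pos [461.3 260.6  64.2] F [-1.8  0.1  6.9] w 7.7 t 38.35 need dp/80 [-0.367 -7.039  1.76 ] turn [ 0.0001 -0.0005 -0.0038] 0.7
```

Emit:
{"fn": "jog_arm", "kwargs": {"steps": [{"dp": [0,0,0.3],"turn": [0,0,0],"claw": 0},{"dp": [0,0,0.7],"turn": [0,0,0],"claw": 0},{"dp": [0,0,0.95],"turn": [0,0,0],"claw": 0},{"dp": [0,0,0.95],"turn": [0,0,0],"claw": 0}]}}

```text
t: 38.68
ee_pos: [463.6, 261.8, 144.0]
orientation: [-1.567, 0.058, -0.065]
ft_force: [0.5, 0.6, -3.3]
width: 7.8
```

Emit:
{"fn": "jog_arm", "kwargs": {"steps": [{"dp": [0,0,0.4],"turn": [0,0,0],"claw": 0},{"dp": [0,0,0.85],"turn": [0,0,0],"claw": 0},{"dp": [0,0,0.85],"turn": [0,0,0],"claw": 0}]}}

```text
t: 38.93
ee_pos: [466.4, 263.3, 216.9]
orientation: [-1.563, 0.052, -0.07]
ft_force: [1.3, 0.9, -2.2]
width: 7.8
```

Emit:
{"fn": "jog_arm", "kwargs": {"steps": [{"dp": [-0.02,-0.4,0],"turn": [0,0,0],"claw": 0},{"dp": [-0.05,-0.8,0],"turn": [0,0,0],"claw": 0},{"dp": [-0.05,-0.97,0],"turn": [0,0,0],"claw": 0}]}}

```text
t: 39.18
ee_pos: [460.7, 183.1, 215.3]
orientation: [-1.565, 0.054, -0.068]
ft_force: [-0.6, -0.9, -3.8]
width: 7.8
```

Emit:
{"fn": "jog_arm", "kwargs": {"steps": [{"dp": [-0.02,-0.4,0],"turn": [0,0,0],"claw": 0},{"dp": [-0.05,-0.8,0],"turn": [0,0,0],"claw": 0},{"dp": [-0.05,-0.97,0],"turn": [0,0,0],"claw": 0}]}}

```text
t: 39.43
ee_pos: [454.6, 102.6, 213.3]
orientation: [-1.566, 0.057, -0.066]
ft_force: [0.1, -0.3, -3.0]
width: 7.7
```

Emit:
{"fn": "jog_arm", "kwargs": {"steps": [{"dp": [-0.02,-0.4,0],"turn": [0,0,0],"claw": 0},{"dp": [-0.05,-0.8,0],"turn": [0,0,0],"claw": 0},{"dp": [-0.05,-0.97,0],"turn": [0,0,0],"claw": 0}]}}

```text
t: 39.68
ee_pos: [448.7, 22.3, 211.5]
orientation: [-1.567, 0.06, -0.064]
ft_force: [-0.0, -0.1, -2.6]
width: 7.9
```

Emit:
{"fn": "jog_arm", "kwargs": {"steps": [{"dp": [-0.02,-0.4,0],"turn": [0,0,0],"claw": 0},{"dp": [-0.05,-0.8,0],"turn": [0,0,0],"claw": 0},{"dp": [-0.05,-0.97,0],"turn": [0,0,0],"claw": 0}]}}

```text
t: 39.93
ee_pos: [443.2, -57.8, 209.9]
orientation: [-1.568, 0.063, -0.063]
ft_force: [1.0, -0.1, -3.0]
width: 7.5
```

Emit:
{"fn": "jog_arm", "kwargs": {"steps": [{"dp": [-0.02,-0.4,0],"turn": [0,0,0],"claw": 0},{"dp": [-0.05,-0.8,0],"turn": [0,0,0],"claw": 0},{"dp": [-0.05,-0.97,0],"turn": [0,0,0],"claw": 0}]}}

```text
t: 40.18
ee_pos: [438.0, -138.0, 208.3]
orientation: [-1.568, 0.066, -0.063]
ft_force: [-0.0, 0.8, -3.0]
width: 7.9
```

Emit:
{"fn": "jog_arm", "kwargs": {"steps": [{"dp": [-0.02,-0.4,0],"turn": [0,0,0],"claw": 0},{"dp": [-0.05,-0.8,0],"turn": [0,0,0],"claw": 0},{"dp": [-0.05,-0.97,0],"turn": [0,0,0],"claw": 0}]}}

```text
t: 40.43
ee_pos: [433.1, -218.3, 206.7]
orientation: [-1.569, 0.068, -0.063]
ft_force: [-0.2, -0.2, -2.8]
width: 7.8
```

Emit:
{"fn": "jog_arm", "kwargs": {"steps": [{"dp": [-0.02,-0.4,0],"turn": [0,0,0],"claw": 0},{"dp": [-0.05,-0.8,0],"turn": [0,0,0],"claw": 0},{"dp": [-0.05,-0.95,0],"turn": [0,0,0],"claw": 0},{"dp": [-0.05,-0.95,0],"turn": [0,0,0],"claw": 0},{"dp": [-0.05,-0.95,0],"turn": [0,0,0],"claw": 0}]}}

```text
t: 40.85
ee_pos: [428.2, -293.9, 205.2]
orientation: [-1.567, 0.071, -0.062]
ft_force: [0.2, 0.1, -2.9]
width: 8.0
```

```bash
python3 held.py
python3 - <<'E'
from h import *
need(*peg(0,-85,92))
E
```

```text
TCP [ 428.2 -293.9  205.2] F [ 0.2  0.1 -2.9] t 40.85 n 215 z 1,5,50,95,99% [151.8 153.6 158.8 225.4 227.6] rel [-53.4  22.4]
pos [ 428.3 -293.3  205.5] F [-0.3  0.5 -3. ] w 8.0 t 40.9 need dp/80 [ 0.046 -0.116 -1.418] turn [-0.001  -0.0016 -0.002 ] 0.5
```

Emit:
{"fn": "jog_arm", "kwargs": {"steps": [{"dp": [0.02,-0.07,-0.4],"turn": [-0.001,-0.0016,-0.002],"claw": 0},{"dp": [0.03,-0.12,-0.8],"turn": [-0.001,-0.0016,-0.002],"claw": 0},{"dp": [0.03,-0.12,-0.8],"turn": [-0.001,-0.0016,-0.002],"claw": 0}]}}

```text
t: 41.15
ee_pos: [427.8, -299.5, 136.5]
orientation: [-1.564, 0.076, -0.063]
ft_force: [-1.2, -0.4, -3.5]
width: 7.8
```

Emit:
{"fn": "jog_arm", "kwargs": {"steps": [{"dp": [0,-0.01,-0.3],"turn": [0,0,0],"claw": 0},{"dp": [0,-0.01,-0.58],"turn": [0,0,0],"claw": 0},{"dp": [0,-0.01,-0.58],"turn": [0,0,0],"claw": 0},{"dp": [0,-0.01,-0.58],"turn": [0,0,0],"claw": 0},{"dp": [0,-0.01,-0.58],"turn": [0,0,0],"claw": 0}]}}

```text
t: 41.57
ee_pos: [428.7, -300.3, 91.7]
orientation: [-1.565, 0.074, -0.064]
ft_force: [-0.0, -0.8, -3.1]
width: 7.4
```

```bash
python3 held.py
python3 - <<'E'
from h import *
need(*peg(0,-65,92.5))
need(*peg(0,0,92.5))
E
```

```text
TCP [ 428.7 -300.3   91.7] F [-0.  -0.8 -3.1] t 41.5667 n 170 z 1,5,50,95,99% [ 40.2  41.5  45.3 112.3 116. ] rel [-51.5  24.3]
pos [ 428.9 -300.6   92. ] F [-0.1 -0.1 -1.8] w 8.1 t 41.62 need dp/80 [ 0.287 -0.046  0.006] turn [-0.0013 -0.0017 -0.0006] 0.4
pos [ 428.9 -300.6   92. ] F [-0.1 -0.1 -1.8] w 8.1 t 41.62 need dp/80 [ 1.097 -0.119  0.006] turn [-0.0013 -0.0017 -0.0006] 0.4
```

Emit:
{"fn": "jog_arm", "kwargs": {"steps": [{"dp": [0.15,-0.03,0.005],"turn": [-0.001,-0.0015,0],"claw": 0},{"dp": [0.3,-0.04,0.005],"turn": [-0.001,-0.0015,0],"claw": 0},{"dp": [0.45,-0.053,0.005],"turn": [-0.001,-0.0015,0],"claw": 0},{"dp": [0.6,-0.065,0.005],"turn": [-0.001,-0.0015,0],"claw": 0},{"dp": [0.75,-0.078,0.005],"turn": [-0.001,-0.0015,0],"claw": 0},{"dp": [0.75,-0.078,0.005],"turn": [-0.001,-0.0015,0],"claw": 0},{"dp": [0.75,-0.078,0.005],"turn": [-0.001,-0.0015,0],"claw": 0}]}}

```text
t: 42.2
ee_pos: [489.6, -306.7, 92.1]
orientation: [-1.569, 0.069, -0.068]
ft_force: [-0.4, 0.5, -2.9]
width: 7.7
```

```bash
python3 held.py
python3 - <<'E'
from h import *
need(*peg(0,0,92))
E
```

```text
TCP [ 489.6 -306.7   92.1] F [-0.4  0.5 -2.9] t 42.2 n 148 z 1,5,50,95,99% [ 41.1  42.1  46.5 113.  114.4] rel [-51.   22.3]
pos [ 488.7 -306.5   91.9] F [-0.6  0.3 -3.4] w 7.7 t 42.25 need dp/80 [ 0.349 -0.046  0.001] turn [-0.0005 -0.0005 -0.0008] 0.2
```

View pics/held.png

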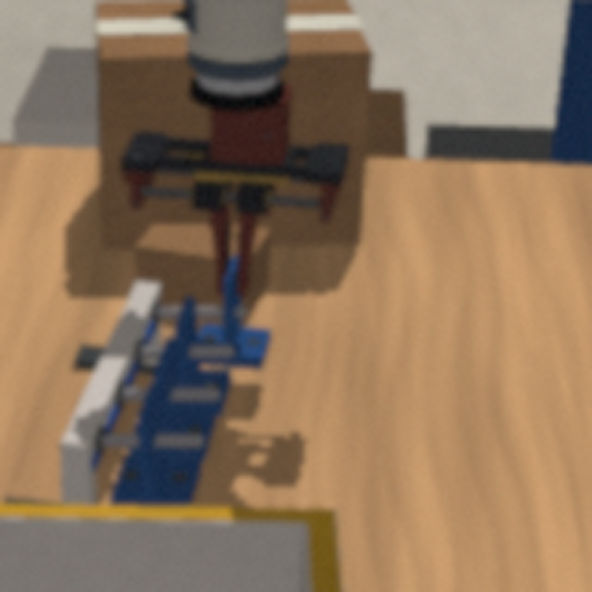

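Emit:
{"fn": "jog_arm", "kwargs": {"steps": [{"dp": [0.18,-0.02,0],"turn": [0,0,0],"claw": 0},{"dp": [0.36,-0.04,-0.01],"turn": [0,0,0],"claw": 0},{"dp": [0.36,-0.04,-0.02],"turn": [0,0,0],"claw": 0},{"dp": [0.36,-0.04,-0.07],"turn": [0,0,0],"claw": 0},{"dp": [0.36,-0.04,-0.12],"turn": [0,0,0],"claw": 0},{"dp": [0.36,-0.04,-0.12],"turn": [0,0,0],"claw": 0},{"dp": [0.36,-0.04,-0.12],"turn": [0,0,0],"claw": 0}]}}

```text
t: 42.83
ee_pos: [516.7, -309.6, 83.0]
orientation: [-1.568, 0.071, -0.067]
ft_force: [-1.7, 1.5, 7.2]
width: 7.8
```

Run:
```python
from h import *
need(*peg(0,0,83))
```

```text
pos [ 516.7 -309.6   83. ] F [-1.7  1.5  7.2] w 7.8 t 42.83 need dp/80 [-0.001 -0.007  0.   ] turn [-0.0005 -0.0006 -0.0007] 0.2
```

Bearing on the peg (7 N up). Release.

Emit:
{"fn": "jog_arm", "kwargs": {"steps": [{"dp": [0,0,0.01],"turn": [0,0,0],"claw": 0},{"dp": [0,0,0.01],"turn": [0,0,0],"claw": 0.25},{"dp": [0,0,0.01],"turn": [0,0,0],"claw": 0.25},{"dp": [0,0,0.01],"turn": [0,0,0],"claw": 0.25},{"dp": [0,0,0.01],"turn": [0,0,0],"claw": 0.25},{"dp": [0,0,0.3],"turn": [0,0,0],"claw": 0.25},{"dp": [0,0,0.7],"turn": [0,0,0],"claw": 0.25},{"dp": [0,0,0.95],"turn": [0,0,0],"claw": 0.25},{"dp": [0,0,0.95],"turn": [0,0,0],"claw": 0.25}]}}

```text
t: 43.58
ee_pos: [519.1, -311.1, 163.3]
orientation: [-1.572, 0.066, -0.072]
ft_force: [0.5, -0.9, -0.1]
width: 22.0
```

```bash
python3 hung.py
python3 - <<'E'
from h import *
d=grab('top');cv2.imwrite('pics/t18.png',d['img'][:,:,::-1])
need([728.8,211.1,410],down(yb))
E
```

```text
top
0 165 zmin/max 29.7 108.9 top 51 [ -0.2  12.8 104.1] yr (np.float64(-7.2), np.float64(31.3))
1 112 zmin/max 30.7 110.8 top 17 [  1.3  -6.6 105. ] yr (np.float64(-22.1), np.float64(0.2))
2 none 0
3 none 0
side
0 119 zmin/max 28.9 105.6 top 31 [  0.5  14.4 100.2] yr (np.float64(-15.0), np.float64(34.7))
1 152 zmin/max 26.1 107.2 top 35 [-0.5  6.7 97.3] yr (np.float64(-35.5), np.float64(34.2))
2 158 zmin/max 25.1 104.5 top 40 [ 1.4 11.  98.1] yr (np.float64(-22.5), np.float64(35.1))
3 292 zmin/max 30.8 105.8 top 40 [-0.2  9.4 98.9] yr (np.float64(-34.3), np.float64(32.3))
pos [ 516.3 -309.4  158.5] F [-0.1 -0.1 -0.7] w 21.7 t 43.73 need dp/80 [2.656 6.506 3.144] turn [-0.0006 -0.0008  0.0493] 8.9
```

View pics/hs.png

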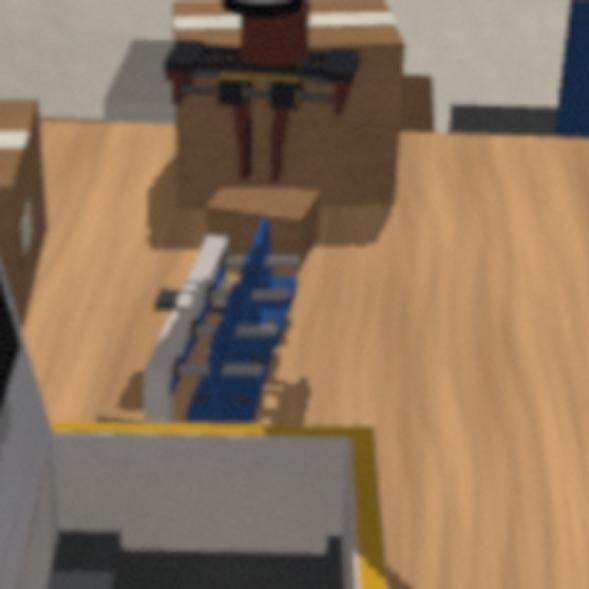

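View pics/t18.png

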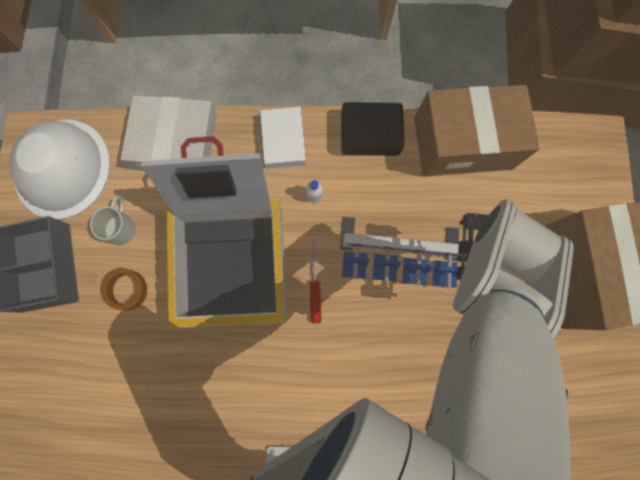

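Run:
```python
from h import *
d=grab('top'); C=cloud(d); hsv=cv2.cvtColor(d['img'],cv2.COLOR_RGB2HSV)
r=((hsv[...,0]<6)|(hsv[...,0]>174))&(hsv[...,1]>120)&(hsv[...,2]>60)
m=np.zeros_like(r); m[125:165,170:235]=1; r&=m
vu=np.argwhere(r); P=C[r]; k=P[:,2]>250
L=np.c_[(P[:,:2]-c0)@ex,(P[:,:2]-c0)@ey,P[:,2]][k]; print(len(L),np.nanmin(L,0),np.nanmax(L,0))
far=L[L[:,0]>np.nanmax(L[:,0])-12]; print('bar',np.nanmedian(far,0))
b=barpos(1.78,1.38+.53*1.78); print('pred',(b[:2]-c0)@ex,b[2], 'tcp rel', (np.array([728.8,211.1])-c0)@ex)
# pixel bar by z=345 plane
top=vu[vu[:,0]<=vu[:,0].min()+3]; Q=onz(d,top[:,::-1],345); print((Q[:,:2]-c0)@ex.round(4), 'rows',vu[:,0].min(),vu[:,0].max())
# hatch angle via side: hatch edge corners
```

```text
210 [173.91571892 -38.43163025 324.17921513] [204.02333217  35.87653347 345.10821736]
bar [199.41178898  -3.47048928 340.61806724]
pred 202.17671525096264 341.7719670113587 tcp rel 203.4081904240692
[202.39595529 202.26141904 202.12719427 201.99327991 201.85967486
 201.72637806 201.59338847 201.46070502 202.11268541 201.97469829
 201.83703332 201.69968933 201.56266511 201.42595951 201.28957136
 201.15349951 201.01774281 200.88230012 200.74717033 200.61235232
 200.47784499 200.34364723 200.20975796 200.07617611 199.9429006
 199.80993038 199.6772644  199.54490161 199.41284098 201.02474925
 200.88519595 200.74596904 200.60706729 200.46848945 200.3302343
 200.19230063 200.05468723 199.91739291 199.78041649 199.64375679
 199.50741264 199.37138289 199.2356664  199.10026204 198.96516867
 198.83038518 198.69591047 198.56174343 198.42788299 198.29432805
 198.16107756 198.02813044 197.89548566 197.76314216 197.63109892
 197.4993549  197.36790909 197.23676049 199.24356443 199.10407766
 198.9649154  198.82607641 198.68755946 198.54936331 198.41148676
 198.27392859 198.13668762 197.99976265 197.86315252 197.72685605
 197.5908721  197.45519951 197.31983715 197.18478389 197.05003863
 196.91560024 196.78146763 196.64763971 196.51411541 196.38089365
 196.24797337 196.11535351 195.98303304 195.85101091 195.71928611
 195.58785761 195.45672441 195.3258855  195.19533989] rows 137 156
```

Emit:
{"fn": "jog_arm", "kwargs": {"steps": [{"dp": [0.1,0.2,0.4],"turn": [0,0,0.004],"claw": 0.25},{"dp": [0.3,0.6,0.8],"turn": [0,0,0.007],"claw": 0.25},{"dp": [0.38,0.93,0.9],"turn": [0,0,0.007],"claw": 0.25}]}}

```text
t: 44.03
ee_pos: [547.7, -235.2, 231.3]
orientation: [-1.568, 0.054, -0.052]
ft_force: [1.1, 0.9, 0.6]
width: 22.1
```

Emit:
{"fn": "jog_arm", "kwargs": {"steps": [{"dp": [0.1,0.3,0.4],"turn": [0,0,0.004],"claw": 0.25},{"dp": [0.3,0.6,0.8],"turn": [0,0,0.007],"claw": 0.25},{"dp": [0.38,0.93,0.9],"turn": [0,0,0.007],"claw": 0.25}]}}

```text
t: 44.28
ee_pos: [580.7, -160.3, 306.6]
orientation: [-1.57, 0.033, -0.038]
ft_force: [0.3, 0.2, 1.0]
width: 22.0
```

Emit:
{"fn": "jog_arm", "kwargs": {"steps": [{"dp": [0.1,0.3,0.4],"turn": [0,0,0.004],"claw": 0.25},{"dp": [0.3,0.6,0.8],"turn": [0,0,0.007],"claw": 0.25},{"dp": [0.38,0.93,0.9],"turn": [0,0,0.007],"claw": 0.25}]}}

```text
t: 44.53
ee_pos: [613.1, -85.3, 381.7]
orientation: [-1.571, 0.013, -0.024]
ft_force: [0.6, 0.1, 1.0]
width: 22.1
```

Emit:
{"fn": "jog_arm", "kwargs": {"steps": [{"dp": [0.19,0.46,0.2],"turn": [0,0,0.004],"claw": 0.25},{"dp": [0.38,0.93,0.4],"turn": [0,0,0.007],"claw": 0.25},{"dp": [0.38,0.93,0.4],"turn": [0,0,0.007],"claw": 0.25}]}}

```text
t: 44.78
ee_pos: [645.8, -6.0, 414.7]
orientation: [-1.569, -0.009, -0.005]
ft_force: [0.0, 0.6, -0.5]
width: 21.9
```

Run:
```python
from h import *
need([728.8,211.1,410],down(yb))
```

```text
pos [645.8  -6.  414.7] F [ 0.   0.6 -0.5] w 21.9 t 44.78 need dp/80 [ 1.038  2.714 -0.059] turn [-0.0006  0.0029  0.0204] 3.7
```

Emit:
{"fn": "jog_arm", "kwargs": {"steps": [{"dp": [0.17,0.45,0],"turn": [0,0.001,0.004],"claw": 0.25},{"dp": [0.33,0.9,0],"turn": [0,0.001,0.007],"claw": 0.25},{"dp": [0.33,0.9,0],"turn": [0,0.001,0.007],"claw": 0.25}]}}

```text
t: 45.03
ee_pos: [673.1, 71.3, 412.0]
orientation: [-1.567, -0.026, 0.021]
ft_force: [0.3, -0.7, 0.2]
width: 22.0
```

Emit:
{"fn": "jog_arm", "kwargs": {"steps": [{"dp": [0.17,0.45,0],"turn": [0,0.001,0.004],"claw": 0.25},{"dp": [0.33,0.9,0],"turn": [0,0.001,0.007],"claw": 0.25},{"dp": [0.33,0.9,0],"turn": [0,0.001,0.007],"claw": 0.25}]}}

```text
t: 45.28
ee_pos: [700.1, 148.5, 408.6]
orientation: [-1.565, -0.041, 0.047]
ft_force: [-0.2, -1.0, -0.9]
width: 21.8
```

Emit:
{"fn": "jog_arm", "kwargs": {"steps": [{"dp": [0.17,0.45,0],"turn": [0,0.001,0.004],"claw": 0.25},{"dp": [0.33,0.9,0],"turn": [0,0.001,0.007],"claw": 0.25},{"dp": [0.33,0.9,0],"turn": [0,0.001,0.007],"claw": 0.25},{"dp": [0.33,0.9,0],"turn": [0,0.001,0.007],"claw": 0.25}]}}

```text
t: 45.62
ee_pos: [726.3, 221.5, 405.3]
orientation: [-1.566, -0.055, 0.071]
ft_force: [0.4, -0.7, -1.7]
width: 22.2
```

Run:
```python
from h import *
need([725.9,211.6,325],down(yb))
d=grab('side'); cv2.imwrite('pics/s19.png',cv2.resize(d['img'][0:300,150:450],None,fx=2,fy=2)[:,:,::-1])
C=cloud(d); hsv=cv2.cvtColor(d['img'],cv2.COLOR_RGB2HSV)
r=((hsv[...,0]<5)|(hsv[...,0]>176))&(hsv[...,1]>190)&(hsv[...,2]>100)&(C[...,2]>290)&(C[...,2]<360)&(C[...,0]>650)
P=C[r]; L=np.c_[(P[:,:2]-c0)@ex,(P[:,:2]-c0)@ey,P[:,2]]; print(len(L)); 
k=abs(L[:,1])<18; print('bar pts',k.sum(),np.percentile(L[k],[5,50,95],axis=0).round(1))
```

```text
pos [726.3 221.5 405.3] F [ 0.4 -0.7 -1.7] w 22.2 t 45.62 need dp/80 [-0.005 -0.124 -1.004] turn [-0.0012 -0.0034 -0.0042] 1.0
83
bar pts 32 [[199.5 -17.1 339.8]
 [202.    3.  341. ]
 [205.2  16.5 342.1]]
```

View pics/s19.png

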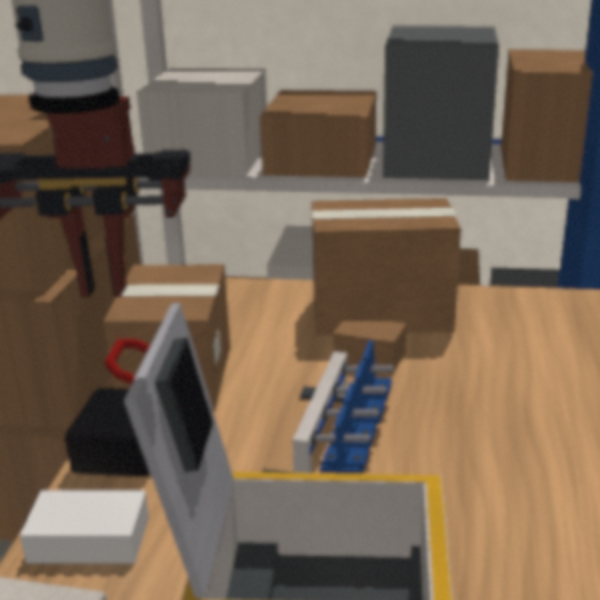

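Emit:
{"fn": "jog_arm", "kwargs": {"steps": [{"dp": [0,-0.06,-0.15],"turn": [-0.001,-0.003,-0.004],"claw": 0.23},{"dp": [0,-0.124,-0.4],"turn": [-0.001,-0.003,-0.004],"claw": 0.23},{"dp": [0,-0.124,-0.45],"turn": [-0.001,-0.003,-0.004],"claw": 0.23},{"dp": [0,-0.124,-0.45],"turn": [-0.001,-0.003,-0.004],"claw": 0.23},{"dp": [0,-0.124,-0.45],"turn": [-0.001,-0.003,-0.004],"claw": 0.23}]}}

```text
t: 46.08
ee_pos: [726.3, 209.2, 370.6]
orientation: [-1.57, -0.05, 0.052]
ft_force: [0.2, 0.3, 0.0]
width: 20.3
```

Run:
```python
from h import *
need([726.4,211.7,325],down(yb))
```

```text
pos [726.3 209.2 370.6] F [0.2 0.3 0. ] w 20.3 t 46.08 need dp/80 [ 0.001  0.032 -0.569] turn [-0.0001 -0.0003  0.0007] 0.1
```

Emit:
{"fn": "jog_arm", "kwargs": {"steps": [{"dp": [0,0.03,-0.2],"turn": [0,0,0],"claw": 0.23},{"dp": [0,0.03,-0.4],"turn": [0,0,0],"claw": 0.23},{"dp": [0,0.03,-0.57],"turn": [0,0,0],"claw": 0.23},{"dp": [0,0.03,-0.57],"turn": [0,0,0],"claw": 0.23},{"dp": [0,0.03,-0.57],"turn": [0,0,0],"claw": 0},{"dp": [0,0.03,-0.57],"turn": [0,0,0],"claw": 0},{"dp": [0,0.03,-0.57],"turn": [0,0,0],"claw": 0},{"dp": [0,0.03,-0.57],"turn": [0,0,0],"claw": 0},{"dp": [0,0.03,-0.57],"turn": [0,0,0],"claw": 0}]}}

```text
t: 46.83
ee_pos: [727.5, 211.7, 326.6]
orientation: [-1.569, -0.053, 0.049]
ft_force: [5.2, 0.1, 1.7]
width: 9.1
```

Run:
```python
from h import *
from scipy.optimize import fsolve
o=ctrl.get_obs(); p=o['ee_pos']; need([726.4,211.7,325],down(yb))
X=(p[:2]-c0)@ex; Z=p[2]+15.8
f=lambda v:[(barpos(*v)[:2]-c0)@ex-X, barpos(*v)[2]-Z]
s=fsolve(f,[1.78,2.32]); print('theta,a',s)
# closing path: theta from s0 to 0, a linear from s1 to 1.38
ths=[s[0],1.4,1.05,.7,.35,0]; A=lambda t: 1.38+(s[1]-1.38)*t/s[0]
for i in range(5):
    p0=barpos(ths[i],A(ths[i])); print(ths[i],ths[i+1])
    for t in np.linspace(ths[i],ths[i+1],6)[1:]: print(((barpos(t,A(t))-p0)/80).round(3).tolist())
```

```text
pos [727.5 211.7 326.6] F [5.2 0.1 1.7] w 9.1 t 46.83 need dp/80 [-0.014  0.001 -0.02 ] turn [-0.0003  0.0009  0.0007] 0.2
theta,a [1.78197027 2.34135681]
1.7819702744054757 1.4
[-0.201, -0.013, 0.046]
[-0.404, -0.027, 0.078]
[-0.609, -0.041, 0.094]
[-0.813, -0.055, 0.095]
[-1.016, -0.068, 0.082]
1.4 1.05
[-0.184, -0.012, -0.026]
[-0.365, -0.025, -0.063]
[-0.543, -0.036, -0.113]
[-0.716, -0.048, -0.175]
[-0.884, -0.059, -0.248]
1.05 0.7
[-0.162, -0.011, -0.084]
[-0.317, -0.021, -0.178]
[-0.465, -0.031, -0.283]
[-0.605, -0.041, -0.397]
[-0.737, -0.049, -0.52]
0.7 0.35
[-0.122, -0.008, -0.131]
[-0.234, -0.016, -0.269]
[-0.336, -0.023, -0.415]
[-0.427, -0.029, -0.566]
[-0.508, -0.034, -0.723]
0.35 0
[-0.069, -0.005, -0.161]
[-0.126, -0.008, -0.326]
[-0.171, -0.012, -0.493]
[-0.205, -0.014, -0.663]
[-0.226, -0.015, -0.834]
```

Emit:
{"fn": "jog_arm", "kwargs": {"steps": [{"dp": [-0.1,-0.007,0.025],"turn": [0,0,0],"claw": 0},{"dp": [-0.3,-0.02,0.063],"turn": [0,0,0],"claw": 0},{"dp": [-0.5,-0.034,0.087],"turn": [0,0,0],"claw": 0},{"dp": [-0.7,-0.048,0.095],"turn": [0,0,0],"claw": 0},{"dp": [-0.9,-0.061,0.09],"turn": [0,0,0],"claw": 0},{"dp": [-1,-0.068,0.082],"turn": [0,0,0],"claw": 0},{"dp": [-1,-0.068,0.082],"turn": [0,0,0],"claw": 0}]}}

```text
t: 47.42
ee_pos: [646.2, 206.5, 333.8]
orientation: [-1.569, -0.053, 0.049]
ft_force: [0.1, 1.9, -2.0]
width: 8.8
```

```bash
cat > st.py <<'E'
from h import *
from scipy.optimize import fsolve
import sys
o=ctrl.get_obs(); p=o['ee_pos']; print(p.round(1),o['ft_force'].round(1),o['moment'].round(2),o['width'],o['t'])
X=(p[:2]-c0)@ex; Y=(p[:2]-c0)@ey; Z=p[2]+15.8
f=lambda v:[(barpos(*v)[:2]-c0)@ex-X, barpos(*v)[2]-Z]
s=fsolve(f,[float(sys.argv[1]),float(sys.argv[2])]); print('theta,a',s,'Y',Y)
d=grab('side'); cv2.imwrite('pics/st.png',cv2.resize(d['img'][50:350,150:450],None,fx=2,fy=2)[:,:,::-1])
E
python3 st.py 1.4 2.1
```

```text
[646.2 206.5 333.8] [ 0.1  1.9 -2. ] [ 0.25 -0.17 -0.06] 8.837949540563436 47.4167
theta,a [1.40250915 2.15098336] Y 0.17387173269002554
```

View pics/st.png

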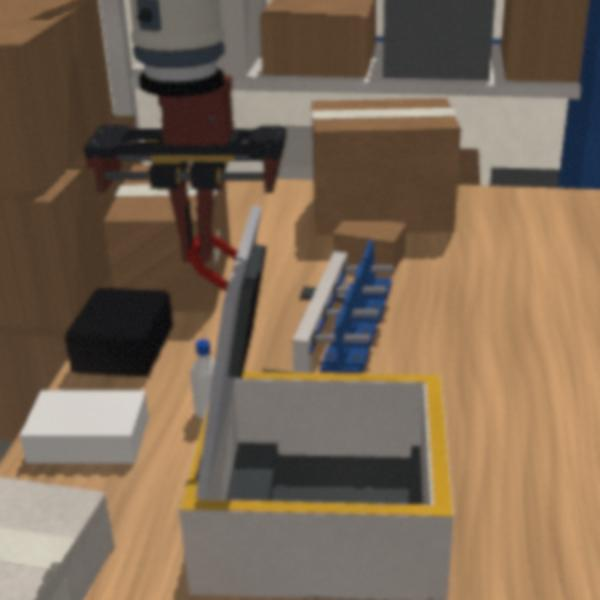

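The hatch follows as predicted (now past upright towards the robot). Continue closing.

Emit:
{"fn": "jog_arm", "kwargs": {"steps": [{"dp": [-0.184,-0.014,-0.026],"turn": [0,0,0],"claw": 0},{"dp": [-0.365,-0.027,-0.063],"turn": [0,0,0],"claw": 0},{"dp": [-0.543,-0.038,-0.113],"turn": [0,0,0],"claw": 0},{"dp": [-0.716,-0.05,-0.175],"turn": [0,0,0],"claw": 0},{"dp": [-0.884,-0.061,-0.248],"turn": [0,0,0],"claw": 0},{"dp": [-0.884,-0.061,-0.248],"turn": [0,0,0],"claw": 0}]}}

```text
t: 47.97
ee_pos: [574.0, 201.8, 312.4]
orientation: [-1.569, -0.05, 0.053]
ft_force: [-3.3, 2.2, -5.4]
width: 9.2
```

Emit:
{"fn": "jog_arm", "kwargs": {"steps": [{"dp": [-0.162,-0.011,-0.084],"turn": [0,0,0],"claw": 0},{"dp": [-0.317,-0.021,-0.178],"turn": [0,0,0],"claw": 0},{"dp": [-0.465,-0.031,-0.283],"turn": [0,0,0],"claw": 0},{"dp": [-0.605,-0.041,-0.397],"turn": [0,0,0],"claw": 0},{"dp": [-0.737,-0.049,-0.52],"turn": [0,0,0],"claw": 0},{"dp": [-0.737,-0.049,-0.52],"turn": [0,0,0],"claw": 0}]}}

```text
t: 48.47
ee_pos: [513.8, 198.0, 269.3]
orientation: [-1.569, -0.047, 0.056]
ft_force: [-2.1, 2.3, -9.3]
width: 9.0
```

```bash
python3 st.py 0.7 1.75
```

```text
[513.8 198.  269.3] [-2.1  2.3 -9.3] [ 0.53  0.17 -0.04] 8.957647932891037 48.4667
theta,a [0.68260179 1.75161802] Y 0.5837282096646184
```

Emit:
{"fn": "jog_arm", "kwargs": {"steps": [{"dp": [-0.122,-0.01,-0.131],"turn": [0,0,0],"claw": 0},{"dp": [-0.234,-0.018,-0.269],"turn": [0,0,0],"claw": 0},{"dp": [-0.336,-0.025,-0.415],"turn": [0,0,0],"claw": 0},{"dp": [-0.427,-0.031,-0.566],"turn": [0,0,0],"claw": 0},{"dp": [-0.508,-0.036,-0.723],"turn": [0,0,0],"claw": 0},{"dp": [-0.508,-0.036,-0.723],"turn": [0,0,0],"claw": 0}]}}

```text
t: 49.02
ee_pos: [473.0, 195.3, 210.5]
orientation: [-1.569, -0.044, 0.058]
ft_force: [-0.4, 4.3, -9.6]
width: 9.1
```

```bash
python3 st.py 0.35 1.56
```

```text
[473.  195.3 210.5] [-0.4  4.3 -9.6] [ 0.77 -0.26 -0.03] 9.107991783965938 49.0167
theta,a [0.32879529 1.57932094] Y 0.6839971116113465
```

View pics/st.png

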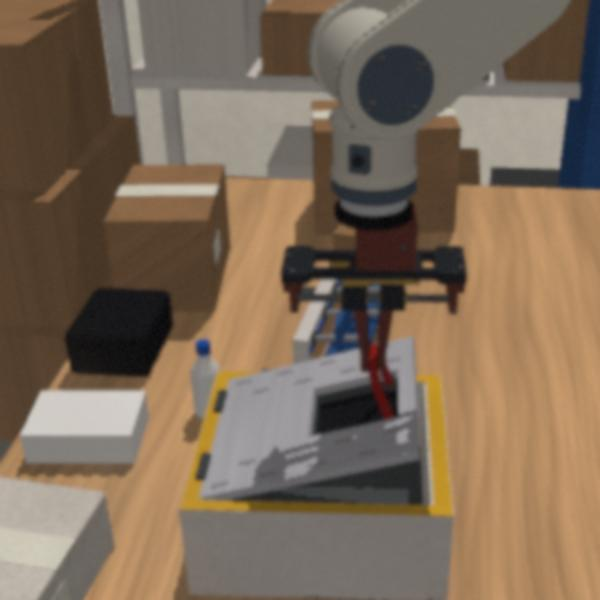

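Emit:
{"fn": "jog_arm", "kwargs": {"steps": [{"dp": [-0.066,-0.008,-0.161],"turn": [0,0,0],"claw": 0},{"dp": [-0.12,-0.013,-0.326],"turn": [0,0,0],"claw": 0},{"dp": [-0.16,-0.017,-0.493],"turn": [0,0,0],"claw": 0},{"dp": [-0.185,-0.02,-0.663],"turn": [0,0,0],"claw": 0},{"dp": [-0.195,-0.022,-0.8],"turn": [0,0,0],"claw": 0},{"dp": [-0.195,-0.022,-0.82],"turn": [0,0,0],"claw": 0},{"dp": [-0.195,-0.022,-0.82],"turn": [0,0,0],"claw": 0}]}}

```text
t: 49.65
ee_pos: [464.4, 195.5, 149.3]
orientation: [-1.566, -0.053, 0.05]
ft_force: [6.9, 2.3, 18.0]
width: 9.3
```

```bash
python3 st.py 0.01 1.4
```

```text
[464.4 195.5 149.3] [ 6.9  2.3 18. ] [ 0.29 -1.24 -0.07] 9.259875478182385 49.65
theta,a [0.0190989  1.26415552] Y 1.4516929921641784
```

View pics/st.png

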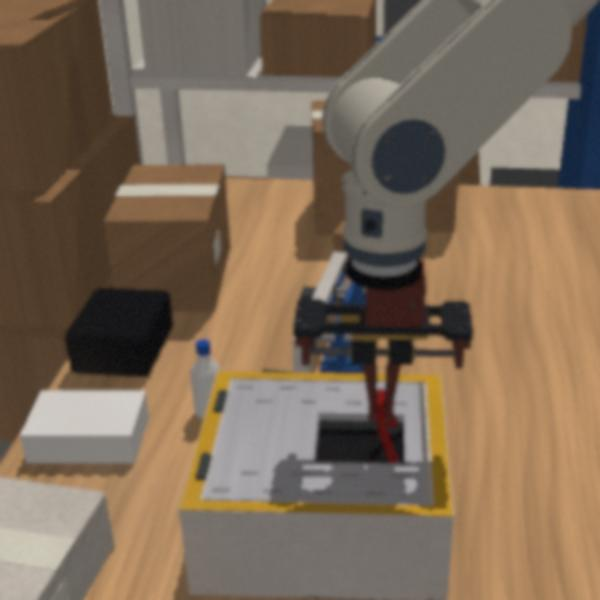

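Emit:
{"fn": "jog_arm", "kwargs": {"steps": [{"dp": [0.06,0.004,-0.02],"turn": [0,0,0],"claw": 0},{"dp": [0.119,0.008,-0.054],"turn": [0,0,0],"claw": 0},{"dp": [0.224,0.01,-0.129],"turn": [0,0,0],"claw": 0},{"dp": [0.312,0.012,-0.224],"turn": [0,0,0],"claw": 0},{"dp": [0.38,0.015,-0.334],"turn": [0,0,0],"claw": 0},{"dp": [0.425,0.018,-0.456],"turn": [0,0,0],"claw": 0},{"dp": [0.442,0.02,-0.54],"turn": [0,0,0],"claw": 0},{"dp": [0.445,0.02,-0.585],"turn": [0,0,0],"claw": 0},{"dp": [0.445,0.02,-0.585],"turn": [0,0,0],"claw": 0}]}}

```text
t: 50.45
ee_pos: [501.2, 197.2, 101.8]
orientation: [-1.566, -0.055, 0.048]
ft_force: [4.5, 0.2, 0.5]
width: 8.8
```

```bash
python3 st.py 0.0 0.1
```

```text
[501.2 197.2 101.8] [4.5 0.2 0.5] [-0.05 -0.87 -0.01] 8.805776548515908 50.45
theta,a [0.02711836 0.02976813] Y 0.6610159675826465st.py:7: RuntimeWarning: The iteration is not making good progress, as measured by the 
 improvement from the last five Jacobian evaluations.
  s=fsolve(f,[float(sys.argv[1]),float(sys.argv[2])]); print('theta,a',s,'Y',Y)
```

View pics/st.png

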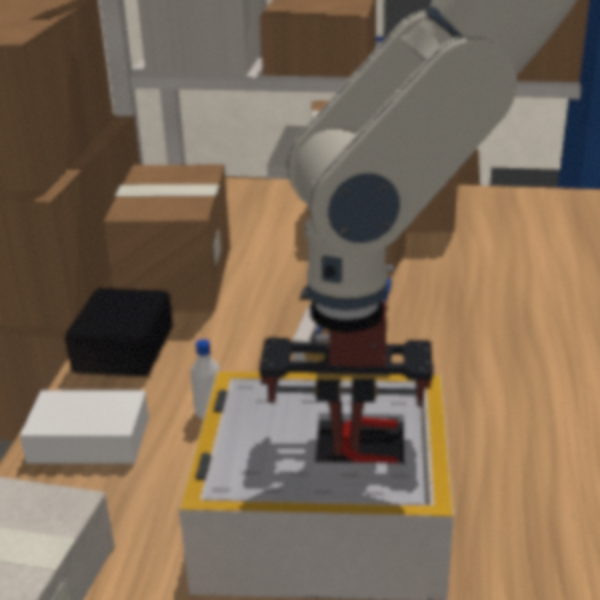

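Emit:
{"fn": "jog_arm", "kwargs": {"steps": [{"dp": [-0.01,0,0],"turn": [0,0,0],"claw": 0.28},{"dp": [-0.01,0,0],"turn": [0,0,0],"claw": 0.28},{"dp": [-0.01,0,0],"turn": [0,0,0],"claw": 0.28},{"dp": [-0.01,0,0],"turn": [0,0,0],"claw": 0.28},{"dp": [-0.01,0,0.2],"turn": [0,0,0],"claw": 0.28},{"dp": [-0.01,0,0.5],"turn": [0,0,0],"claw": 0.28},{"dp": [-0.01,0,0.6],"turn": [0,0,0],"claw": 0},{"dp": [-0.01,0,0.6],"turn": [0,0,0],"claw": 0},{"dp": [-0.01,0,0.6],"turn": [0,0,0],"claw": 0},{"dp": [-0.01,0,0.6],"turn": [0,0,0],"claw": 0},{"dp": [-0.01,0,0.6],"turn": [0,0,0],"claw": 0}]}}

```text
t: 51.42
ee_pos: [499.6, 196.9, 149.0]
orientation: [-1.566, -0.054, 0.049]
ft_force: [-1.0, -0.0, -0.3]
width: 0.5
```

Run:
```python
from h import *
need(boxp(-26,0,115),down(yb))
d=grab('wrist'); save(d,'w20.png'); C=cloud(d)
hsv=cv2.cvtColor(d['img'],cv2.COLOR_RGB2HSV)
L=np.dstack([(C[...,:2]-c0)@ex,(C[...,:2]-c0)@ey,C[...,2]])
r=(((hsv[...,0]<5)|(hsv[...,0]>176))&(hsv[...,1]>180)&(hsv[...,2]>90)&(L[...,2]<135)&(L[...,2]>95)&(L[...,0]>-85)&(L[...,0]<-15)&(abs(L[...,1])<45))
P=L[r]; print('ring',len(P),P.max(0),np.percentile(P[:,2],[5,50,95]), 'bar z',np.percentile(P[P[:,0]>-34][:,2],[50,95]) if (P[:,0]>-34].any() if False else len(P)) else '')
```

```text
File "<stdin>", line 7
    P=L[r]; print('ring',len(P),P.max(0),np.percentile(P[:,2],[5,50,95]), 'bar z',np.percentile(P[P[:,0]>-34][:,2],[50,95]) if (P[:,0]>-34].any() if False else len(P)) else '')
                                                                                                                                          ^
SyntaxError: closing parenthesis ']' does not match opening parenthesis '('
```

Emit:
{"fn": "jog_arm", "kwargs": {"steps": [{"dp": [0,0,-0.2],"turn": [0,0,0],"claw": 0},{"dp": [0,0,-0.33],"turn": [0,0,0],"claw": 0},{"dp": [0,0,-0.4],"turn": [0,0,0],"claw": 0},{"dp": [0,0,-0.44],"turn": [0,0,0],"claw": 0},{"dp": [0,0,-0.44],"turn": [0,0,0],"claw": 0},{"dp": [0,0,-0.44],"turn": [0,0,0],"claw": 0}]}}

```text
t: 51.92
ee_pos: [498.9, 196.7, 115.8]
orientation: [-1.567, -0.052, 0.051]
ft_force: [-11.2, -4.5, 31.8]
width: 0.0
```

Emit:
{"fn": "jog_arm", "kwargs": {"steps": [{"dp": [0,-0.05,0.3],"turn": [0,0,0],"claw": 0},{"dp": [0,-0.1,0.7],"turn": [0,0,0],"claw": 0},{"dp": [0,-0.2,1],"turn": [0,0,0],"claw": 0}]}}

```text
t: 52.17
ee_pos: [498.8, 180.9, 196.8]
orientation: [-1.567, -0.052, 0.052]
ft_force: [0.9, 0.9, -0.0]
width: 0.6
```

Emit:
{"fn": "jog_arm", "kwargs": {"steps": [{"dp": [-0.1,-0.5,0.2],"turn": [0,0,0],"claw": 0},{"dp": [-0.2,-1,0.3],"turn": [0,0,0],"claw": 0},{"dp": [-0.2,-1,0.3],"turn": [0,0,0],"claw": 0},{"dp": [-0.2,-1,0.3],"turn": [0,0,0],"claw": 0},{"dp": [-0.2,-1,0.3],"turn": [0,0,0],"claw": 0}]}}

```text
t: 52.58
ee_pos: [482.7, 100.9, 220.4]
orientation: [-1.567, -0.051, 0.051]
ft_force: [-0.1, 0.1, 0.1]
width: 0.3
```

```bash
cat > chk.py <<'E'
from h import *
d=grab('wrist'); save(d,'w21.png'); C=cloud(d)
o=ctrl.get_obs(); print(o['ee_pos'],o['t'])
hsv=cv2.cvtColor(d['img'],cv2.COLOR_RGB2HSV)
L=np.dstack([(C[...,:2]-c0)@ex,(C[...,:2]-c0)@ey,C[...,2]])
r=(((hsv[...,0]<5)|(hsv[...,0]>176))&(hsv[...,1]>150)&(hsv[...,2]>70)&(L[...,2]<135)&(L[...,2]>95)&(L[...,0]>-90)&(L[...,0]<-10)&(abs(L[...,1])<45))
P=L[r]; print('ring',len(P),P.max(0),P.min(0)); b=P[P[:,0]>-34]; print('bar',len(b),np.percentile(b,[5,50,95],axis=0).round(1))
for x in (-95,-60,0,50,90):
    s=L[(abs(L[...,0]-x)<5)&(abs(abs(L[...,1])-75)<15)&(L[...,2]>90)&(L[...,2]<150)]; print('hatch x',x,len(s),np.median(s[:,2]).round(2) if len(s) else '')
s=L[(abs(abs(L[...,1])-122)<2)&(abs(L[...,0])<120)&(L[...,2]>90)&(L[...,2]<150)]; print('frame',len(s),np.median(s[:,2]).round(2))
E
python3 chk.py
```

```text
[482.74408329 101.39857012 220.22703676] 52.6333
ring 2926 [-17.31920014  39.20705193 119.23157314] [-81.07892613 -38.70429227  95.30128361]
bar 1242 [[-32.6 -29.3 113.6]
 [-25.9   1.7 116.1]
 [-20.3  30.2 117.6]]
hatch x -95 837 117.92
hatch x -60 831 117.87
hatch x 0 832 117.85
hatch x 50 824 117.86
hatch x 90 839 117.87
frame 1194 118.94
```

View pics/w21.png

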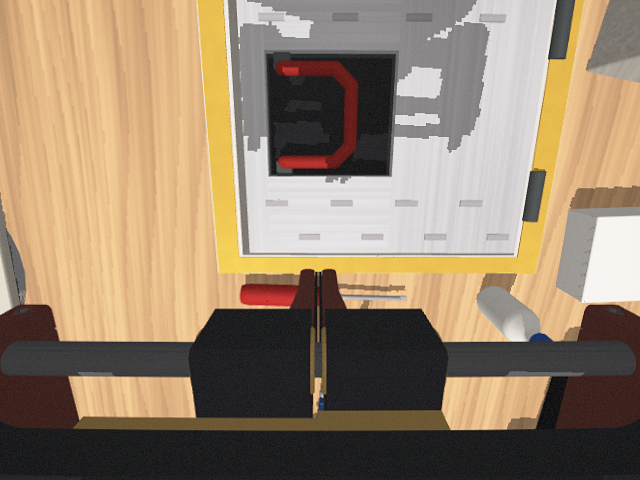

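```bash
python3 hung.py
python3 - <<'E'
from h import *
d=grab('top'); save(d,'tend.png'); o=ctrl.get_obs(); print(o['qvel'].round(3),o['t'])
E
```

```text
top
0 132 zmin/max 29.8 108.4 top 52 [ -0.2   7.8 102.8] yr (np.float64(-19.7), np.float64(30.7))
1 136 zmin/max 30.9 108.5 top 61 [ -0.    3.9 104.4] yr (np.float64(-22.7), np.float64(28.9))
2 112 zmin/max 31.5 109.1 top 49 [  1.9   2.6 104.3] yr (np.float64(-18.1), np.float64(28.8))
3 115 zmin/max 30.1 108.5 top 48 [  1.    2.4 103.7] yr (np.float64(-21.1), np.float64(28.3))
side
0 none 14
1 60 zmin/max 27.3 103.1 top 11 [ 2.2 28.2 92.5] yr (np.float64(19.5), np.float64(34.8))
2 165 zmin/max 24.7 105.8 top 42 [ 1.8  9.7 98.5] yr (np.float64(-20.8), np.float64(35.9))
3 300 zmin/max 31.2 106.1 top 50 [  0.2   8.9 100.4] yr (np.float64(-35.5), np.float64(33.4))
[-0.001 -0.001 -0.    -0.    -0.001 -0.002] 52.7833
```

View pics/tend.png

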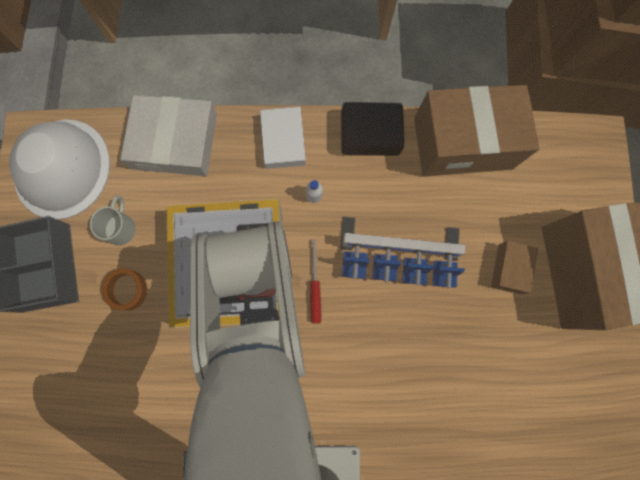

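View pics/hs.png

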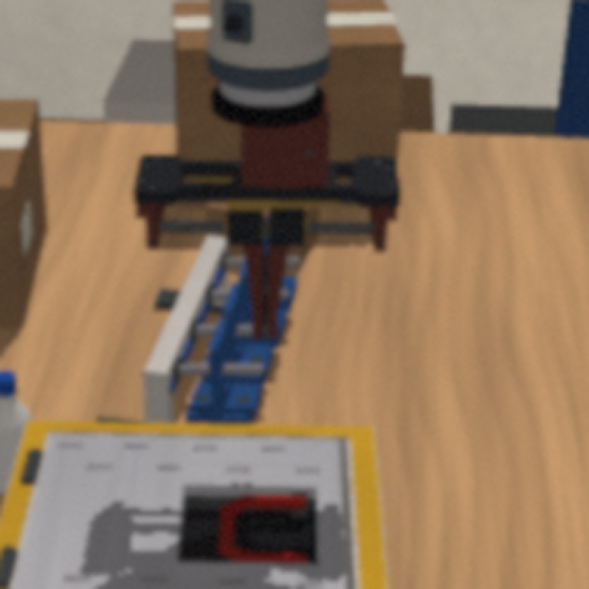

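All four brackets hang at their pegs' middles, the hatch is shut, the ring is flat, and the bystanders show at the same pixels as at the start. Handing in.

```bash
python3 -c "
from workcell import ctrl
print(ctrl.close_job())"
```

```text
the job is handed in; nothing more can be done
None
```

The job is done and handed in at about 53 s of robot time. I flipped the ring up, opened the hatch to about 1.78 rad, and found four brackets in the pit. I hung one on each peg, then shut the hatch and folded the ring flat.

**Brackets:** in the last top view all four sit within about 2 mm of their peg's middle, tops about 105 mm up. That puts the bases about 25 mm clear of the work surface. The gripper hid peg 0 and part of peg 1 from the side camera in that last check. An earlier side view, taken before I shut the hatch, showed all four hanging.

**Hatch and ring:** the hatch top measures 117.9 mm all along its length, so it is level with the box top. The ring's bar is back at its starting height of 116 mm.

**Other objects:** the bottle, tape, driver, carton and mug look to be in the same places as in the first picture. I compared them by eye only.

**What went wrong on the way:**
- **Bracket on peg 1:** I started too close to the peg tip, so the base rode up on it and slid about 40 mm in the grip. I set that bracket down briefly on free work surface, gripped it again and hung it properly.
- **Force on the ring:** the final press on the folded ring reached about 32 N, within the limits.

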